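Change over nozzle bottles in a dosing carrier and latch its gate

ROBOT

A 6-joint arm with a two-finger parallel gripper is mounted at the origin on the work surface. World frame = base frame: x ahead of the robot, y to its left, z up, the work surface at z = 0. Lengths are in m, angles in rad, forces in N, time in s.
With the tool pointing down it reaches from about 0.35 to 0.975 m from the base axis. Payload 4.9 kg.
Tool frame: the origin (TCP) lies between the finger pads; the fingertips stand 17 mm ahead of it and the grasp point (between the pads) lies 2 mm behind it; z points along the fingers, y is the direction in which the jaws open and shut (so a half turn about z gives the same grasp; the last joint's range is limited). The gripper opens to 85 mm and grips with 20 to 120 N. Pads are 22 mm wide; open, the fingers measure 114 mm over their backs; the gripper's body (76 mm by 85 mm) begins 54 mm behind the grasp point. The pads swing forward as they close: fully open they stand 13 mm farther back than shut.
Start: joints at [1.11, 0.053, 1.613, -0, 1.476, -0.119], TCP at [0.209, 0.589, 0.248] pointing down, gripper open.
Joint ranges: [-3.01, 3.01], [-1.01, 2.22], [0.06, 2.58], [-1.02, 4.17], [0.09, 2.62], [-3.14, 3.14]. Speed limits (rad/s): [2.57, 2.57, 3.14, 3.14, 3.14, 3.14].

INTERFACE

Orientations are given as a unit quaternion [w, x, y, z].
In Python, from plant import state, grab_frame, camera_model, job_done, find_in, silhouettes, landmark_of gives the robot as it stands.
- The arm moves only by the shell command python3 -m crank 'ROWS'. ROWS is JSON, a list of rows, each an object with "angular": the turn, a rotation vector about the tool's x, y, z each as a share of 5 degrees, from -1 to 1, a list of three; "delta_pos": the shift along the tool's x, y, z each as a share of 3 cm, from -1 to 1, a list of three; "gripper": the opening, from 0 (shut) to 1 (fully open). In form: [{"angular": [ax, ay, az], "delta_pos": [tx, ty, tz], "gripper": gripper}, ...]. A call has 1 to 12 rows; each row shifts and turns the commanded pose from where the row before left it, along the tool's axes as they then stand; what a row does not reach is not made up. A row lasts 1/8 s, in which the tool goes at most 62.5 mm and 10.7 degrees, less where a joint would pass 70% of its speed; a pose out of reach is approached as far as the arm can. A call with a number of a shift or a turn outside -1 to 1 is refused whole. A call with a gripper value outside its range is refused whole. The fingers move at their own pace and stop on an object; the grip force is fixed at half the most. Time passes only in rows, so rows that do not move let the fingers close. It gives the time, the measured TCP pose, the force and the opening at its end, in the units of the state.
- state(): the state, without advancing time (a new reading comes with each control period).
- grab_frame(name): name is "scene" or "side" or "wrist"; returns the picture (384x512x3 uint8, red, green, blue); there is no depth.
- camera_model(name): a dict with "camera_matrix" (3x3 intrinsics, pixels), "rvec" (rotation vector, rad) and "tvec" (3), from world to camera coordinates, as OpenCV has them; the wrist camera has in their place "mount" (4x4, takes a point from camera to tool coordinates, whose origin is the TCP and whose axes are the flange's). Camera axes: x right, y down, z forward; pixel columns grow to the right and rows downward; lengths in m; the calibration is good to about 2 mm. A picture is of the moment at which its call begins: read the wrist's pose just before it. camera_model takes no time and is no camera call.
- job_done(): hands the job in, once; it reports no verdict.
Trained networks look in the newest picture that a camera, given by its name, has taken for a name from the list of things; names that differ only in an ending like _2 or _b are one class to them, and where a whole thing is asked for, a point or a joint stands for the part that bears it (a point fixed in the world has none). Each returns a list of dicts, best first, with "conf" (0 to 1); they miss things now and then, are a little off and sometimes report something else, mostly with a low value. They report only what shows in the picture. A call takes as long as a camera call. They do not tell look-alikes from the thing itself.
- find_in(camera, target): "bbox" ([left, top, right, bottom] in pixels, round what is visible of it).
- silhouettes(camera, target): "mask" (384x512 bool, what is visible of it) and "bbox" ([left, top, right, bottom] in pixels, round what is visible of it).
- landmark_of(camera, target): "pixel" ([column, row] in pixels: a listed point, or the origin of a listed thing).
The state is a dict: "time": time; "joint_pos": joint angles; "joint_vel": joint speeds; "joint_efforts": joint torques, N m; "tool_pos": TCP position; "tool_rot": TCP orientation; "contact_force": force on the tool from outside, world axes, zero at the start; "ft_torque": the same for the moment, N m; "gripper_width": opening from 0.0 (shut) to 1.0 (fully open).
Only numpy, scipy, OpenCV 4.12 (cv2) and the standard library are available. Lean on these libraries where they do the work, as an engineer would, in place of code of your own. Each camera call takes 0.05 s, during which the arm holds its last target.

TASK

Change over the reagent bottles in the carrier with its gate open: lift the spent bottles (bare neck, no cap, no nozzle) out of its bays and stand them upright in the grey return tray, then stand every full capped bottle from the mat in a bay of its own, right down on the bay floor, turned so that its side nozzle points straight along that bay's black mark line, out over the marked side of the carrier. Only then swing the gate up and over until it rests in its catch, and leave the pipette, the clear box and the jar where they are.

Things in the scene. Friction and masses are not known exactly. Their poses are not given: they have to be found in the camera images.
- carrier: fixed base plate 125 x 330 mm, 8 mm thick, with a row of five bays, 46 x 46 mm inside, centres at x = 0, y = -120, -60, 0, 60, 120 mm, floors 8 mm above the bench. Origin: middle of the row, at bench height. Nozzle side +x, gate side -x. Fences at +x and between bays are 20 mm above the bay floor, the sill at -x 10 mm. A steel catch post 70 mm high stands at x = -26, y = 155 mm
- mark2 (a point): point on the mark line of the middle bay: carrier x = 47, y = 0, 8 mm above the bench. Every bay has such a mark: a black line 4 mm wide on the base plate from x = 30 to 63 mm, straight out along carrier +x from the bay's middle, with a short white piece on the fence top
- gate (a joint): angle of the retaining gate, rad: 0 = fully open, lying level outwards to carrier -x; grows as it swings up; 1.70 = closed, leaning 7 degrees past upright towards the bottles, in its catch (hard stop). Stiff hinge (0.08 N m): it stays where left. A steel frame: a bar 8 mm thick across the row, 46 mm from the hinge axis, and two end arms; the arm at carrier -y goes on as a grip tab
- gate_tab (a point): grip point on the gate's tab, 72 mm from the hinge axis, at carrier y = -155 mm; the tab is 12 mm wide along carrier y, 8 mm thick, free from 50 to 86 mm from the hinge axis. Pinched on its two sides along carrier y, it turns between the fingers as it is led round the hinge
- gate_hinge (a point): point on the gate's hinge axis in line with the tab (carrier x = -45, y = -155, z = 30 mm); the axis is parallel to the carrier's y. Fixed to the carrier, does not turn with the gate
- bottle0: full bottle 0 (may be absent), 82 mm tall, 0.08 to 0.17 kg: white body 38 mm across, 46 mm tall, with a grey round cap 28 mm across from 48 to 82 mm height. Origin: centre of its underside, z along its axis, +x towards its nozzle, a level grey stub 9 mm thick at 39 mm height. Starts upright on the mat. Fingertips above 50 mm height clear body and nozzle from any side
- bottle1: full bottle 1 (may be absent), 82 mm tall, 0.08 to 0.17 kg: white body 38 mm across, 46 mm tall, with a grey round cap 28 mm across from 48 to 82 mm height. Origin: centre of its underside, z along its axis, +x towards its nozzle, a level grey stub 9 mm thick at 39 mm height. Starts upright on the mat. Fingertips above 50 mm height clear body and nozzle from any side
- bottle2: full bottle 2 (may be absent), 82 mm tall, 0.08 to 0.17 kg: white body 38 mm across, 46 mm tall, with a grey round cap 28 mm across from 48 to 82 mm height. Origin: centre of its underside, z along its axis, +x towards its nozzle, a level grey stub 9 mm thick at 39 mm height. Starts upright on the mat. Fingertips above 50 mm height clear body and nozzle from any side
- bottle3: full bottle 3 (may be absent), 82 mm tall, 0.08 to 0.17 kg: white body 38 mm across, 46 mm tall, with a grey round cap 28 mm across from 48 to 82 mm height. Origin: centre of its underside, z along its axis, +x towards its nozzle, a level grey stub 9 mm thick at 39 mm height. Starts upright on the mat. Fingertips above 50 mm height clear body and nozzle from any side
- bottle4: full bottle 4 (may be absent), 82 mm tall, 0.08 to 0.17 kg: white body 38 mm across, 46 mm tall, with a grey round cap 28 mm across from 48 to 82 mm height. Origin: centre of its underside, z along its axis, +x towards its nozzle, a level grey stub 9 mm thick at 39 mm height. Starts upright on the mat. Fingertips above 50 mm height clear body and nozzle from any side
- nozzle0 (a point): end of the nozzle of bottle 0: 34 mm from its axis along its x, 39 mm above its underside
- nozzle1 (a point): end of the nozzle of bottle 1: 34 mm from its axis along its x, 39 mm above its underside
- nozzle2 (a point): end of the nozzle of bottle 2: 34 mm from its axis along its x, 39 mm above its underside
- nozzle3 (a point): end of the nozzle of bottle 3: 34 mm from its axis along its x, 39 mm above its underside
- nozzle4 (a point): end of the nozzle of bottle 4: 34 mm from its axis along its x, 39 mm above its underside
- spent0: spent bottle 0 (may be absent), 78 mm tall, about 0.08 kg: the same white body, 38 mm across and 46 mm tall, but no cap and no nozzle, only a bare white neck 26 mm across from 46 to 78 mm height with a dark mouth. Origin: centre of its underside. Starts upright in one of the bays
- spent1: spent bottle 1 (may be absent), 78 mm tall, about 0.08 kg: the same white body, 38 mm across and 46 mm tall, but no cap and no nozzle, only a bare white neck 26 mm across from 46 to 78 mm height with a dark mouth. Origin: centre of its underside. Starts upright in one of the bays
- spent2: spent bottle 2 (may be absent), 78 mm tall, about 0.08 kg: the same white body, 38 mm across and 46 mm tall, but no cap and no nozzle, only a bare white neck 26 mm across from 46 to 78 mm height with a dark mouth. Origin: centre of its underside. Starts upright in one of the bays
- tray: fixed grey open return tray, outside 110 (x) x 150 (y) x 35 mm high, walls 4 mm, floor 4 mm thick. Origin: centre of its underside on the bench
- pipette: bystander: hand pipette lying on the bench, 280 mm long
- tipbox: bystander: clear box 80 x 120 x 55 mm
- jar: bystander: amber jar 70 mm across, 100 mm tall
There are look-alikes about, which are no part of the job. What is shaped like the bottle0 but green is not meant.

How it is judged:
On the way, in this order (a step that is already met when the one before it is completed fails the run):
1. all spent bottles are in the return tray and all full bottles stand in bays with nozzles along the marks, with the gate still open (angle between each of spent0, spent1, spent2's own z axis and vertical below 0.2 rad and x of spent0 in the frame of tray between -0.055 and 0.055 m and y of spent0 in the frame of tray between -0.075 and 0.075 m and z of each of spent0, spent1, spent2 in the frame of tray below 0.012 m and x of spent1 in the frame of tray between -0.055 and 0.055 m and y of spent1 in the frame of tray between -0.075 and 0.075 m and x of spent2 in the frame of tray between -0.055 and 0.055 m and y of spent2 in the frame of tray between -0.075 and 0.075 m and angle between each of bottle0, bottle1, bottle2, bottle3, bottle4's own z axis and vertical below 0.12 rad and angle between the x axis of each of bottle0, bottle1, bottle2, bottle3, bottle4 and the x axis of carrier, either way round below 0.22 rad and z of each of bottle0, bottle1, bottle2, bottle3, bottle4 in the frame of carrier below 0.013 m and x of bottle0 in the frame of carrier between -0.009 and 0.009 m and x of each of nozzle0, nozzle1, nozzle2, nozzle3, nozzle4 in the frame of carrier above 0.02 m and (y of bottle0 in the frame of carrier between -0.129 and -0.111 m or y of bottle0 in the frame of carrier between -0.069 and -0.051 m or y of bottle0 in the frame of carrier between -0.009 and 0.009 m or y of bottle0 in the frame of carrier between 0.051 and 0.069 m or y of bottle0 in the frame of carrier between 0.111 and 0.129 m) and x of bottle1 in the frame of carrier between -0.009 and 0.009 m and (y of bottle1 in the frame of carrier between -0.129 and -0.111 m or y of bottle1 in the frame of carrier between -0.069 and -0.051 m or y of bottle1 in the frame of carrier between -0.009 and 0.009 m or y of bottle1 in the frame of carrier between 0.051 and 0.069 m or y of bottle1 in the frame of carrier between 0.111 and 0.129 m) and x of bottle2 in the frame of carrier between -0.009 and 0.009 m and (y of bottle2 in the frame of carrier between -0.129 and -0.111 m or y of bottle2 in the frame of carrier between -0.069 and -0.051 m or y of bottle2 in the frame of carrier between -0.009 and 0.009 m or y of bottle2 in the frame of carrier between 0.051 and 0.069 m or y of bottle2 in the frame of carrier between 0.111 and 0.129 m) and x of bottle3 in the frame of carrier between -0.009 and 0.009 m and (y of bottle3 in the frame of carrier between -0.129 and -0.111 m or y of bottle3 in the frame of carrier between -0.069 and -0.051 m or y of bottle3 in the frame of carrier between -0.009 and 0.009 m or y of bottle3 in the frame of carrier between 0.051 and 0.069 m or y of bottle3 in the frame of carrier between 0.111 and 0.129 m) and x of bottle4 in the frame of carrier between -0.009 and 0.009 m and (y of bottle4 in the frame of carrier between -0.129 and -0.111 m or y of bottle4 in the frame of carrier between -0.069 and -0.051 m or y of bottle4 in the frame of carrier between -0.009 and 0.009 m or y of bottle4 in the frame of carrier between 0.051 and 0.069 m or y of bottle4 in the frame of carrier between 0.111 and 0.129 m) and value of joint gate below 1.2 rad), for 0.2 s.
2. the gate is closed into its catch (value of joint gate above 1.62 rad), for 0.2 s.
At the end, for the whole second after the job is handed in: spent bottles upright (0.2 rad) on the return tray floor; full bottles upright (0.12 rad) on bay floors within 9 mm of the bay centre, nozzle to the marked side within 0.22 rad of the mark line; gate at 1.62 rad or more (closed is 1.70); all at rest (angle between each of spent0, spent1, spent2's own z axis and vertical below 0.2 rad and x of spent0 in the frame of tray between -0.055 and 0.055 m and y of spent0 in the frame of tray between -0.075 and 0.075 m and z of each of spent0, spent1, spent2 in the frame of tray below 0.012 m and x of spent1 in the frame of tray between -0.055 and 0.055 m and y of spent1 in the frame of tray between -0.075 and 0.075 m and x of spent2 in the frame of tray between -0.055 and 0.055 m and y of spent2 in the frame of tray between -0.075 and 0.075 m and angle between each of bottle0, bottle1, bottle2, bottle3, bottle4's own z axis and vertical below 0.12 rad and angle between the x axis of each of bottle0, bottle1, bottle2, bottle3, bottle4 and the x axis of carrier, either way round below 0.22 rad and z of each of bottle0, bottle1, bottle2, bottle3, bottle4 in the frame of carrier below 0.013 m and x of bottle0 in the frame of carrier between -0.009 and 0.009 m and x of each of nozzle0, nozzle1, nozzle2, nozzle3, nozzle4 in the frame of carrier above 0.02 m and (y of bottle0 in the frame of carrier between -0.129 and -0.111 m or y of bottle0 in the frame of carrier between -0.069 and -0.051 m or y of bottle0 in the frame of carrier between -0.009 and 0.009 m or y of bottle0 in the frame of carrier between 0.051 and 0.069 m or y of bottle0 in the frame of carrier between 0.111 and 0.129 m) and x of bottle1 in the frame of carrier between -0.009 and 0.009 m and (y of bottle1 in the frame of carrier between -0.129 and -0.111 m or y of bottle1 in the frame of carrier between -0.069 and -0.051 m or y of bottle1 in the frame of carrier between -0.009 and 0.009 m or y of bottle1 in the frame of carrier between 0.051 and 0.069 m or y of bottle1 in the frame of carrier between 0.111 and 0.129 m) and x of bottle2 in the frame of carrier between -0.009 and 0.009 m and (y of bottle2 in the frame of carrier between -0.129 and -0.111 m or y of bottle2 in the frame of carrier between -0.069 and -0.051 m or y of bottle2 in the frame of carrier between -0.009 and 0.009 m or y of bottle2 in the frame of carrier between 0.051 and 0.069 m or y of bottle2 in the frame of carrier between 0.111 and 0.129 m) and x of bottle3 in the frame of carrier between -0.009 and 0.009 m and (y of bottle3 in the frame of carrier between -0.129 and -0.111 m or y of bottle3 in the frame of carrier between -0.069 and -0.051 m or y of bottle3 in the frame of carrier between -0.009 and 0.009 m or y of bottle3 in the frame of carrier between 0.051 and 0.069 m or y of bottle3 in the frame of carrier between 0.111 and 0.129 m) and x of bottle4 in the frame of carrier between -0.009 and 0.009 m and (y of bottle4 in the frame of carrier between -0.129 and -0.111 m or y of bottle4 in the frame of carrier between -0.069 and -0.051 m or y of bottle4 in the frame of carrier between -0.009 and 0.009 m or y of bottle4 in the frame of carrier between 0.051 and 0.069 m or y of bottle4 in the frame of carrier between 0.111 and 0.129 m) and linear speed of each of bottle0, bottle1, bottle2, bottle3, bottle4, spent0, spent1, spent2 below 0.02 m/s and value of joint gate above 1.62 rad); the robot touches nothing.
It fails at once if a bystander (pipette, clear box, jar) is pushed more than 30 mm (distance of any of pipette, tipbox, jar from where it was at the start of the episode above 0.03 m).
Of bottle0, bottle1, bottle2, bottle3, bottle4 only 4 to 5 are there at a start; the rules pass over those that are not, and their reading is None.
Of spent0, spent1, spent2 only 1 to 2 are there at a start; the rules pass over those that are not, and their reading is None.
At some moment in a run one of bottle0, bottle1, bottle2, bottle3, bottle4 may be knocked a few centimetres aside while the robot is not near it.
It also fails if it takes over 210 s, if anything falls off the work surface, if the arm or the gripper's body presses on something with over 40 N, if the wrist force passes 120 N, or if a joint passes its speed limit or range.

## Working session

There is one attempt and no reset: what is moved stays moved. The work goes in short steps, Python scripts to look and compute and a shell command to move; the robot and the scene stay as the last step left them, time stands still between calls to the robot, and variables do not carry over. Pictures are saved under pics/ and viewed, and the job is handed in when it is done.

```bash
ls; mkdir -p pics
python3 - <<'E'
from plant import *
import cv2
print(state())
for n in ["scene","side","wrist"]:
    f=grab_frame(n); cv2.imwrite(f"pics/a_{n}.png",f[:,:,::-1]); print(n,camera_model(n))
E
```

```text
pics
{'time': 0.0, 'joint_pos': array([ 1.11001063e+00,  5.33299621e-02,  1.61429890e+00, -1.53597378e-05,
        1.47600214e+00, -1.18988692e-01]), 'joint_vel': array([ 0.00014962,  0.00108537, -0.00044734, -0.00172269, -0.00119712,
        0.00077771]), 'joint_efforts': array([-1.71230590e-04, -3.93691134e+01, -3.70174062e+01, -2.07357944e-04,
        7.12971363e-03, -7.77281429e-06]), 'tool_pos': array([0.20921975, 0.58831364, 0.24707673]), 'tool_rot': array([-2.83998568e-04,  1.70067020e-01,  9.85431971e-01, -9.78833087e-04]), 'contact_force': array([-0.02411765, -0.2120335 ,  0.14348027]), 'ft_torque': array([-0.03698999, -0.01255885, -0.01031398]), 'gripper_width': 1.0024495872686727}
scene {'camera_matrix': array([[423.70450434,   0.        , 254.65271575],
       [  0.        , 423.70450434, 199.8775435 ],
       [  0.        ,   0.        ,   1.        ]]), 'rvec': array([ 1.87994698,  1.90118277, -0.54655017]), 'tvec': array([-0.02731328, -0.34662832,  1.44115217])}
side {'camera_matrix': array([[382.28530082,   0.        , 257.2594552 ],
       [  0.        , 382.28530082, 190.67385515],
       [  0.        ,   0.        ,   1.        ]]), 'rvec': array([ 2.22478116, -0.51197783,  0.2226229 ]), 'tvec': array([-0.38960125,  0.19733636,  0.92394732])}
wrist {'camera_matrix': array([[336.35878853,   0.        , 254.87727201],
       [  0.        , 336.35878853, 192.49267035],
       [  0.        ,   0.        ,   1.        ]]), 'mount': array([[ 1.51507932e-04, -9.52237669e-01, -3.05357821e-01,
         7.77851889e-02],
       [ 9.99999700e-01, -8.75277421e-05,  7.69114407e-04,
        -1.75202298e-04],
       [-7.59106991e-04, -3.05357846e-01,  9.52237370e-01,
        -1.26176279e-01],
       [ 0.00000000e+00,  0.00000000e+00,  0.00000000e+00,
         1.00000000e+00]])}
```

View pics/a_scene.png

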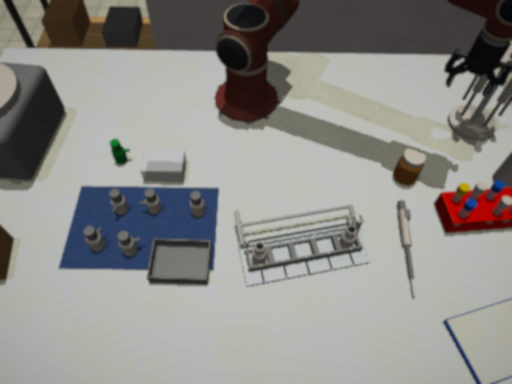

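View pics/a_side.png

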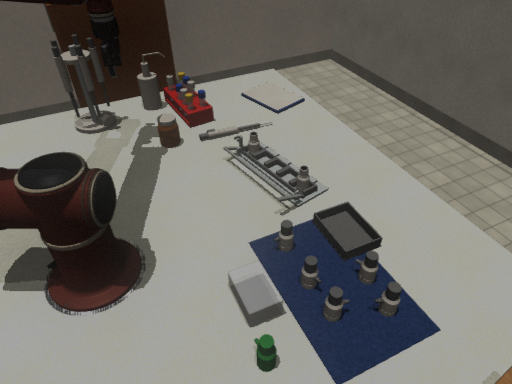

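View pics/a_wrist.png

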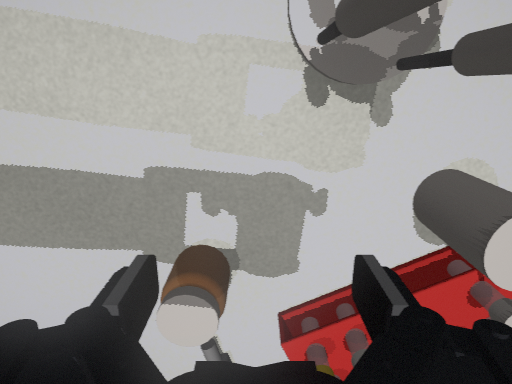

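The scene view shows five capped bottles on the blue mat (left), with the green look-alike at (118,150), the tray at (180,260) and the carrier at (300,245). Two spent bottles stand in the carrier's end bays at (260,250) and (349,235). I'll localise them next.

```bash
cat > h.py <<'E'
from plant import *
import numpy as np, cv2
from scipy.spatial.transform import Rotation as R
from scipy.optimize import least_squares
def q2R(q): return R.from_quat([q[1],q[2],q[3],q[0]]).as_matrix()
def cam(n,st=None):
    m=camera_model(n);K=m["camera_matrix"]
    if n=="wrist":
        st=st or state();T=np.eye(4);T[:3,:3]=q2R(st["tool_rot"]);T[:3,3]=st["tool_pos"]
        C=np.linalg.inv(T@m["mount"]);return K,C[:3,:3],C[:3,3]
    return K,cv2.Rodrigues(np.array(m["rvec"],float))[0],np.array(m["tvec"])
def ray(c,px,z):
    K,Rm,t=c;d=Rm.T@np.linalg.inv(K)@np.array([px[0],px[1],1.]);o=-Rm.T@t
    return o+d*(z-o[2])/d[2]
def proj(c,P):
    K,Rm,t=c;p=K@(Rm@np.asarray(P,float).T+t[:,None]) if np.ndim(P)>1 else K@(Rm@np.asarray(P,float)+t)
    return (p[:2]/p[2]).T
E
python3 - <<'E'
from h import *
np.set_printoptions(precision=4,suppress=True)
z={"carrier":0,"tray":0,"mark2":.008,"gate_hinge":.03,"gate_tab":.03,"bottle0":0,"spent0":.008,"nozzle0":.039,"pipette":0.01,"jar":0,"tipbox":0}
for n in ["scene","side"]:
    grab_frame(n);c=cam(n)
    for k in z:
        for d in landmark_of(n,k): print(n,k,round(d["conf"],2),np.round(d["pixel"]),ray(c,d["pixel"],z[k])[:2])
E
```

```text
scene carrier 0.87 [306. 254.] [0.5817 0.1673]
scene carrier 0.73 [199. 208.] [ 0.4435 -0.1266]
scene carrier 0.37 [103. 228.] [ 0.5111 -0.3852]
scene carrier 0.2 [165. 171.] [ 0.314  -0.2384]
scene mark2 0.93 [309. 267.] [0.6214 0.1723]
scene gate_hinge 0.92 [240. 242.] [ 0.5634 -0.0069]
scene gate_tab 0.86 [236. 213.] [ 0.4768 -0.0195]
scene gate_tab 0.62 [197. 191.] [ 0.4058 -0.132 ]
scene gate_tab 0.52 [403. 176.] [0.3405 0.4628]
scene gate_tab 0.16 [143. 237.] [ 0.5533 -0.2624]
scene bottle0 0.83 [ 97. 245.] [ 0.5628 -0.39  ]
scene bottle0 0.82 [197. 209.] [ 0.4463 -0.1334]
scene bottle0 0.78 [130. 253.] [ 0.5847 -0.2982]
scene bottle0 0.59 [158. 206.] [ 0.4374 -0.2446]
scene bottle0 0.57 [121. 211.] [ 0.4556 -0.3451]
scene bottle0 0.57 [120. 161.] [ 0.2802 -0.3778]
scene bottle0 0.37 [308. 270.] [0.6288 0.1699]
scene spent0 0.81 [258. 261.] [0.6082 0.0414]
scene nozzle0 0.79 [100. 229.] [ 0.5366 -0.375 ]
scene nozzle0 0.78 [113. 208.] [ 0.4704 -0.3547]
scene nozzle0 0.72 [198. 189.] [ 0.4037 -0.1282]
scene nozzle0 0.69 [142. 204.] [ 0.4547 -0.2772]
scene nozzle0 0.66 [130. 151.
[... 914 characters left out ...]
251 ]
side bottle0 0.68 [287. 245.] [ 0.4555 -0.1276]
side spent0 0.75 [306. 190.] [0.6071 0.0303]
side spent0 0.46 [254. 152.] [0.5538 0.2805]
side spent0 0.35 [328. 316.] [ 0.4334 -0.3494]
side nozzle0 0.93 [255. 340.] [ 0.2629 -0.3431]
side nozzle0 0.85 [348. 301.] [ 0.4782 -0.3517]
side nozzle0 0.84 [275. 239.] [ 0.4217 -0.1262]
side nozzle0 0.7 [321. 282.] [ 0.4522 -0.286 ]
side nozzle0 0.68 [373. 300.] [ 0.528  -0.3719]
side nozzle0 0.63 [357. 262.] [ 0.5583 -0.2739]
side pipette 0.76 [227. 135.] [0.512 0.421]
side pipette 0.36 [278. 176.] [0.5652 0.1286]
side jar 0.83 [171. 141.] [0.3245 0.4836]
side jar 0.66 [387. 310.] [ 0.5623 -0.3878]
side tipbox 0.58 [253. 297.] [ 0.3117 -0.2292]
```

```bash
python3 -m crank '[{"angular":[0,0,0],"delta_pos":[-1,-0.68,0],"gripper":1},{"angular":[0,0,0],"delta_pos":[-1,-0.68,0],"gripper":1},{"angular":[0,0,0],"delta_pos":[-1,-0.68,0],"gripper":1},{"angular":[0,0,0],"delta_pos":[-1,-0.68,0],"gripper":1},{"angular":[0,0,0],"delta_pos":[-1,-0.68,0],"gripper":1},{"angular":[0,0,0],"delta_pos":[-1,-0.68,0],"gripper":1},{"angular":[0,0,0],"delta_pos":[-1,-0.68,0],"gripper":1},{"angular":[0,0,0],"delta_pos":[-1,-0.68,0],"gripper":1},{"angular":[0,0,0],"delta_pos":[-1,-0.68,0],"gripper":1},{"angular":[0,0,0],"delta_pos":[-1,-0.68,0],"gripper":1},{"angular":[0,0,0],"delta_pos":[-1,-0.68,0],"gripper":1},{"angular":[0,0,0],"delta_pos":[-1,-0.68,0],"gripper":1}]'
python3 -m crank '[{"angular":[0,0,0],"delta_pos":[-1,-0.68,0],"gripper":0.6},{"angular":[0,0,0],"delta_pos":[-1,-0.68,0],"gripper":0.6},{"angular":[0,0,0],"delta_pos":[-1,-0.68,0],"gripper":0.6},{"angular":[0,0,-1],"delta_pos":[0,0,0],"gripper":0.6},{"angular":[0,0,-1],"delta_pos":[0,0,0],"gripper":0.6},{"angular":[0,0,-1],"delta_pos":[0,0,0],"gripper":0.6},{"angular":[0,0,-1],"delta_pos":[0,0,0],"gripper":0.6},{"angular":[0,0,-1],"delta_pos":[0,0,0],"gripper":0.6},{"angular":[0,0,-1],"delta_pos":[0,0,0],"gripper":0.6},{"angular":[0,0,0],"delta_pos":[0,0,0],"gripper":0.6}]'
python3 - <<'E'
from h import *
np.set_printoptions(precision=4,suppress=True)
st=state();f=grab_frame("wrist");cv2.imwrite("pics/b.png",f[:,:,::-1]);c=cam("wrist",st)
print(st["time"],st["tool_pos"],q2R(st["tool_rot"]),st["joint_pos"])
z={"carrier":0,"tray":0,"mark2":.008,"gate_hinge":.03,"gate_tab":.03,"spent0":.008}
for k in z:
    for d in landmark_of("wrist",k): print(k,round(d["conf"],2),np.round(d["pixel"]),ray(c,d["pixel"],z[k])[:2])
E
```

```text
time: 2.85
tool_pos: [0.4672, 0.2365, 0.2485]
tool_rot: [0.0, 0.17, 0.985, 0.0]
contact_force: [-0.6, -0.0, 0.2]
gripper_width: 1.0
time: 4.1
tool_pos: [0.5309, 0.1497, 0.2484]
tool_rot: [0.0, -0.09, 0.996, 0.0]
contact_force: [0.1, -0.9, -0.3]
gripper_width: 0.604
4.1 [0.5309 0.1497 0.2484] [[-0.9837 -0.1798  0.0001]
 [-0.1798  0.9837  0.    ]
 [-0.0001  0.     -1.    ]] [ 0.1399 -0.1228  1.7839  0.      1.4804 -1.6117]
carrier 0.67 [150. 205.] [0.6102 0.0379]
carrier 0.66 [256. 193.] [0.5728 0.1584]
tray 0.26 [362. 198.] [0.5565 0.2828]
mark2 0.73 [256. 236.] [0.623  0.1678]
gate_hinge 0.89 [108. 171.] [ 0.5672 -0.0007]
gate_tab 0.6 [ 83. 105.] [ 0.5043 -0.0286]
spent0 0.8 [364. 195.] [0.5503 0.2811]
spent0 0.7 [151. 204.] [0.606  0.0414]
```

View pics/b.png

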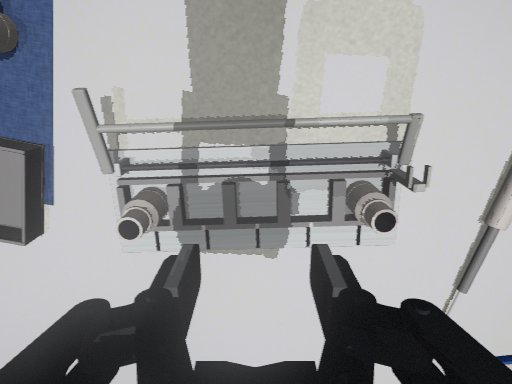

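```bash
cat >> h.py <<'E'
def cpts(px,py,yaw,P):
    P=np.atleast_2d(np.array(P,float));c,s=np.cos(yaw),np.sin(yaw)
    return np.c_[px+c*P[:,0]-s*P[:,1],py+s*P[:,0]+c*P[:,1],P[:,2]]
E
cat > ov.py <<'E'
from h import *
import sys
# overlay
def draw(img,c,pose,s,x0,y0):
    def L(a,b,col):
        p=proj(c,cpts(*pose,[a,b]));p=(p-[x0,y0])*s
        cv2.line(img,tuple(int(v) for v in p[0]),tuple(int(v) for v in p[1]),col,1)
    for y in (-.12,-.06,0,.06,.12):
        L((.03,y,.008),(.063,y,.008),(0,0,255))
        for a,b in [((-.023,-.023),(.023,-.023)),((.023,-.023),(.023,.023)),((.023,.023),(-.023,.023)),((-.023,.023),(-.023,-.023))]:
            L((a[0],y+a[1],.028),(b[0],y+b[1],.028),(0,255,0))
    q=[(-.0625,-.165,.008),(.0625,-.165,.008),(.0625,.165,.008),(-.0625,.165,.008)]
    for i in range(4): L(q[i],q[(i+1)%4],(255,0,0))
    L((-.045,-.165,.03),(-.045,.165,.03),(255,255,0))
    L((-.045-.086,-.155,.03),(-.045,-.155,.03),(255,255,0))
E
python3 - <<'E'
from ov import *
c=cam("wrist",state())
px=np.array([[157,238],[207,237],[258,236],[308,235],[358,232],[122,252],[397,244]],float)
P=np.array([[.047,y,.008] for y in(-.12,-.06,0,.06,.12)]+[[.0625,-.165,.008],[.0625,.165,.008]])
r=least_squares(lambda v:(proj(c,cpts(*v,P))-px).ravel(),[.575,.16,.18],loss="soft_l1")
print(r.x,r.fun.round(1))
f=cv2.imread("pics/b.png")[60:270,60:440];g=cv2.resize(f,None,fx=2.1,fy=2.1,interpolation=cv2.INTER_CUBIC)
cv2.imwrite("pics/b1.png",g);g=g.copy();draw(g,c,r.x,2.1,60,60);cv2.imwrite("pics/b2.png",g)
E
```

```text
[0.57689922 0.15999767 0.2128233 ] [ 0.5  0.7  0.5  0.3 -0.3 -0.2 -0.  -0.7  0.4  0.9 -0.  -0.6 -1.9 -0.4]
```

View pics/b2.png

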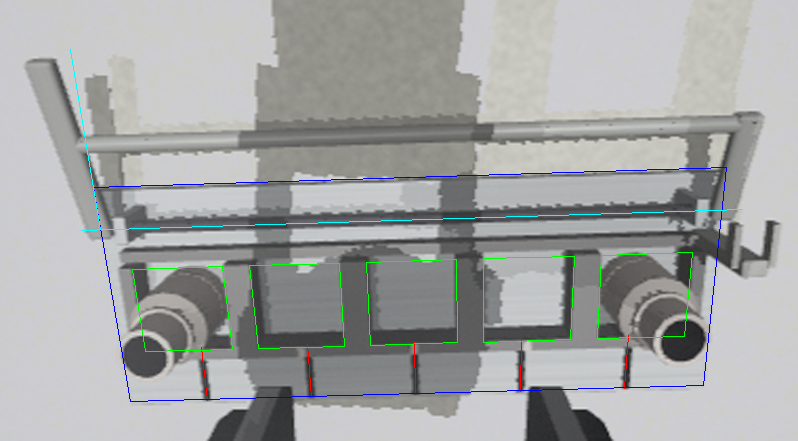

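View pics/b1.png

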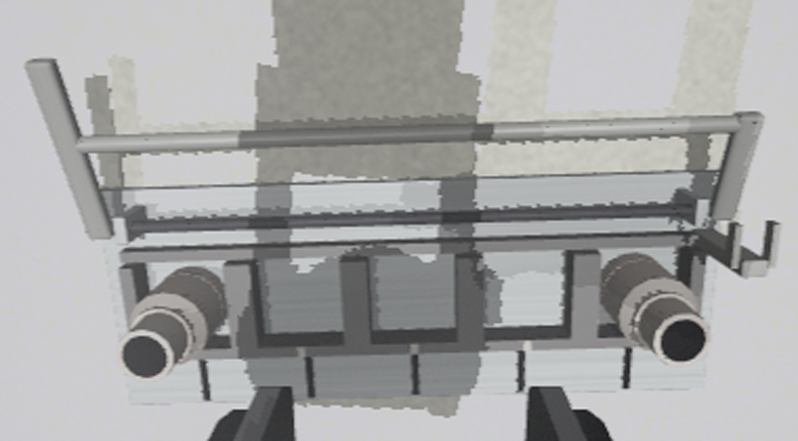

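```bash
cat >> h.py <<'E'
CP=(.5769,.1600,.2128)
def delta(target,st=None):
    st=st or state();Rm=q2R(st["tool_rot"]);d=Rm.T@(np.array(target)-st["tool_pos"]);return d/.03
E
python3 - <<'E'
from h import *
np.set_printoptions(precision=4,suppress=True)
c=cam("wrist",state())
a=ray(c,(130.0,229),.086);b=ray(c,(386.2,221.9),.086)
print(a,b,cpts(*CP,[[0,-.12,0],[0,.12,0]]))
print(delta([a[0],a[1],.076]),delta([b[0],b[1],.076]))
E
```

```text
[0.6016 0.0441 0.086 ] [0.5516 0.2772 0.086 ] [[0.6022 0.0427 0.    ]
 [0.5516 0.2773 0.    ]]
[-1.6823 -3.8888  5.7446] [-1.4462  4.0546  5.7446]
```

```bash
python3 -m crank '[{"angular":[0,0,-0.36],"delta_pos":[-0.42,-0.97,0.6],"gripper":0.6},{"angular":[0,0,0],"delta_pos":[-0.42,-0.97,0.6],"gripper":0.6},{"angular":[0,0,0],"delta_pos":[-0.42,-0.97,0.6],"gripper":0.6},{"angular":[0,0,0],"delta_pos":[-0.42,-0.97,0.6],"gripper":0.6},{"angular":[0,0,0],"delta_pos":[0,0,1],"gripper":0.6},{"angular":[0,0,0],"delta_pos":[0,0,1],"gripper":0.6},{"angular":[0,0,0],"delta_pos":[0,0,0.9],"gripper":0.6},{"angular":[0,0,0],"delta_pos":[0,0,0.44],"gripper":0.6},{"angular":[0,0,0],"delta_pos":[0,0,0],"gripper":0.1},{"angular":[0,0,0],"delta_pos":[0,0,0],"gripper":0.1},{"angular":[0,0,0],"delta_pos":[0,0,0],"gripper":0.1}]'
python3 - <<'E'
from h import *
s=state();print(s["tool_pos"],s["gripper_width"],s["contact_force"])
f=grab_frame("side");cv2.imwrite("pics/c.png",f[:,:,::-1])
f=grab_frame("wrist");cv2.imwrite("pics/c2.png",f[:,:,::-1])
E
```

```text
time: 5.82
tool_pos: [0.6048, 0.046, 0.0775]
tool_rot: [0.001, -0.106, 0.994, -0.0]
contact_force: [0.1, 0.8, -0.3]
gripper_width: 0.283
[0.60482832 0.04604388 0.07750873] 0.28310605135343186 [ 0.13284865  0.80016452 -0.33856791]
```

View pics/c2.png

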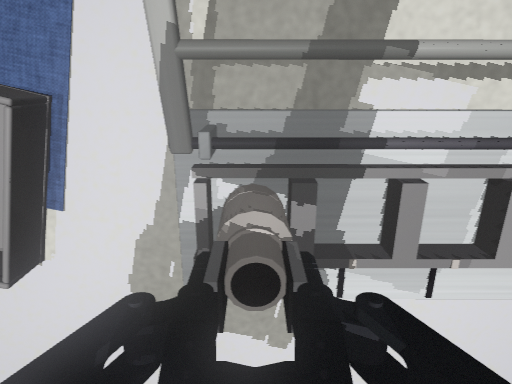

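```bash
python3 -m crank '[{"angular":[0,0,0],"delta_pos":[0,0,-1],"gripper":0.1},{"angular":[0,0,0],"delta_pos":[0,0,-1],"gripper":0.1},{"angular":[0,0,0],"delta_pos":[0,-1,-1],"gripper":0.1},{"angular":[0,0,0],"delta_pos":[0,-1,-1],"gripper":0.1},{"angular":[0,0,0],"delta_pos":[0,-1,-0.5],"gripper":0.1},{"angular":[0,0,0],"delta_pos":[0,-1,0],"gripper":0.1},{"angular":[0,0,0],"delta_pos":[0,0,0],"gripper":0.1}]'
python3 - <<'E'
from h import *
np.set_printoptions(precision=4,suppress=True)
st=state();f=grab_frame("wrist");cv2.imwrite("pics/d.png",f[:,:,::-1]);c=cam("wrist",st)
for d in landmark_of("wrist","tray"): print(d,ray(c,d["pixel"],0))
m=silhouettes("wrist","tray")
for d in m: print(d["conf"],d["bbox"])
grab_frame("scene")
for n in ["scene"]:
  for d in silhouettes(n,"tray"): print(d["conf"],d["bbox"]);
E
```

```text
time: 6.8
tool_pos: [0.6297, -0.073, 0.2118]
tool_rot: [0.0, -0.105, 0.994, -0.0]
contact_force: [0.5, 0.6, -1.0]
gripper_width: 0.283
{'pixel': [170.1, 128.7], 'conf': 0.55} [ 0.6123 -0.1632  0.    ]
0.65 [74.1, 51.6, 260.1, 205.5]
0.69 [145.4, 237.3, 209.5, 289.5]
```

View pics/d.png

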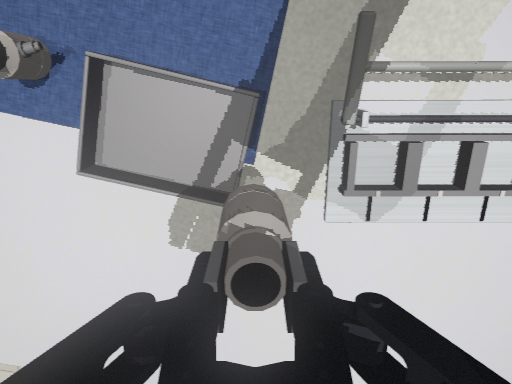

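Run:
```python
from h import *
np.set_printoptions(precision=4,suppress=True)
c=cam("wrist",state())
P=[ray(c,p,.035) for p in [(87,53),(259,95),(78,173)]]
print(P); ctr=(P[1]+P[2])/2; print(ctr, np.linalg.norm(P[1]-P[0]),np.linalg.norm(P[2]-P[0]))
e=(P[1]-P[0]);e/=np.linalg.norm(e)
for s in(-.036,.036):
    t=ctr+s*e; print(t,delta([t[0],t[1],.20]))
```

```text
[array([ 0.5582, -0.2287,  0.035 ]), array([ 0.5605, -0.0816,  0.035 ]), array([ 0.6638, -0.2302,  0.035 ])]
[ 0.6121 -0.1559  0.035 ] 0.14704735452853365 0.10563442419119798
[ 0.6116 -0.1919  0.035 ] [ 1.4312 -3.8381  0.3584]
[ 0.6127 -0.1199  0.035 ] [ 0.8837 -1.5014  0.3592]
```

```bash
python3 -m crank '[{"angular":[0,0,0],"delta_pos":[0.36,-0.96,0],"gripper":0.1},{"angular":[0,0,0],"delta_pos":[0.36,-0.96,0.5],"gripper":0.1},{"angular":[0,0,0],"delta_pos":[0.36,-0.96,0.6],"gripper":0.1},{"angular":[0,0,0],"delta_pos":[0.36,-0.96,0.6],"gripper":0.1},{"angular":[0,0,0],"delta_pos":[0,0,1],"gripper":0.1},{"angular":[0,0,0],"delta_pos":[0,0,1],"gripper":0.1},{"angular":[0,0,0],"delta_pos":[0,0,0.6],"gripper":0.1},{"angular":[0,0,0],"delta_pos":[0,0,0.26],"gripper":0.1},{"angular":[0,0,0],"delta_pos":[0,0,0],"gripper":0.1}]'
python3 -m crank '[{"angular":[0,0,0],"delta_pos":[0,0,0],"gripper":0.6},{"angular":[0,0,0],"delta_pos":[0,0,0],"gripper":0.6},{"angular":[0,0,0],"delta_pos":[0,0,-0.3],"gripper":0.6},{"angular":[0,0,0],"delta_pos":[0,0,-1],"gripper":0.6},{"angular":[0,0,0],"delta_pos":[0,0,-1],"gripper":0.6},{"angular":[0,0,0],"delta_pos":[0,0,-1],"gripper":0.6},{"angular":[0,0,0],"delta_pos":[0,0,-1],"gripper":0.6}]'
python3 - <<'E'
from h import *
np.set_printoptions(precision=4,suppress=True)
st=state();f=grab_frame("wrist");cv2.imwrite("pics/e.png",f[:,:,::-1])
print(st["tool_pos"],delta([.5516,.2775,.2]))
E
```

```text
time: 8.18
tool_pos: [0.6117, -0.1927, 0.0745]
tool_rot: [0.0, -0.107, 0.994, -0.0]
contact_force: [-0.7, -0.4, -0.8]
gripper_width: 0.284
time: 9.05
tool_pos: [0.6116, -0.1931, 0.2055]
tool_rot: [0.001, -0.106, 0.994, -0.0]
contact_force: [-0.1, -0.2, 0.1]
gripper_width: 0.6
[ 0.6116 -0.1931  0.2055] [-1.2974 15.8013  0.2887]
```

View pics/e.png

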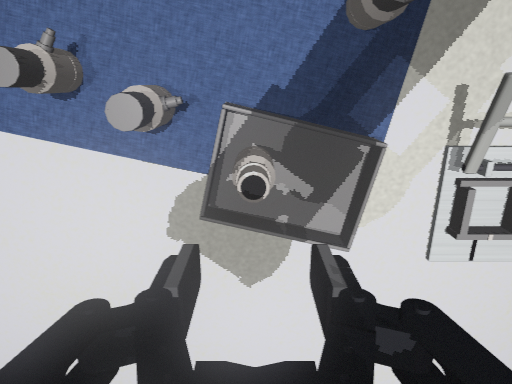

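```bash
python3 -m crank '[{"angular":[0,0,0],"delta_pos":[-0.08,0.99,0],"gripper":0.6},{"angular":[0,0,0],"delta_pos":[-0.08,0.99,0],"gripper":0.6},{"angular":[0,0,0],"delta_pos":[-0.08,0.99,0],"gripper":0.6},{"angular":[0,0,0],"delta_pos":[-0.08,0.99,0],"gripper":0.6},{"angular":[0,0,0],"delta_pos":[-0.08,0.99,0],"gripper":0.6},{"angular":[0,0,0],"delta_pos":[-0.08,0.99,0],"gripper":0.6},{"angular":[0,0,0],"delta_pos":[-0.08,0.99,0],"gripper":0.6},{"angular":[0,0,0],"delta_pos":[-0.08,0.99,0],"gripper":0.6},{"angular":[0,0,0],"delta_pos":[-0.08,0.99,0],"gripper":0.6},{"angular":[0,0,0],"delta_pos":[-0.08,0.99,0],"gripper":0.6},{"angular":[0,0,0],"delta_pos":[-0.08,0.99,0],"gripper":0.6},{"angular":[0,0,0],"delta_pos":[-0.08,0.99,0],"gripper":0.6}]'
python3 -m crank '[{"angular":[0,0,0],"delta_pos":[-0.08,0.99,0],"gripper":0.6},{"angular":[0,0,0],"delta_pos":[-0.08,0.99,0],"gripper":0.6},{"angular":[0,0,0],"delta_pos":[-0.08,0.99,0],"gripper":0.6},{"angular":[0,0,0],"delta_pos":[-0.08,0.97,0],"gripper":0.6},{"angular":[0,0,0],"delta_pos":[0,0,1],"gripper":0.6},{"angular":[0,0,0],"delta_pos":[0,0,1],"gripper":0.6},{"angular":[0,0,0],"delta_pos":[0,0,1],"gripper":0.6}]'
python3 - <<'E'
from h import *
np.set_printoptions(precision=4,suppress=True)
st=state();f=grab_frame("wrist");cv2.imwrite("pics/f.png",f[:,:,::-1])
print(st["tool_pos"],delta([.5516,.2775,.077]))
E
```

```text
time: 10.6
tool_pos: [0.5642, 0.1624, 0.2039]
tool_rot: [0.001, -0.106, 0.994, 0.0]
contact_force: [-0.6, 0.3, -0.3]
gripper_width: 0.606
time: 11.48
tool_pos: [0.5488, 0.2792, 0.1131]
tool_rot: [0.001, -0.107, 0.994, 0.0]
contact_force: [0.2, 0.6, -0.2]
gripper_width: 0.6
[0.5488 0.2792 0.1131] [-0.1854 -0.0567  1.0301]
```

View pics/f.png

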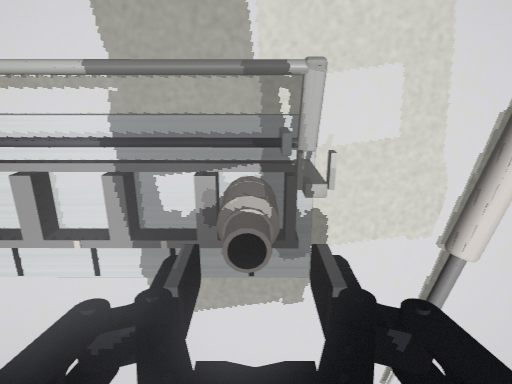

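```bash
python3 -m crank '[{"angular":[0,0,0],"delta_pos":[-0.15,-0.05,1],"gripper":0.6},{"angular":[0,0,0],"delta_pos":[-0.03,0,0.03],"gripper":0.6},{"angular":[0,0,0],"delta_pos":[0,0,0],"gripper":0.1},{"angular":[0,0,0],"delta_pos":[0,0,0],"gripper":0.1},{"angular":[0,0,0],"delta_pos":[0,0,0],"gripper":0.1},{"angular":[0,0,0],"delta_pos":[0,0,0],"gripper":0.1},{"angular":[0,0,0],"delta_pos":[0,0,-1],"gripper":0.1},{"angular":[0,0,0],"delta_pos":[0,0,-1],"gripper":0.1},{"angular":[0,0,0],"delta_pos":[0.06,-0.95,-1],"gripper":0.1},{"angular":[0,0,0],"delta_pos":[0.06,-0.95,-0.5],"gripper":0.1},{"angular":[0,0,0],"delta_pos":[0.06,-0.95,0],"gripper":0.1},{"angular":[0,0,0],"delta_pos":[0.06,-0.95,0],"gripper":0.1}]'
python3 -m crank '[{"angular":[0,0,0],"delta_pos":[0.06,-0.96,0],"gripper":0.1},{"angular":[0,0,0],"delta_pos":[0.06,-0.96,0],"gripper":0.1},{"angular":[0,0,0],"delta_pos":[0.06,-0.96,0],"gripper":0.1},{"angular":[0,0,0],"delta_pos":[0.06,-0.96,0],"gripper":0.1},{"angular":[0,0,0],"delta_pos":[0.06,-0.96,0],"gripper":0.1},{"angular":[0,0,0],"delta_pos":[0.06,-0.96,0],"gripper":0.1},{"angular":[0,0,0],"delta_pos":[0.06,-0.96,0],"gripper":0.1},{"angular":[0,0,0],"delta_pos":[0.06,-0.96,0],"gripper":0.1},{"angular":[0,0,0],"delta_pos":[0.06,-0.96,0],"gripper":0.1},{"angular":[0,0,0],"delta_pos":[0.06,-0.96,0],"gripper":0.1},{"angular":[0,0,0],"delta_pos":[0,0,0],"gripper":0.1}]'
python3 - <<'E'
from h import *
np.set_printoptions(precision=4,suppress=True)
st=state();print(st["tool_pos"],delta([.6127,-.120,.0745]))
E
```

```text
time: 13.02
tool_pos: [0.5711, 0.1649, 0.1875]
tool_rot: [0.0, -0.107, 0.994, 0.0]
contact_force: [0.7, 0.0, -2.3]
gripper_width: 0.277
time: 14.4
tool_pos: [0.6144, -0.1211, 0.187]
tool_rot: [-0.0, -0.105, 0.994, 0.0]
contact_force: [0.2, 0.3, -1.1]
gripper_width: 0.278
[ 0.6144 -0.1211  0.187 ] [0.0465 0.0467 3.7489]
```

```bash
python3 -m crank '[{"angular":[0,0,0],"delta_pos":[0.05,0.05,1],"gripper":0.1},{"angular":[0,0,0],"delta_pos":[0,0,1],"gripper":0.1},{"angular":[0,0,0],"delta_pos":[0,0,1],"gripper":0.1},{"angular":[0,0,0],"delta_pos":[0,0,0.5],"gripper":0.1},{"angular":[0,0,0],"delta_pos":[0,0,0.25],"gripper":0.1},{"angular":[0,0,0],"delta_pos":[0,0,0],"gripper":0.6},{"angular":[0,0,0],"delta_pos":[0,0,0],"gripper":0.6},{"angular":[0,0,0],"delta_pos":[0,0,-0.3],"gripper":0.6},{"angular":[0,0,0],"delta_pos":[0,0,-1],"gripper":0.6},{"angular":[0,0,0],"delta_pos":[0,0,-1],"gripper":0.6},{"angular":[0,0,0],"delta_pos":[0,0,-1],"gripper":0.6},{"angular":[0,0,0],"delta_pos":[0,0,-1],"gripper":0.6}]'
python3 - <<'E'
from h import *
np.set_printoptions(precision=4,suppress=True)
st=state();f=grab_frame("wrist");cv2.imwrite("pics/g.png",f[:,:,::-1])
print(st["tool_pos"],delta([.47,-.25,.27]))
E
```

```text
time: 15.9
tool_pos: [0.6128, -0.1183, 0.2054]
tool_rot: [0.0, -0.106, 0.994, -0.0]
contact_force: [0.0, 0.4, -0.2]
gripper_width: 0.598
[ 0.6128 -0.1183  0.2054] [ 5.6355 -3.2535 -2.0013]
```

View pics/g.png

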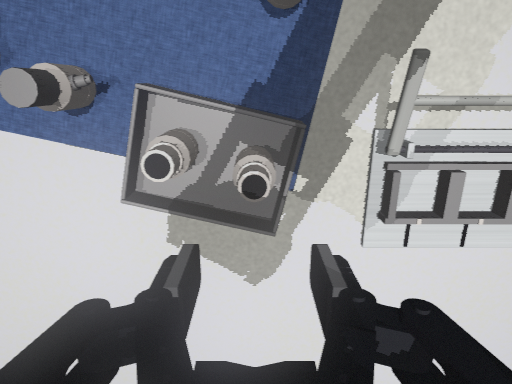

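Both spent bottles stand upright in the tray, at (160,160) and (253,180). Next I'll view the mat.

```bash
python3 -m crank '[{"angular":[0,0,0],"delta_pos":[0.94,-0.54,-0.33],"gripper":0.6},{"angular":[0,0,0],"delta_pos":[0.94,-0.54,-0.33],"gripper":0.6},{"angular":[0,0,0],"delta_pos":[0.94,-0.54,-0.33],"gripper":0.6},{"angular":[0,0,0],"delta_pos":[0.94,-0.54,-0.33],"gripper":0.6},{"angular":[0,0,0],"delta_pos":[0.94,-0.54,-0.33],"gripper":0.6},{"angular":[0,0,0],"delta_pos":[0.94,-0.54,-0.33],"gripper":0.6},{"angular":[0,0,0],"delta_pos":[0,0,0],"gripper":0.6}]'
cat > mat.py <<'E'
from h import *
import sys
np.set_printoptions(precision=4,suppress=True)
def look(fn):
    st=state();f=grab_frame("wrist");cv2.imwrite(fn,f[:,:,::-1]);c=cam("wrist",st)
    print(st["time"],st["tool_pos"])
    for k,z in (("bottle0",0),("nozzle0",.039)):
        for d in landmark_of("wrist",k): print(k,round(d["conf"],2),np.round(d["pixel"]),ray(c,d["pixel"],z)[:2])
    return st,c
if __name__=="__main__": look(sys.argv[1])
E
python3 mat.py pics/h.png
```

```text
time: 16.82
tool_pos: [0.4674, -0.2505, 0.2645]
tool_rot: [0.001, -0.105, 0.994, -0.001]
contact_force: [-0.4, 0.2, -0.3]
gripper_width: 0.599
16.825 [ 0.4674 -0.2505  0.2645]
bottle0 0.94 [177. 115.] [ 0.4427 -0.3463]
bottle0 0.86 [362. 162.] [ 0.4512 -0.124 ]
bottle0 0.76 [199. 227.] [ 0.574  -0.2999]
bottle0 0.75 [259. 137.] [ 0.4471 -0.2507]
bottle0 0.57 [131. 203.] [ 0.5599 -0.3877]
nozzle0 0.83 [223. 237.] [ 0.5619 -0.2679]
nozzle0 0.79 [162. 154.] [ 0.4809 -0.3483]
nozzle0 0.79 [225. 141.] [ 0.4531 -0.2858]
nozzle0 0.73 [458. 236.] [ 0.5046 -0.0045]
nozzle0 0.69 [131. 197.] [ 0.5353 -0.3759]
nozzle0 0.56 [380. 141.] [ 0.4197 -0.1269]
```

View pics/h.png

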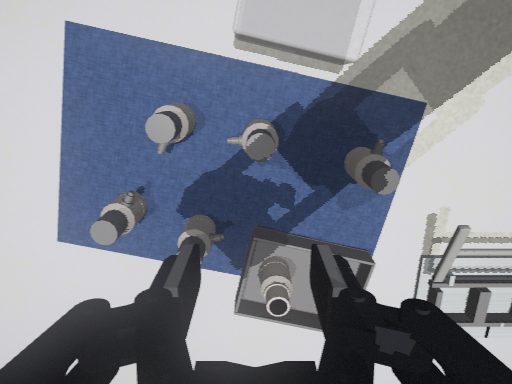

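Run:
```python
from mat import *
c=cam("wrist",state())
for n,p in dict(A=(162,128),B=(260,146),C=(380,180),D=(191,249),E=(105,231)).items(): print(n,ray(c,p,.082))
f=cv2.imread("pics/h.png")[90:260,80:410];cv2.imwrite("pics/h1.png",cv2.resize(f,None,fx=2.4,fy=2.4,interpolation=cv2.INTER_CUBIC))
```

```text
A [ 0.4465 -0.3393  0.082 ]
B [ 0.4437 -0.2493  0.082 ]
C [ 0.4512 -0.131   0.082 ]
D [ 0.561  -0.2949  0.082 ]
E [ 0.5594 -0.3816  0.082 ]
```

View pics/h1.png

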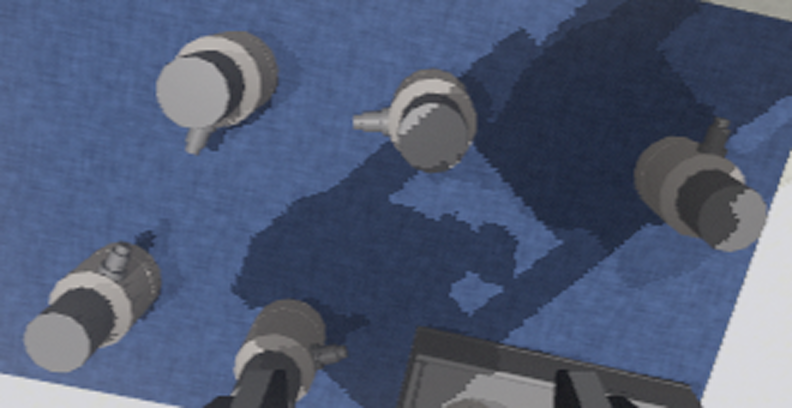

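Run:
```python
from mat import *
c=cam("wrist",state())
for n,(p,q) in dict(A=((193,90),(193,150)),B=((433,138),(357,121)),C=((733,216),(721,125)),E=((58,342),(121,248))).items():
    f=lambda p:(p[0]/2.4+80-.3,p[1]/2.4+90-.3)
    a=ray(c,f(p),.082);b=ray(c,f(q),.039);d=b-a;print(n,a[:2],b[:2],np.hypot(*d[:2]),np.arctan2(d[1],d[0]))
print(delta([.4475,-.3415,.2]))
```

```text
A [ 0.4461 -0.3411] [ 0.4796 -0.3483] 0.03421365332661616 -0.212387761632789
B [ 0.4447 -0.2489] [ 0.4518 -0.2804] 0.032257327887398046 -1.3490930155066807
C [ 0.4499 -0.1264] [ 0.42   -0.1254] 0.029914634854193288 3.1096021190798178
E [ 0.5609 -0.3826] [ 0.5314 -0.3745] 0.030544141031599796 2.875424695627525
[ 1.3316 -2.8766  2.0962]
```

```bash
python3 -m crank '[{"angular":[0,0,0],"delta_pos":[0.34,-0.72,1],"gripper":0.7},{"angular":[0,0,0],"delta_pos":[0.34,-0.72,1],"gripper":0.7},{"angular":[0,0,0],"delta_pos":[0.34,-0.72,1],"gripper":0.7},{"angular":[0,0,0],"delta_pos":[0.34,-0.72,1],"gripper":0.7},{"angular":[0,0,0],"delta_pos":[0,0,0],"gripper":0.7}]'
python3 mat.py pics/i.png
```

```text
time: 17.6
tool_pos: [0.4452, -0.341, 0.1395]
tool_rot: [-0.002, -0.106, 0.994, 0.003]
contact_force: [0.4, 0.4, -0.1]
gripper_width: 0.703
17.6 [ 0.4452 -0.341   0.1395]
bottle0 0.9 [268. 319.] [ 0.5709 -0.3005]
bottle0 0.66 [248. 184.] [ 0.4457 -0.3455]
bottle0 0.64 [360. 204.] [ 0.4431 -0.2503]
bottle0 0.63 [492. 237.] [ 0.4486 -0.1285]
bottle0 0.58 [179. 294.] [ 0.5616 -0.3866]
nozzle0 0.98 [327. 222.] [ 0.4508 -0.2855]
nozzle0 0.83 [186. 295.] [ 0.5329 -0.3766]
nozzle0 0.72 [313. 347.] [ 0.5615 -0.2664]
nozzle0 0.59 [235. 240.] [ 0.479 -0.348]
```

View pics/i.png

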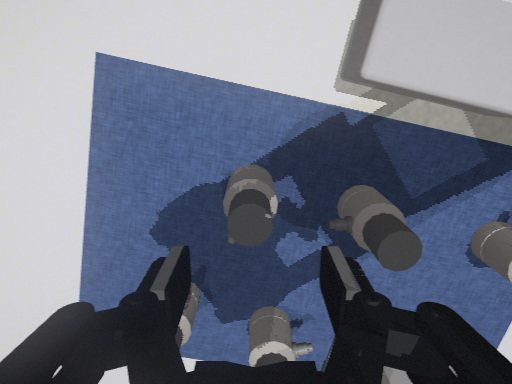

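Run:
```python
from mat import *
c=cam("wrist",state())
print([ray(c,p,.082) for p in((250,225),(399,251))],ray(c,(231,239),.039), delta([.446,-.342,.069]))
```

```text
[array([ 0.4514, -0.3442,  0.082 ]), array([ 0.4488, -0.2498,  0.082 ])] [ 0.484  -0.3526  0.039 ] [0.0511 0.0038 2.5066]
```

```bash
python3 -m crank '[{"angular":[0,0,0],"delta_pos":[-0.05,-0.05,1],"gripper":0.7},{"angular":[0,0,0],"delta_pos":[0,0,1],"gripper":0.7},{"angular":[0,0,0],"delta_pos":[0,0,0.35],"gripper":0.7},{"angular":[0,0,0],"delta_pos":[0,0,0],"gripper":0.1},{"angular":[0,0,0],"delta_pos":[0,0,0],"gripper":0.1},{"angular":[0,0,0],"delta_pos":[0,0,0],"gripper":0.1},{"angular":[0,0,0],"delta_pos":[0,0,0],"gripper":0.1},{"angular":[0,0,-0.92],"delta_pos":[0,0,-1],"gripper":0.1},{"angular":[0,0,-0.92],"delta_pos":[0,0,-1],"gripper":0.1},{"angular":[0,0,-0.92],"delta_pos":[0,0,-1],"gripper":0.1},{"angular":[0,0,-0.92],"delta_pos":[0,0,-1],"gripper":0.1},{"angular":[0,0,-0.92],"delta_pos":[0,0,-0.3],"gripper":0.1}]'
python3 - <<'E'
from mat import *
st=state();print(q2R(st["tool_rot"]));print(st["tool_pos"],st["gripper_width"],delta([.5516,.2773,.2]))
f=grab_frame("wrist");cv2.imwrite("pics/j.png",f[:,:,::-1])
E
```

```text
time: 19.25
tool_pos: [0.4489, -0.3442, 0.2044]
tool_rot: [0.001, -0.304, 0.953, -0.002]
contact_force: [-0.1, -0.4, -1.2]
gripper_width: 0.311
[[-0.8155 -0.5787  0.0027]
 [-0.5787  0.8155 -0.003 ]
 [-0.0005 -0.004  -1.    ]]
[ 0.4489 -0.3442  0.2044] 0.3106833659187058 [-14.7828  14.9147   0.0937]
```

View pics/j.png

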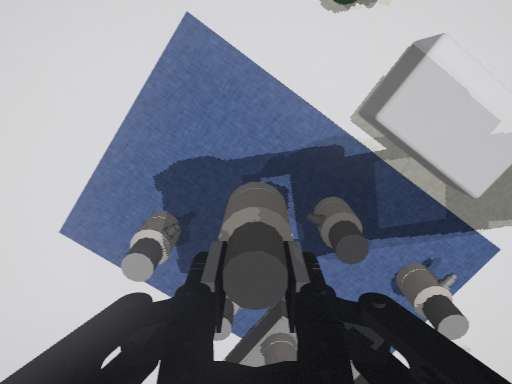

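```bash
cat >> h.py <<'E'
def inhand(px,z):
    m=camera_model("wrist");M=m["mount"];d=M[:3,:3]@np.linalg.inv(m["camera_matrix"])@np.array([px[0],px[1],1.]);o=M[:3,3]
    return o+d*(z-o[2])/d[2]
E
python3 - <<'E'
from h import *
print(inhand((255,262),-.0125), inhand((255,284),-.0085))
f=cv2.imread("pics/j.png")[170:384,160:360];cv2.imwrite("pics/j1.png",cv2.resize(f,None,fx=2.5,fy=2.5))
E
```

```text
[ 0.01386483 -0.00045868 -0.0125    ] [ 0.0016292  -0.00044947 -0.0085    ]
```

View pics/j1.png

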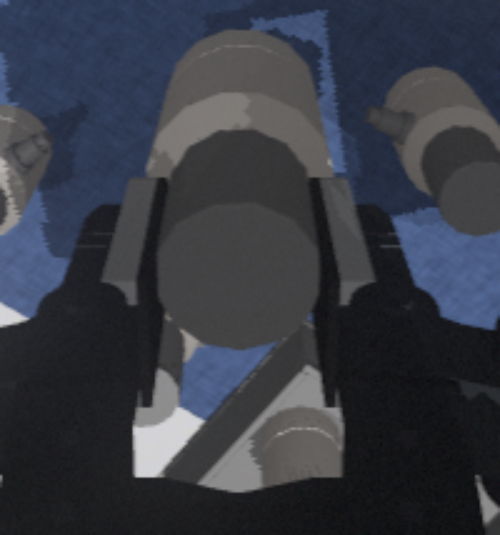

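Run:
```python
from h import *
for z in(-.0125,-.015): print(inhand((255.6,280),z))
```

```text
[ 0.00601652 -0.00022415 -0.0125    ]
[ 0.00760428 -0.00023344 -0.015     ]
```

```bash
python3 - <<'E'
from h import *
st=state();print(st["time"],st["tool_pos"],delta([.5533,.2784,.2]))
E
python3 -m crank '[{"angular":[0,0,0],"delta_pos":[-0.99,1,0],"gripper":0.1},{"angular":[0,0,0],"delta_pos":[-0.99,1,0],"gripper":0.1},{"angular":[0,0,0],"delta_pos":[-0.99,1,0],"gripper":0.1},{"angular":[0,0,0],"delta_pos":[-0.99,1,0],"gripper":0.1},{"angular":[0,0,0],"delta_pos":[-0.99,1,0],"gripper":0.1},{"angular":[0,0,0],"delta_pos":[-0.99,1,0],"gripper":0.1},{"angular":[0,0,0],"delta_pos":[-0.99,1,0],"gripper":0.1},{"angular":[0,0,0],"delta_pos":[-0.99,1,0],"gripper":0.1},{"angular":[0,0,0],"delta_pos":[-0.99,1,0],"gripper":0.1},{"angular":[0,0,0],"delta_pos":[-0.99,1,0],"gripper":0.1},{"angular":[0,0,0],"delta_pos":[-0.99,1,0],"gripper":0.1},{"angular":[0,0,0],"delta_pos":[-0.99,1,0],"gripper":0.1}]'
python3 -m crank '[{"angular":[0,0,0],"delta_pos":[-0.97,0.98,0],"gripper":0.1},{"angular":[0,0,0],"delta_pos":[-0.97,0.98,0],"gripper":0.1},{"angular":[0,0,0],"delta_pos":[-0.97,0.98,0],"gripper":0.1},{"angular":[0,0,0],"delta_pos":[0,0,0],"gripper":0.1},{"angular":[0,0,0],"delta_pos":[0,0,0],"gripper":0.1},{"angular":[0,0,0],"delta_pos":[0,0,0],"gripper":0.1}]'
python3 - <<'E'
from h import *
st=state();print(st["time"],st["tool_pos"],delta([.5533,.2784,.083]))
print(q2R(st["tool_rot"]))
f=grab_frame("wrist");cv2.imwrite("pics/k.png",f[:,:,::-1])
f=grab_frame("scene");cv2.imwrite("pics/k2.png",f[:,:,::-1])
E
```

```text
19.3 [ 0.44895172 -0.34432758  0.20472522] [-14.87281543  14.89260623   0.10113722]
time: 20.8
tool_pos: [0.5314, 0.1574, 0.2008]
tool_rot: [-0.001, -0.302, 0.953, -0.0]
contact_force: [-0.1, 0.0, -1.1]
gripper_width: 0.306
time: 21.55
tool_pos: [0.5521, 0.2775, 0.2014]
tool_rot: [-0.0, -0.302, 0.953, -0.0]
contact_force: [0.2, -1.5, -2.0]
gripper_width: 0.306
21.55 [0.55210696 0.27753158 0.2014053 ] [-5.21614717e-02  1.12020317e-03  3.94680509e+00]
[[-8.17832409e-01 -5.75456190e-01 -5.69232261e-04]
 [-5.75455976e-01  8.17832603e-01 -5.03070118e-04]
 [ 7.55031515e-04 -8.38589402e-05 -9.99999711e-01]]
```

View pics/k.png

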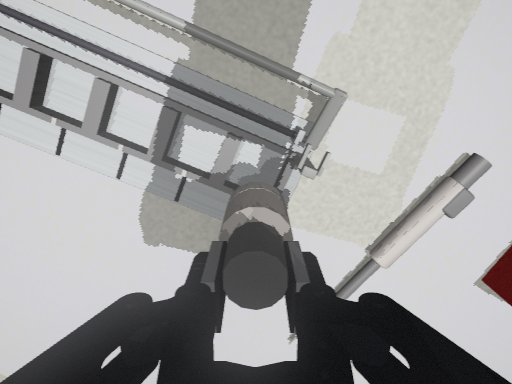

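```bash
python3 -m crank '[{"angular":[0,0,0],"delta_pos":[-0.05,0,1],"gripper":0.1},{"angular":[0,0,0],"delta_pos":[0,0,1],"gripper":0.1},{"angular":[0,0,0],"delta_pos":[0,0,1],"gripper":0.1},{"angular":[0,0,0],"delta_pos":[0,0,0.5],"gripper":0.1},{"angular":[0,0,0],"delta_pos":[0,0,0.3],"gripper":0.1},{"angular":[0,0,0],"delta_pos":[0,0,0.2],"gripper":0.1},{"angular":[0,0,0],"delta_pos":[0,0,0],"gripper":0.1},{"angular":[0,0,0],"delta_pos":[0,0,0],"gripper":0.1}]'
python3 - <<'E'
from h import *
st=state();print(st["time"],st["tool_pos"],st["contact_force"])
for n in("wrist","side","scene"):
    f=grab_frame(n);cv2.imwrite(f"pics/l_{n}.png",f[:,:,::-1])
E
```

```text
time: 22.65
tool_pos: [0.5542, 0.2797, 0.0829]
tool_rot: [0.001, -0.303, 0.953, -0.0]
contact_force: [-0.8, 0.0, -0.4]
gripper_width: 0.308
22.65 [0.55421604 0.27970678 0.08286636] [-0.79693008  0.01825463 -0.42945686]
```

View pics/l_wrist.png

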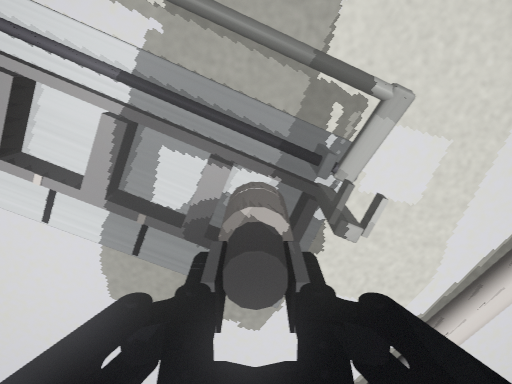

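```bash
python3 -m crank '[{"angular":[0,0,0],"delta_pos":[0,0,0],"gripper":0.5},{"angular":[0,0,0],"delta_pos":[0,0,0],"gripper":0.5},{"angular":[0,0,0],"delta_pos":[0,0,0],"gripper":0.5},{"angular":[0,0,0],"delta_pos":[0,0,-0.5],"gripper":0.5},{"angular":[0,0,0],"delta_pos":[0,0,-1],"gripper":0.5},{"angular":[0,0,0],"delta_pos":[0,0,-1],"gripper":0.5},{"angular":[0,0,0],"delta_pos":[0,0,-1],"gripper":0.5},{"angular":[0,0,0],"delta_pos":[0.7,0.3,-0.5],"gripper":0.6},{"angular":[0,0,0],"delta_pos":[0.7,0.3,0],"gripper":0.6},{"angular":[0,0,0],"delta_pos":[0,0,0],"gripper":0.6},{"angular":[0,0,0],"delta_pos":[0,0,0],"gripper":0.6}]'
python3 mat.py pics/m.png
```

```text
time: 24.18
tool_pos: [0.5093, 0.2701, 0.2024]
tool_rot: [0.001, -0.303, 0.953, 0.0]
contact_force: [0.5, -0.3, 0.9]
gripper_width: 0.601
24.175 [0.5093 0.2701 0.2024]
bottle0 0.58 [238. 205.] [0.5532 0.2793]
```

View pics/m.png

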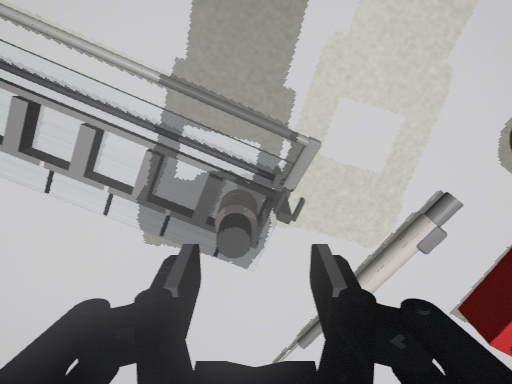

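```bash
cat > chk.py <<'E'
from ov import *
import sys
def crop(n,fn,box,s):
    f=grab_frame(n)[:,:,::-1];x0,y0,x1,y1=box
    cv2.imwrite(fn,cv2.resize(f[y0:y1,x0:x1],None,fx=s,fy=s,interpolation=cv2.INTER_CUBIC))
    c=cam(n)
    for k,z in (("bottle0",.008),("nozzle0",.047)):
        for d in landmark_of(n,k):
            p=ray(c,d["pixel"],z); dx,dy=p[0]-CP[0],p[1]-CP[1];cs,sn=np.cos(CP[2]),np.sin(CP[2])
            u,v=cs*dx+sn*dy,-sn*dx+cs*dy
            if abs(u)<.09 and abs(v)<.2: print(n,k,round(d["conf"],2),np.round(d["pixel"]),"carrier mm",round(u*1000,1),round(v*1000,1))
crop("side",sys.argv[1]+"_s.png",(210,120,340,220),5)
crop("scene",sys.argv[1]+"_c.png",(225,190,380,290),5)
E
python3 chk.py pics/n
```

```text
side bottle0 0.65 [252. 157.] carrier mm -20.0 103.6
side nozzle0 0.82 [260. 140.] carrier mm 29.9 120.0
scene bottle0 0.78 [343. 247.] carrier mm 9.5 107.2
scene nozzle0 0.83 [353. 249.] carrier mm 38.5 117.7
```

View pics/n_s.png

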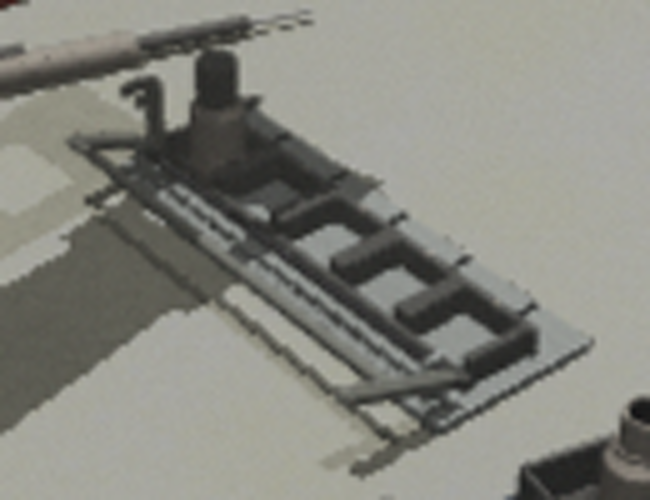

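View pics/n_c.png

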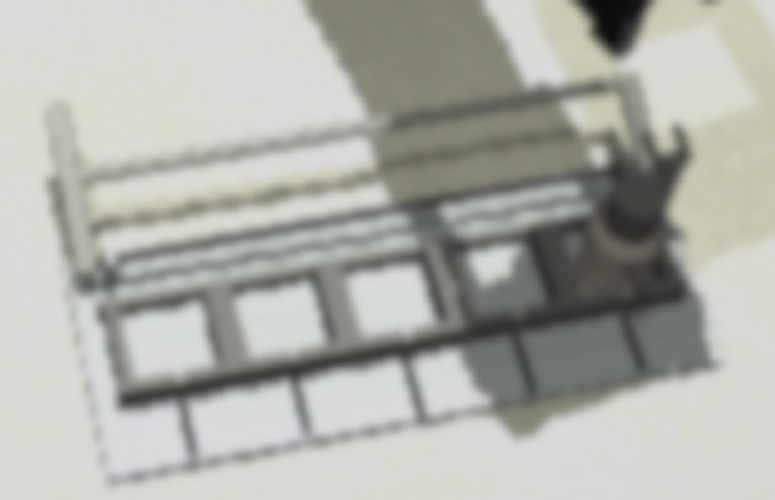

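```bash
python3 -m crank '[{"angular":[0,0,0],"delta_pos":[0.55,-0.98,0],"gripper":0.6},{"angular":[0,0,0],"delta_pos":[0.55,-0.98,0],"gripper":0.6},{"angular":[0,0,0],"delta_pos":[0.55,-0.98,0],"gripper":0.6},{"angular":[0,0,0],"delta_pos":[0.55,-0.98,0],"gripper":0.6},{"angular":[0,0,0],"delta_pos":[0.55,-0.98,0],"gripper":0.6},{"angular":[0,0,0],"delta_pos":[0.55,-0.98,0],"gripper":0.6},{"angular":[0,0,0],"delta_pos":[0.55,-0.98,0],"gripper":0.6},{"angular":[0,0,0],"delta_pos":[0.55,-0.98,0],"gripper":0.6},{"angular":[0,0,0],"delta_pos":[0.55,-0.98,0],"gripper":0.6},{"angular":[0,0,0],"delta_pos":[0.55,-0.98,0],"gripper":0.6},{"angular":[0,0,0],"delta_pos":[0.55,-0.98,0],"gripper":0.6},{"angular":[0,0,0],"delta_pos":[0.55,-0.98,0],"gripper":0.6}]'
python3 -m crank '[{"angular":[0,0,0],"delta_pos":[0.55,-0.98,0],"gripper":0.7},{"angular":[0,0,0],"delta_pos":[0.55,-0.98,0],"gripper":0.7},{"angular":[0,0,0],"delta_pos":[0.55,-0.98,0.5],"gripper":0.7},{"angular":[0,0,0],"delta_pos":[0.55,-0.98,0.5],"gripper":0.7},{"angular":[0,0,0],"delta_pos":[0.55,-0.98,0.7],"gripper":0.7},{"angular":[0,0,0],"delta_pos":[0,0,0],"gripper":0.7},{"angular":[0,0,0],"delta_pos":[0,0,0],"gripper":0.7},{"angular":[0,0,0],"delta_pos":[0,0,0],"gripper":0.7}]'
python3 mat.py pics/o.png
```

```text
time: 26.12
tool_pos: [0.5506, -0.1336, 0.2019]
tool_rot: [0.0, -0.302, 0.953, -0.0]
contact_force: [0.1, 0.9, 0.6]
gripper_width: 0.597
time: 27.12
tool_pos: [0.5684, -0.2995, 0.1519]
tool_rot: [0.001, -0.303, 0.953, -0.001]
contact_force: [0.5, 1.1, 0.1]
gripper_width: 0.701
27.125 [ 0.5684 -0.2995  0.1519]
bottle0 0.8 [494. 185.] [ 0.4532 -0.1284]
bottle0 0.75 [398.  92.] [ 0.4442 -0.249 ]
bottle0 0.69 [170. 114.] [ 0.5634 -0.3873]
bottle0 0.55 [251. 187.] [ 0.5756 -0.2986]
nozzle0 0.97 [298. 208.] [ 0.5588 -0.2669]
nozzle0 0.55 [373.  74.] [ 0.454  -0.2838]
```

View pics/o.png

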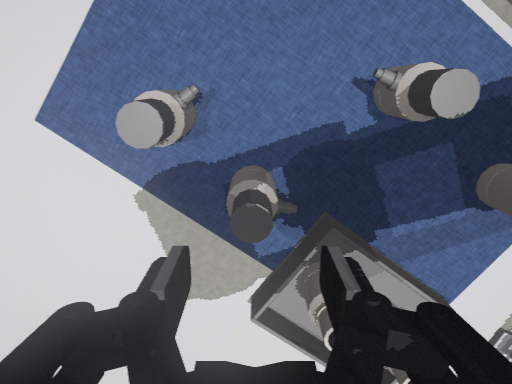

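```bash
cat > pose.py <<'E'
from h import *
import sys,json
np.set_printoptions(precision=4,suppress=True)
c=cam("wrist",state())
for n,(p,q) in json.loads(sys.argv[1]).items():
    a=ray(c,p,.082);b=ray(c,q,.039);d=b-a;print(n,a[:2],b[:2],np.hypot(*d[:2]),"alpha",np.arctan2(d[1],d[0]))
    print(delta([a[0],a[1],.0715]))
E
python3 pose.py '{"D":[[251,220],[296,209]],"E":[[139,124],[195,90]],"B":[[455,93],[379,73]]}'
```

```text
D [ 0.5724 -0.3002] [ 0.5603 -0.2676] 0.0347537400372767 alpha 1.929198357389424
[-0.0993 -0.0943  2.6744]
E [ 0.5609 -0.3869] [ 0.5313 -0.3762] 0.03148709805331331 alpha 2.794567568079028
[ 1.8829 -2.231   2.676 ]
B [ 0.444  -0.2512] [ 0.4509 -0.2814] 0.031016088548462693 alpha -1.3452624150529624
[2.4529 3.7123 2.6684]
```

```bash
python3 -m crank '[{"angular":[0,0,0],"delta_pos":[-0.1,-0.1,1],"gripper":0.7},{"angular":[0,0,0],"delta_pos":[0,0,1],"gripper":0.7},{"angular":[0,0,0],"delta_pos":[0,0,0.65],"gripper":0.7},{"angular":[0,0,0],"delta_pos":[0,0,0],"gripper":0.7},{"angular":[0,0,0],"delta_pos":[0,0,0],"gripper":0.1},{"angular":[0,0,0],"delta_pos":[0,0,0],"gripper":0.1},{"angular":[0,0,0],"delta_pos":[0,0,0],"gripper":0.1},{"angular":[0,0,0],"delta_pos":[0,0,0],"gripper":0.1}]'
python3 - <<'E'
from h import *
print(state()["tool_pos"]);f=grab_frame("wrist");cv2.imwrite("pics/p.png",f[:,:,::-1])
E
python3 -m crank '[{"angular":[0,0,0],"delta_pos":[0,0,-1],"gripper":0.1},{"angular":[0,0,1],"delta_pos":[0,0,-1],"gripper":0.1},{"angular":[0,0,1],"delta_pos":[0,0,-1],"gripper":0.1},{"angular":[0,0,1],"delta_pos":[0,0,-1],"gripper":0.1},{"angular":[0,0,1],"delta_pos":[0,0,-0.3],"gripper":0.1},{"angular":[0,0,1],"delta_pos":[0,0,0],"gripper":0.1},{"angular":[0,0,1],"delta_pos":[0,0,0],"gripper":0.1},{"angular":[0,0,1],"delta_pos":[0,0,0],"gripper":0.1},{"angular":[0,0,1],"delta_pos":[0,0,0],"gripper":0.1},{"angular":[0,0,1],"delta_pos":[0,0,0],"gripper":0.1},{"angular":[0,0,1],"delta_pos":[0,0,0],"gripper":0.1}]'
python3 -m crank '[{"angular":[0,0,1],"delta_pos":[0,0,0],"gripper":0.1},{"angular":[0,0,1],"delta_pos":[0,0,0],"gripper":0.1},{"angular":[0,0,1],"delta_pos":[0,0,0],"gripper":0.1},{"angular":[0,0,1],"delta_pos":[0,0,0],"gripper":0.1},{"angular":[0,0,1],"delta_pos":[0,0,0],"gripper":0.1},{"angular":[0,0,1],"delta_pos":[0,0,0],"gripper":0.1},{"angular":[0,0,1],"delta_pos":[0,0,0],"gripper":0.1},{"angular":[0,0,1],"delta_pos":[0,0,0],"gripper":0.1},{"angular":[0,0,1],"delta_pos":[0,0,0],"gripper":0.1},{"angular":[0,0,0.67],"delta_pos":[0,0,0],"gripper":0.1},{"angular":[0,0,0],"delta_pos":[0,0,0],"gripper":0.1}]'
python3 - <<'E'
from h import *
st=state();Rm=q2R(st["tool_rot"]);print(Rm,np.arctan2(Rm[1,1],Rm[0,1]))
f=grab_frame("wrist");cv2.imwrite("pics/q.png",f[:,:,::-1])
print(st["tool_pos"],st["joint_pos"],[delta(list(p[:2])+[.2]) for p in cpts(*CP,[[0,.06,0],[0,0,0]])])
E
```

```text
time: 28.28
tool_pos: [0.573, -0.3015, 0.0733]
tool_rot: [0.001, -0.303, 0.953, -0.001]
contact_force: [-0.3, 1.4, 6.4]
gripper_width: 0.309
[ 0.57303911 -0.30149245  0.07326253]
time: 29.7
tool_pos: [0.5717, -0.3007, 0.1996]
tool_rot: [-0.0, 0.13, 0.991, 0.0]
contact_force: [0.4, -0.1, -0.7]
gripper_width: 0.307
time: 31.08
tool_pos: [0.5717, -0.3007, 0.1997]
tool_rot: [-0.0, 0.523, 0.852, -0.0]
contact_force: [0.0, -0.0, -1.0]
gripper_width: 0.306
[[-4.52492867e-01  8.91767663e-01 -8.00801980e-04]
 [ 8.91767728e-01  4.52493265e-01  4.06605237e-04]
 [ 7.24954904e-04 -5.30143393e-04 -9.99999597e-01]] 0.46955930111461797
[ 0.57172357 -0.30070419  0.19970549] [-5.99270724e-01  1.34795713e-01  1.60740608e+00 -1.17637600e-04
  1.40028147e+00 -1.06880982e+00] [array([1.55500866e+01, 7.61339118e+00, 9.55575314e-06]), array([ 1.36158122e+01,  7.10488216e+00, -1.04835118e-03])]
```

View pics/q.png

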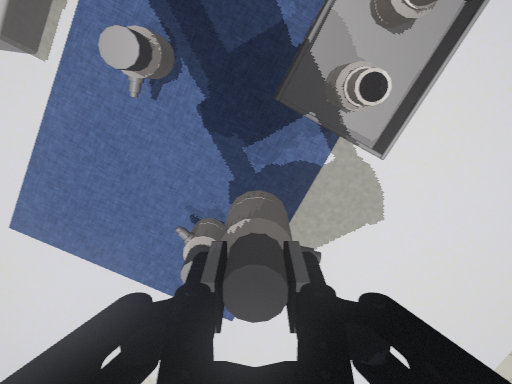

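```bash
python3 -m crank '[{"angular":[0,0,0],"delta_pos":[0.97,0.48,0],"gripper":0.1},{"angular":[0,0,0],"delta_pos":[0.97,0.48,0],"gripper":0.1},{"angular":[0,0,0],"delta_pos":[0.97,0.48,0],"gripper":0.1},{"angular":[0,0,0],"delta_pos":[0.97,0.48,0],"gripper":0.1},{"angular":[0,0,0],"delta_pos":[0.97,0.48,0],"gripper":0.1},{"angular":[0,0,0],"delta_pos":[0.97,0.48,0],"gripper":0.1},{"angular":[0,0,0],"delta_pos":[0.97,0.48,0],"gripper":0.1},{"angular":[0,0,0],"delta_pos":[0.97,0.48,0],"gripper":0.1},{"angular":[0,0,0],"delta_pos":[0.97,0.48,0],"gripper":0.1},{"angular":[0,0,0],"delta_pos":[0.97,0.48,0],"gripper":0.1},{"angular":[0,0,0],"delta_pos":[0.97,0.48,0],"gripper":0.1},{"angular":[0,0,0],"delta_pos":[0.97,0.48,0],"gripper":0.1}]'
python3 -m crank '[{"angular":[0,0,0],"delta_pos":[0.98,0.46,0],"gripper":0.1},{"angular":[0,0,0],"delta_pos":[0.98,0.46,0],"gripper":0.1},{"angular":[0,0,0],"delta_pos":[0.98,0.46,0],"gripper":0.1},{"angular":[0,0,0],"delta_pos":[0.98,0.46,0],"gripper":0.1},{"angular":[0,0,0],"delta_pos":[0,0,0],"gripper":0.1},{"angular":[0,0,0],"delta_pos":[0,0,0],"gripper":0.1},{"angular":[0,0,0],"delta_pos":[0,0,0],"gripper":0.1}]'
python3 - <<'E'
from h import *
st=state();print(st["tool_pos"],delta([.5638,.2196,.0787]))
f=grab_frame("wrist");cv2.imwrite("pics/r.png",f[:,:,::-1])
E
```

```text
time: 32.62
tool_pos: [0.5682, 0.0898, 0.2002]
tool_rot: [0.0, 0.523, 0.852, -0.0]
contact_force: [1.1, 0.2, -1.7]
gripper_width: 0.307
time: 33.5
tool_pos: [0.5646, 0.2176, 0.2002]
tool_rot: [0.0, 0.524, 0.852, -0.0]
contact_force: [0.5, -0.3, -1.0]
gripper_width: 0.304
[0.56458209 0.21764783 0.20022254] [0.0707707  0.00704383 4.05073359]
```

View pics/r.png

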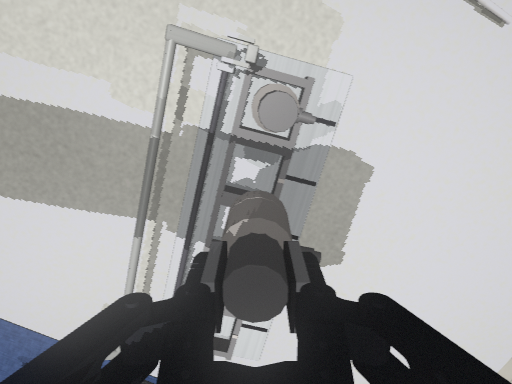

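```bash
python3 -m crank '[{"angular":[0,0,0],"delta_pos":[0.07,0,1],"gripper":0.1},{"angular":[0,0,0],"delta_pos":[0,0,1],"gripper":0.1},{"angular":[0,0,0],"delta_pos":[0,0,1],"gripper":0.1},{"angular":[0,0,0],"delta_pos":[0,0,0.5],"gripper":0.1},{"angular":[0,0,0],"delta_pos":[0,0,0.35],"gripper":0.1},{"angular":[0,0,0],"delta_pos":[0,0,0.2],"gripper":0.1},{"angular":[0,0,0],"delta_pos":[0,0,0],"gripper":0.1},{"angular":[0,0,0],"delta_pos":[0,0,0],"gripper":0.1}]'
python3 - <<'E'
from h import *
st=state();print(st["time"],st["tool_pos"],st["contact_force"])
f=grab_frame("wrist");cv2.imwrite(f"pics/s.png",f[:,:,::-1])
E
```

```text
time: 34.55
tool_pos: [0.5646, 0.2206, 0.0813]
tool_rot: [0.001, 0.523, 0.852, 0.001]
contact_force: [-2.5, -1.5, 6.5]
gripper_width: 0.307
34.55 [0.56461398 0.22056146 0.08127367] [-2.50718424 -1.4906023   6.50057614]
```

View pics/s.png

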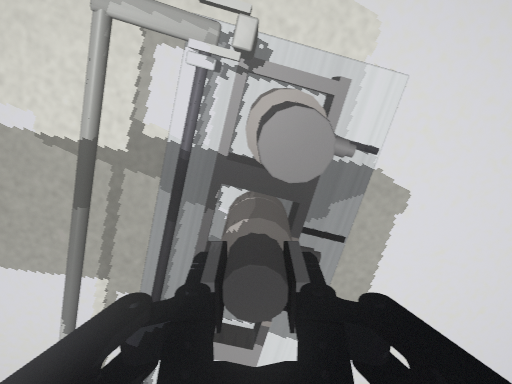

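```bash
python3 -m crank '[{"angular":[0,0,0],"delta_pos":[0,0,0],"gripper":0.5},{"angular":[0,0,0],"delta_pos":[0,0,0],"gripper":0.5},{"angular":[0,0,0],"delta_pos":[0,0,0],"gripper":0.5},{"angular":[0,0,0],"delta_pos":[0,0,-0.5],"gripper":0.5},{"angular":[0,0,0],"delta_pos":[0,0,-1],"gripper":0.5},{"angular":[0,0,0],"delta_pos":[0,0,-1],"gripper":0.5},{"angular":[0,0,0],"delta_pos":[0,0,-1],"gripper":0.5},{"angular":[0,0,0],"delta_pos":[-0.7,-0.3,-0.5],"gripper":0.6},{"angular":[0,0,0],"delta_pos":[-0.7,-0.3,0],"gripper":0.6},{"angular":[0,0,0],"delta_pos":[-0.7,-0.3,0],"gripper":0.6},{"angular":[0,0,0],"delta_pos":[0,0,0],"gripper":0.6}]'
python3 mat.py pics/t.png
python3 - <<'E'
from h import *
print(delta([.561,-.384,.152]),delta([.446,-.25,.152]))
E
```

```text
time: 35.98
tool_pos: [0.5683, 0.1511, 0.2]
tool_rot: [0.001, 0.524, 0.852, 0.0]
contact_force: [-0.1, -0.3, 0.6]
gripper_width: 0.602
35.975 [0.5683 0.1511 0.2   ]
bottle0 0.93 [302.  29.] [0.5501 0.2817]
bottle0 0.79 [ 54. 329.] [ 0.4467 -0.1285]
bottle0 0.73 [285. 104.] [0.5666 0.2185]
nozzle0 0.86 [  4. 346.] [ 0.4167 -0.13  ]
nozzle0 0.84 [334. 116.] [0.6035 0.2285]
nozzle0 0.69 [357.  39.] [0.5897 0.2868]
[-15.8488912   -8.29643997   1.56944035] [-10.13166376  -9.69603488   1.56919997]
```

View pics/t.png

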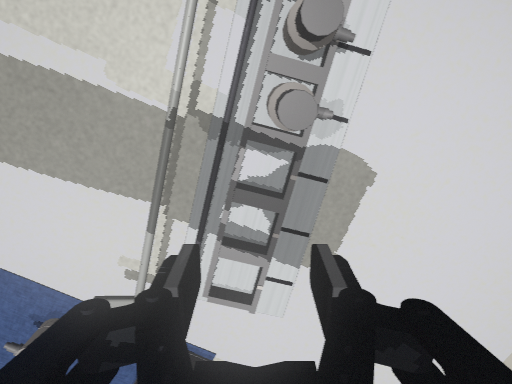

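```bash
python3 -m crank '[{"angular":[0,0,0],"delta_pos":[-0.92,-0.88,0],"gripper":0.7},{"angular":[0,0,0],"delta_pos":[-0.92,-0.88,0],"gripper":0.7},{"angular":[0,0,0],"delta_pos":[-0.92,-0.88,0],"gripper":0.7},{"angular":[0,0,0],"delta_pos":[-0.92,-0.88,0],"gripper":0.7},{"angular":[0,0,0],"delta_pos":[-0.92,-0.88,0],"gripper":0.7},{"angular":[0,0,0],"delta_pos":[-0.92,-0.88,0],"gripper":0.7},{"angular":[0,0,0],"delta_pos":[-0.92,-0.88,0],"gripper":0.7},{"angular":[0,0,0],"delta_pos":[-0.92,-0.88,0],"gripper":0.7},{"angular":[0,0,0],"delta_pos":[-0.92,-0.88,0.5],"gripper":0.7},{"angular":[0,0,0],"delta_pos":[-0.92,-0.88,0.5],"gripper":0.7},{"angular":[0,0,0],"delta_pos":[-0.92,-0.88,0.6],"gripper":0.7}]'
python3 -m crank '[{"angular":[0,0,0],"delta_pos":[0,0,0],"gripper":0.7},{"angular":[0,0,0],"delta_pos":[0,0,0],"gripper":0.7}]'
python3 mat.py pics/u.png
```

```text
time: 37.5
tool_pos: [0.4464, -0.2507, 0.151]
tool_rot: [0.001, 0.523, 0.852, 0.0]
contact_force: [0.6, -0.4, 0.1]
gripper_width: 0.703
time: 37.75
tool_pos: [0.4466, -0.2494, 0.1511]
tool_rot: [0.0, 0.523, 0.852, 0.0]
contact_force: [0.4, 0.1, 0.0]
gripper_width: 0.702
37.75 [ 0.4466 -0.2494  0.1511]
bottle0 0.71 [476. 176.] [ 0.6131 -0.1604]
bottle0 0.69 [251. 178.] [ 0.4432 -0.2492]
bottle0 0.69 [296. 346.] [ 0.5633 -0.3861]
bottle0 0.65 [332.  44.] [ 0.4506 -0.127 ]
bottle0 0.62 [ 10. 219.] [ 0.2692 -0.379 ]
nozzle0 0.85 [237. 239.] [ 0.4513 -0.2879]
nozzle0 0.66 [298.  16.] [ 0.4173 -0.1302]
```

View pics/u.png

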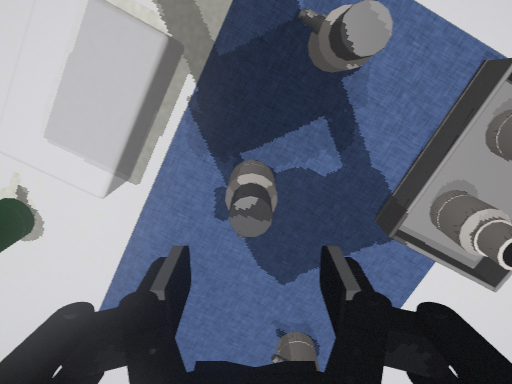

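```bash
python3 pose.py '{"B":[[250,214],[237,238]],"C":[[367,27],[302,14]]}'
```

```text
B [ 0.4441 -0.2496] [ 0.4512 -0.2875] 0.038544534700492385 alpha -1.3856327110545574
[ 0.0346 -0.0907  2.6707]
C [ 0.4515 -0.127 ] [ 0.4193 -0.1279] 0.03225626423694685 alpha -3.114056709639643
[3.5629 1.983  2.6684]
```

```bash
python3 -m crank '[{"angular":[0,0,0],"delta_pos":[0.03,-0.09,1],"gripper":0.7},{"angular":[0,0,0],"delta_pos":[0,0,1],"gripper":0.7},{"angular":[0,0,0],"delta_pos":[0,0,0.6],"gripper":0.7},{"angular":[0,0,0],"delta_pos":[0,0,0],"gripper":0.7},{"angular":[0,0,0],"delta_pos":[0,0,0],"gripper":0.1},{"angular":[0,0,0],"delta_pos":[0,0,0],"gripper":0.1},{"angular":[0,0,0],"delta_pos":[0,0,0],"gripper":0.1},{"angular":[0,0,0],"delta_pos":[0,0,0],"gripper":0.1}]'
python3 -m crank '[{"angular":[0,0,0],"delta_pos":[0,0,-1],"gripper":0.1},{"angular":[0,0,-1],"delta_pos":[0,0,-1],"gripper":0.1},{"angular":[0,0,-1],"delta_pos":[0,0,-1],"gripper":0.1},{"angular":[0,0,-1],"delta_pos":[0,0,-1],"gripper":0.1},{"angular":[0,0,-1],"delta_pos":[0,0,-0.3],"gripper":0.1},{"angular":[0,0,-1],"delta_pos":[0,0,0],"gripper":0.1},{"angular":[0,0,-1],"delta_pos":[0,0,0],"gripper":0.1},{"angular":[0,0,-1],"delta_pos":[0,0,0],"gripper":0.1},{"angular":[0,0,-1],"delta_pos":[0,0,0],"gripper":0.1},{"angular":[0,0,-1],"delta_pos":[0,0,0],"gripper":0.1},{"angular":[0,0,-1],"delta_pos":[0,0,0],"gripper":0.1}]'
python3 -m crank '[{"angular":[0,0,-1],"delta_pos":[0,0,0],"gripper":0.1},{"angular":[0,0,-1],"delta_pos":[0,0,0],"gripper":0.1},{"angular":[0,0,-1],"delta_pos":[0,0,0],"gripper":0.1},{"angular":[0,0,-1],"delta_pos":[0,0,0],"gripper":0.1},{"angular":[0,0,-1],"delta_pos":[0,0,0],"gripper":0.1},{"angular":[0,0,-1],"delta_pos":[0,0,0],"gripper":0.1},{"angular":[0,0,-1],"delta_pos":[0,0,0],"gripper":0.1},{"angular":[0,0,-1],"delta_pos":[0,0,0],"gripper":0.1},{"angular":[0,0,0],"delta_pos":[0,0,0],"gripper":0.1},{"angular":[0,0,0],"delta_pos":[0,0,0],"gripper":0.1}]'
python3 - <<'E'
from h import *
st=state();Rm=q2R(st["tool_rot"]);print(Rm,np.arctan2(Rm[1,1],Rm[0,1]))
f=grab_frame("wrist");cv2.imwrite("pics/v.png",f[:,:,::-1])
print(st["tool_pos"],st["gripper_width"],[delta(list(p[:2])+[.2]) for p in cpts(*CP,[[0,0,0]])])
E
```

```text
time: 38.9
tool_pos: [0.4444, -0.2513, 0.0746]
tool_rot: [0.002, 0.523, 0.852, -0.0]
contact_force: [0.3, 0.1, 6.1]
gripper_width: 0.305
time: 40.28
tool_pos: [0.4428, -0.2501, 0.2011]
tool_rot: [-0.001, 0.113, 0.994, 0.0]
contact_force: [-0.9, 0.4, -0.1]
gripper_width: 0.304
time: 41.52
tool_pos: [0.443, -0.2503, 0.2015]
tool_rot: [-0.0, -0.232, 0.973, 0.0]
contact_force: [-0.3, -0.3, -1.5]
gripper_width: 0.311
[[-8.92642634e-01 -4.50764771e-01 -4.98214708e-04]
 [-4.50764972e-01  8.92642576e-01  4.12595473e-04]
 [ 2.58744157e-04  5.92878049e-04 -9.99999791e-01]] 2.038418319120985
[ 0.44303564 -0.25026629  0.2014689 ] 0.31101119943184946 [array([-10.14911002,  10.19604177,   0.05481965])]
```

View pics/v.png

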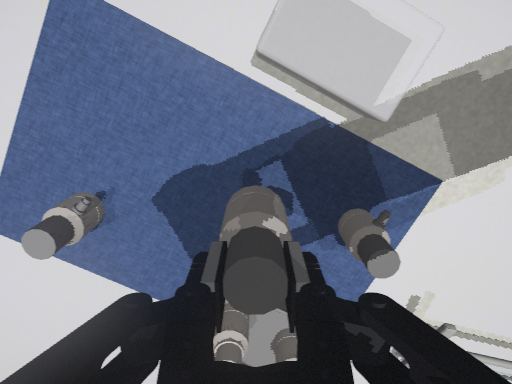

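```bash
python3 -m crank '[{"angular":[0,0,0],"delta_pos":[-0.93,0.93,0],"gripper":0.1},{"angular":[0,0,0],"delta_pos":[-0.93,0.93,0],"gripper":0.1},{"angular":[0,0,0],"delta_pos":[-0.93,0.93,0],"gripper":0.1},{"angular":[0,0,0],"delta_pos":[-0.93,0.93,0],"gripper":0.1},{"angular":[0,0,0],"delta_pos":[-0.93,0.93,0],"gripper":0.1},{"angular":[0,0,0],"delta_pos":[-0.93,0.93,0],"gripper":0.1},{"angular":[0,0,0],"delta_pos":[-0.93,0.93,0],"gripper":0.1},{"angular":[0,0,0],"delta_pos":[-0.93,0.93,0],"gripper":0.1},{"angular":[0,0,0],"delta_pos":[-0.92,0.92,0],"gripper":0.1},{"angular":[0,0,0],"delta_pos":[-0.92,0.92,0],"gripper":0.1},{"angular":[0,0,0],"delta_pos":[-0.92,0.92,0],"gripper":0.1}]'
python3 -m crank '[{"angular":[0,0,0],"delta_pos":[0,0,0],"gripper":0.1},{"angular":[0,0,0],"delta_pos":[0,0,0],"gripper":0.1},{"angular":[0,0,0],"delta_pos":[0,0,0],"gripper":0.1}]'
python3 - <<'E'
from h import *
st=state();print(st["tool_pos"],delta([.578,.1605,.0805]))
f=grab_frame("wrist");cv2.imwrite("pics/w.png",f[:,:,::-1])
E
```

```text
time: 42.95
tool_pos: [0.5782, 0.1621, 0.2017]
tool_rot: [-0.0, -0.232, 0.973, -0.0]
contact_force: [0.1, -1.5, -1.3]
gripper_width: 0.306
time: 43.32
tool_pos: [0.5777, 0.1599, 0.2017]
tool_rot: [-0.0, -0.232, 0.973, -0.0]
contact_force: [-0.2, -0.2, -1.7]
gripper_width: 0.309
[0.57773243 0.15985008 0.20169862] [-0.01922012  0.01602807  4.0399444 ]
```

View pics/w.png

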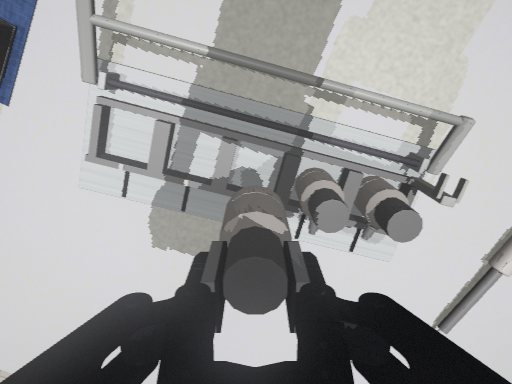

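```bash
python3 -m crank '[{"angular":[0,0,0],"delta_pos":[-0.02,0,1],"gripper":0.1},{"angular":[0,0,0],"delta_pos":[0,0,1],"gripper":0.1},{"angular":[0,0,0],"delta_pos":[0,0,1],"gripper":0.1},{"angular":[0,0,0],"delta_pos":[0,0,0.5],"gripper":0.1},{"angular":[0,0,0],"delta_pos":[0,0,0.35],"gripper":0.1},{"angular":[0,0,0],"delta_pos":[0,0,0.2],"gripper":0.1},{"angular":[0,0,0],"delta_pos":[0,0,0],"gripper":0.1},{"angular":[0,0,0],"delta_pos":[0,0,0],"gripper":0.1}]'
python3 - <<'E'
from h import *
st=state();print(st["time"],st["tool_pos"],st["contact_force"])
f=grab_frame("wrist");cv2.imwrite(f"pics/x.png",f[:,:,::-1])
E
```

```text
time: 44.38
tool_pos: [0.5797, 0.1612, 0.0827]
tool_rot: [0.001, -0.232, 0.973, -0.0]
contact_force: [-3.4, -0.5, 5.8]
gripper_width: 0.306
44.375 [0.57970635 0.16122103 0.0827098 ] [-3.39269264 -0.54685077  5.84854761]
```

View pics/x.png

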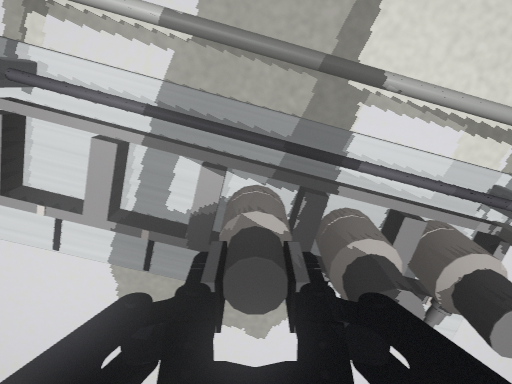

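```bash
python3 -m crank '[{"angular":[0,0,0],"delta_pos":[0,0,0],"gripper":0.47},{"angular":[0,0,0],"delta_pos":[0,0,0],"gripper":0.47},{"angular":[0,0,0],"delta_pos":[0,0,0],"gripper":0.47},{"angular":[0,0,0],"delta_pos":[0,0,-0.5],"gripper":0.47},{"angular":[0,0,0],"delta_pos":[0,0,-1],"gripper":0.47},{"angular":[0,0,0],"delta_pos":[0,0,-1],"gripper":0.47},{"angular":[0,0,0],"delta_pos":[0,0,-1],"gripper":0.5},{"angular":[0,0,0],"delta_pos":[0.3,-0.7,-0.5],"gripper":0.6},{"angular":[0,0,0],"delta_pos":[0.3,-0.9,0],"gripper":0.6},{"angular":[0,0,0],"delta_pos":[0.3,-0.9,0],"gripper":0.6},{"angular":[0,0,0],"delta_pos":[0,0,0],"gripper":0.6}]'
python3 mat.py pics/y.png
python3 - <<'E'
from h import *
print(delta([.4515,-.127,.152]))
E
```

```text
time: 45.8
tool_pos: [0.5888, 0.0806, 0.2015]
tool_rot: [0.001, -0.231, 0.973, -0.0]
contact_force: [0.2, 0.2, 0.2]
gripper_width: 0.602
45.8 [0.5888 0.0806 0.2015]
bottle0 0.8 [388. 204.] [0.5622 0.2215]
bottle0 0.75 [331. 198.] [0.5833 0.165 ]
bottle0 0.66 [440. 214.] [0.5479 0.2763]
nozzle0 0.83 [394. 256.] [0.5997 0.2359]
nozzle0 0.65 [444. 264.] [0.5844 0.2831]
nozzle0 0.58 [327. 243.] [0.6167 0.1709]
[ 7.22789237 -4.16906792  1.62321004]
```

View pics/y.png

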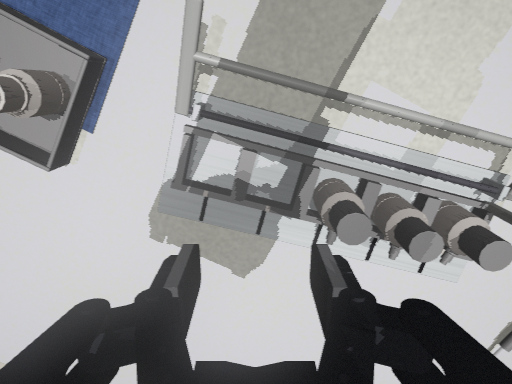

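Three bottles are seated in bays with their nozzles at the marks. Next is bottle C.

```bash
python3 -m crank '[{"angular":[0,0,0],"delta_pos":[0.9,-0.52,0],"gripper":0.7},{"angular":[0,0,0],"delta_pos":[0.9,-0.52,0],"gripper":0.7},{"angular":[0,0,0],"delta_pos":[0.9,-0.52,0],"gripper":0.7},{"angular":[0,0,0],"delta_pos":[0.9,-0.52,0],"gripper":0.7},{"angular":[0,0,0],"delta_pos":[0.9,-0.52,0],"gripper":0.7},{"angular":[0,0,0],"delta_pos":[0.9,-0.52,0.5],"gripper":0.7},{"angular":[0,0,0],"delta_pos":[0.9,-0.52,0.5],"gripper":0.7},{"angular":[0,0,0],"delta_pos":[0.9,-0.52,0.6],"gripper":0.7},{"angular":[0,0,0],"delta_pos":[0,0,0],"gripper":0.7},{"angular":[0,0,0],"delta_pos":[0,0,0],"gripper":0.7},{"angular":[0,0,0],"delta_pos":[0,0,0],"gripper":0.7}]'
python3 mat.py pics/z.png
```

```text
time: 47.32
tool_pos: [0.453, -0.1263, 0.1533]
tool_rot: [0.001, -0.233, 0.972, -0.0]
contact_force: [-0.1, -0.0, -0.1]
gripper_width: 0.7
47.325 [ 0.453  -0.1263  0.1533]
bottle0 0.76 [254. 174.] [ 0.4492 -0.1296]
bottle0 0.37 [323. 351.] [0.5844 0.0191]
nozzle0 0.7 [275. 152.] [ 0.4183 -0.1279]
```

View pics/z.png

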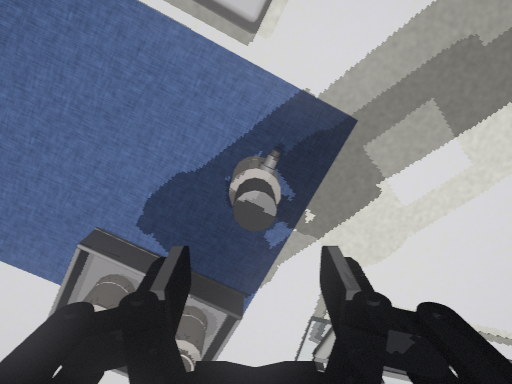

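```bash
python3 pose.py '{"C":[[255,209],[276,150]]}'
```

```text
C [ 0.4493 -0.1285] [ 0.4165 -0.1282] 0.0328563444022115 alpha 3.132239073592526
[ 0.1301 -0.0093  2.7136]
```

```bash
python3 -m crank '[{"angular":[0,0,0],"delta_pos":[0.11,-0.01,1],"gripper":0.7},{"angular":[0,0,0],"delta_pos":[0,0,1],"gripper":0.7},{"angular":[0,0,0],"delta_pos":[0,0,0.65],"gripper":0.7},{"angular":[0,0,0],"delta_pos":[0,0,0],"gripper":0.7},{"angular":[0,0,0],"delta_pos":[0,0,0],"gripper":0.1},{"angular":[0,0,0],"delta_pos":[0,0,0],"gripper":0.1},{"angular":[0,0,0],"delta_pos":[0,0,0],"gripper":0.1},{"angular":[0,0,0],"delta_pos":[0,0,0],"gripper":0.1}]'
python3 -m crank '[{"angular":[0,0,0],"delta_pos":[0,0,-1],"gripper":0.1},{"angular":[0,0,1],"delta_pos":[0,0,-1],"gripper":0.1},{"angular":[0,0,1],"delta_pos":[0,0,-1],"gripper":0.1},{"angular":[0,0,1],"delta_pos":[0,0,-1],"gripper":0.1},{"angular":[0,0,1],"delta_pos":[0,0,-0.3],"gripper":0.1},{"angular":[0,0,1],"delta_pos":[0,0,0],"gripper":0.1},{"angular":[0,0,1],"delta_pos":[0,0,0],"gripper":0.1},{"angular":[0,0,1],"delta_pos":[0,0,0],"gripper":0.1},{"angular":[0,0,1],"delta_pos":[0,0,0],"gripper":0.1},{"angular":[0,0,1],"delta_pos":[0,0,0],"gripper":0.1},{"angular":[0,0,1],"delta_pos":[0,0,0],"gripper":0.1},{"angular":[0,0,1],"delta_pos":[0,0,0],"gripper":0.1}]'
python3 -m crank '[{"angular":[0,0,1],"delta_pos":[0,0,0],"gripper":0.1},{"angular":[0,0,1],"delta_pos":[0,0,0],"gripper":0.1},{"angular":[0,0,1],"delta_pos":[0,0,0],"gripper":0.1},{"angular":[0,0,1],"delta_pos":[0,0,0],"gripper":0.1},{"angular":[0,0,1],"delta_pos":[0,0,0],"gripper":0.1},{"angular":[0,0,1],"delta_pos":[0,0,0],"gripper":0.1},{"angular":[0,0,1],"delta_pos":[0,0,0],"gripper":0.1},{"angular":[0,0,1],"delta_pos":[0,0,0],"gripper":0.1},{"angular":[0,0,1],"delta_pos":[0,0,0],"gripper":0.1},{"angular":[0,0,1],"delta_pos":[0,0,0],"gripper":0.1},{"angular":[0,0,1],"delta_pos":[0,0,0],"gripper":0.1},{"angular":[0,0,1],"delta_pos":[0,0,0],"gripper":0.1}]'
python3 -m crank '[{"angular":[0,0,1],"delta_pos":[0,0,0],"gripper":0.1},{"angular":[0,0,1],"delta_pos":[0,0,0],"gripper":0.1},{"angular":[0,0,1],"delta_pos":[0,0,0],"gripper":0.1},{"angular":[0,0,1],"delta_pos":[0,0,0],"gripper":0.1},{"angular":[0,0,1],"delta_pos":[0,0,0],"gripper":0.1},{"angular":[0,0,1],"delta_pos":[0,0,0],"gripper":0.1},{"angular":[0,0,1],"delta_pos":[0,0,0],"gripper":0.1},{"angular":[0,0,1],"delta_pos":[0,0,0],"gripper":0.1},{"angular":[0,0,1],"delta_pos":[0,0,0],"gripper":0.1},{"angular":[0,0,1],"delta_pos":[0,0,0],"gripper":0.1},{"angular":[0,0,0.4],"delta_pos":[0,0,0],"gripper":0.1},{"angular":[0,0,0],"delta_pos":[0,0,0],"gripper":0.1}]'
python3 - <<'E'
from h import *
st=state();Rm=q2R(st["tool_rot"]);print(Rm,np.arctan2(Rm[1,1],Rm[0,1]))
f=grab_frame("wrist");cv2.imwrite("pics/aa.png",f[:,:,::-1])
print(st["tool_pos"],st["gripper_width"],[delta(list(p[:2])+[.2]) for p in cpts(*CP,[[0,-.06,0]])])
E
```

```text
time: 48.48
tool_pos: [0.4503, -0.129, 0.0744]
tool_rot: [0.001, -0.232, 0.973, -0.001]
contact_force: [-0.5, 1.3, 6.7]
gripper_width: 0.307
time: 49.98
tool_pos: [0.4489, -0.1286, 0.2014]
tool_rot: [-0.0, 0.244, 0.97, -0.0]
contact_force: [0.1, -0.8, -1.5]
gripper_width: 0.307
time: 51.48
tool_pos: [0.4489, -0.1286, 0.2014]
tool_rot: [-0.0, 0.697, 0.718, -0.0]
contact_force: [0.6, 0.4, -1.5]
gripper_width: 0.304
time: 52.98
tool_pos: [0.449, -0.1286, 0.2016]
tool_rot: [-0.0, 0.94, 0.341, -0.0]
contact_force: [0.3, 0.2, -1.9]
gripper_width: 0.304
[[ 7.67078876e-01  6.41552750e-01 -2.58815411e-04]
 [ 6.41552782e-01 -7.67078890e-01  6.19810355e-05]
 [-1.58767735e-04 -2.13588090e-04 -9.99999965e-01]] -0.8742755139570026
[ 0.44903793 -0.12863833  0.20159054] 0.30371053360884626 [array([ 8.51203616, -2.87545865,  0.05464473])]
```

View pics/aa.png

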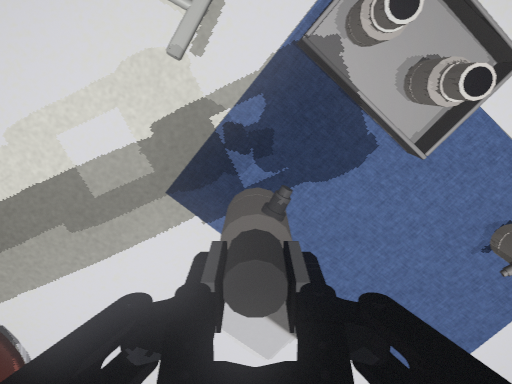

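```bash
python3 - <<'E'
from h import *
st=state();Rm=q2R(st["tool_rot"])
p=inhand((285,191),.035);q=inhand((255,286),-.008);d=Rm@(p-q);print(p,q,np.hypot(d[0],d[1]),np.arctan2(d[1],d[0]))
E
python3 -m crank '[{"angular":[0,0,0],"delta_pos":[0.94,-0.32,0],"gripper":0.1},{"angular":[0,0,0],"delta_pos":[0.94,-0.32,0],"gripper":0.1},{"angular":[0,0,0],"delta_pos":[0.94,-0.32,0],"gripper":0.1},{"angular":[0,0,0],"delta_pos":[0.95,-0.32,0],"gripper":0.1},{"angular":[0,0,0],"delta_pos":[0.95,-0.32,0],"gripper":0.1},{"angular":[0,0,0],"delta_pos":[0.95,-0.32,0],"gripper":0.1},{"angular":[0,0,0],"delta_pos":[0.95,-0.32,0],"gripper":0.1},{"angular":[0,0,0],"delta_pos":[0.95,-0.32,0],"gripper":0.1},{"angular":[0,0,0],"delta_pos":[0.95,-0.32,0],"gripper":0.1},{"angular":[0,0,0],"delta_pos":[0,0,0],"gripper":0.1},{"angular":[0,0,0],"delta_pos":[0,0,0],"gripper":0.1},{"angular":[0,0,0],"delta_pos":[0,0,0],"gripper":0.1}]'
python3 - <<'E'
from h import *
st=state();print(st["tool_pos"],delta([.5896,.1014,.0822]))
f=grab_frame("wrist");cv2.imwrite("pics/ab.png",f[:,:,::-1])
E
```

```text
[0.0276268  0.01562206 0.035     ] [ 0.00084844  0.00058668 -0.008     ] 0.030701670348816764 0.18513617598789478
time: 54.52
tool_pos: [0.5896, 0.1007, 0.2017]
tool_rot: [0.0, 0.94, 0.341, -0.0]
contact_force: [-0.8, -0.1, -1.1]
gripper_width: 0.31
[0.58962671 0.10074408 0.20171047] [ 0.01487577 -0.01723969  3.98367729]
```

View pics/ab.png

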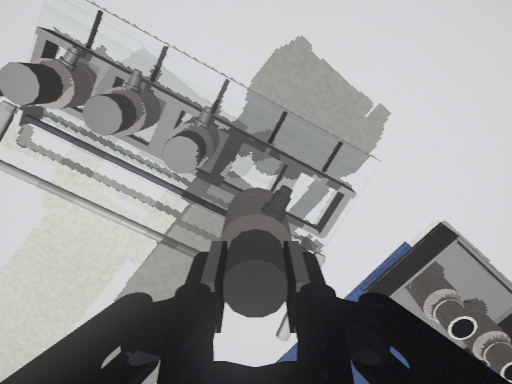

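```bash
python3 -m crank '[{"angular":[0,0,0],"delta_pos":[0,0,1],"gripper":0.1},{"angular":[0,0,0],"delta_pos":[0,0,1],"gripper":0.1},{"angular":[0,0,0],"delta_pos":[0,0,1],"gripper":0.1},{"angular":[0,0,0],"delta_pos":[0,0,0.5],"gripper":0.1},{"angular":[0,0,0],"delta_pos":[0,0,0.35],"gripper":0.1},{"angular":[0,0,0],"delta_pos":[0,0,0.2],"gripper":0.1},{"angular":[0,0,0],"delta_pos":[0,0,0],"gripper":0.1},{"angular":[0,0,0],"delta_pos":[0,0,0],"gripper":0.1}]'
python3 - <<'E'
from h import *
st=state();print(st["time"],st["tool_pos"],st["contact_force"])
f=grab_frame("wrist");cv2.imwrite(f"pics/ac.png",f[:,:,::-1])
E
```

```text
time: 55.58
tool_pos: [0.5914, 0.1016, 0.0825]
tool_rot: [0.0, 0.94, 0.341, 0.002]
contact_force: [-1.3, 0.3, 5.9]
gripper_width: 0.307
55.575 [0.59136779 0.10157021 0.08248768] [-1.28420584  0.30321623  5.91519787]
```

View pics/ac.png

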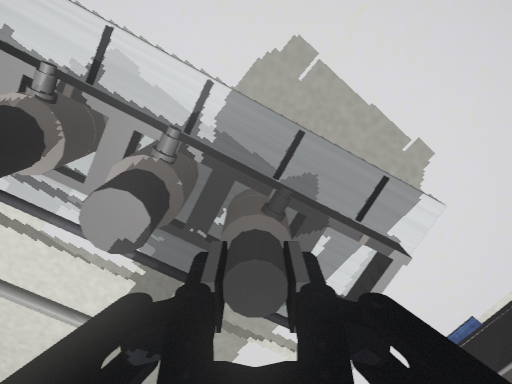

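```bash
python3 -m crank '[{"angular":[0,0,0],"delta_pos":[0,0,0],"gripper":0.47},{"angular":[0,0,0],"delta_pos":[0,0,0],"gripper":0.47},{"angular":[0,0,0],"delta_pos":[0,0,0],"gripper":0.47},{"angular":[0,0,0],"delta_pos":[0,0,-0.5],"gripper":0.47},{"angular":[0,0,0],"delta_pos":[0,0,-1],"gripper":0.47},{"angular":[0,0,-1],"delta_pos":[0,0,-1],"gripper":0.47},{"angular":[0,0,-1],"delta_pos":[0,0,-1],"gripper":0.5},{"angular":[0,0,-1],"delta_pos":[0,0,-0.5],"gripper":0.6},{"angular":[0,0,-1],"delta_pos":[0,0,0],"gripper":0.6},{"angular":[0,0,-1],"delta_pos":[0,0,0],"gripper":0.6},{"angular":[0,0,-1],"delta_pos":[0,0,0],"gripper":0.6},{"angular":[0,0,-1],"delta_pos":[0,0,0],"gripper":0.6}]'
python3 -m crank '[{"angular":[0,0,-1],"delta_pos":[0,0,0],"gripper":0.7},{"angular":[0,0,-1],"delta_pos":[0,0,0],"gripper":0.7},{"angular":[0,0,-1],"delta_pos":[0,0,0],"gripper":0.7},{"angular":[0,0,-1],"delta_pos":[0,0,0],"gripper":0.7},{"angular":[0,0,-1],"delta_pos":[0,0,0],"gripper":0.7},{"angular":[0,0,0],"delta_pos":[0,0,0],"gripper":0.7}]'
python3 - <<'E'
from h import *
st=state();print(st["tool_pos"],delta([.561,-.385,.152]))
f=grab_frame("wrist");cv2.imwrite(f"pics/ad.png",f[:,:,::-1])
E
```

```text
time: 57.12
tool_pos: [0.5902, 0.1015, 0.2016]
tool_rot: [0.0, 0.793, 0.609, 0.001]
contact_force: [-0.1, 0.0, 0.4]
gripper_width: 0.603
time: 57.88
tool_pos: [0.5902, 0.1015, 0.2013]
tool_rot: [0.0, 0.644, 0.765, 0.0]
contact_force: [-0.8, -0.8, -0.2]
gripper_width: 0.705
[0.59020995 0.10149146 0.20134118] [-15.81317974  -3.72405688   1.64282362]
```

View pics/ad.png

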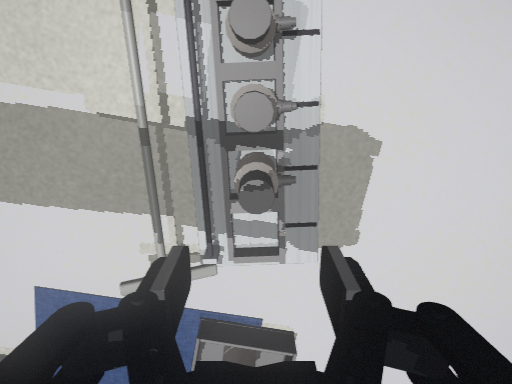

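```bash
python3 -m crank '[{"angular":[0,0,0],"delta_pos":[-0.99,-0.23,0],"gripper":0.7},{"angular":[0,0,0],"delta_pos":[-0.99,-0.23,0],"gripper":0.7},{"angular":[0,0,0],"delta_pos":[-0.99,-0.23,0],"gripper":0.7},{"angular":[0,0,0],"delta_pos":[-0.99,-0.23,0],"gripper":0.7},{"angular":[0,0,0],"delta_pos":[-0.99,-0.23,0],"gripper":0.7},{"angular":[0,0,0],"delta_pos":[-0.99,-0.23,0],"gripper":0.7},{"angular":[0,0,0],"delta_pos":[-0.99,-0.23,0],"gripper":0.7},{"angular":[0,0,0],"delta_pos":[-0.99,-0.23,0],"gripper":0.7},{"angular":[0,0,0],"delta_pos":[-0.99,-0.23,0],"gripper":0.7},{"angular":[0,0,0],"delta_pos":[-0.99,-0.23,0],"gripper":0.7},{"angular":[0,0,0],"delta_pos":[-0.99,-0.23,0],"gripper":0.7},{"angular":[0,0,0],"delta_pos":[-0.99,-0.23,0],"gripper":0.7}]'
python3 -m crank '[{"angular":[0,0,0],"delta_pos":[-0.99,-0.24,0],"gripper":0.7},{"angular":[0,0,0],"delta_pos":[-0.99,-0.24,0.5],"gripper":0.7},{"angular":[0,0,0],"delta_pos":[-0.98,-0.24,0.5],"gripper":0.7},{"angular":[0,0,0],"delta_pos":[-0.97,-0.24,0.6],"gripper":0.7},{"angular":[0,0,0],"delta_pos":[0,0,0],"gripper":0.7},{"angular":[0,0,0],"delta_pos":[0,0,0],"gripper":0.7},{"angular":[0,0,0],"delta_pos":[0,0,0],"gripper":0.7}]'
python3 mat.py pics/ae.png
```

```text
time: 59.42
tool_pos: [0.5694, -0.2649, 0.2008]
tool_rot: [0.0, 0.644, 0.765, 0.0]
contact_force: [0.3, -0.1, 0.1]
gripper_width: 0.7
time: 60.3
tool_pos: [0.562, -0.3844, 0.1535]
tool_rot: [0.001, 0.643, 0.766, 0.0]
contact_force: [0.2, 0.2, 0.9]
gripper_width: 0.699
60.3 [ 0.562  -0.3844  0.1535]
bottle0 0.68 [251. 180.] [ 0.5595 -0.3852]
nozzle0 0.72 [210. 179.] [ 0.528  -0.3788]
```

View pics/ae.png

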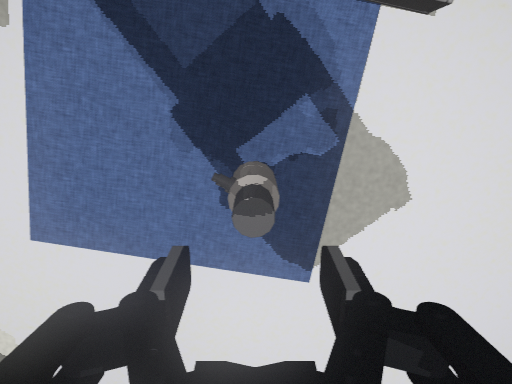

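```bash
python3 pose.py '{"E":[[253,216],[213,177]]}'
```

```text
E [ 0.5612 -0.3854] [ 0.5296 -0.377 ] 0.0327988891411328 alpha 2.8812175872214953
[-0.0274 -0.0255  2.7229]
```

```bash
python3 -m crank '[{"angular":[0,0,0],"delta_pos":[-0.02,-0.03,1],"gripper":0.7},{"angular":[0,0,0],"delta_pos":[0,0,1],"gripper":0.7},{"angular":[0,0,0],"delta_pos":[0,0,0.65],"gripper":0.7},{"angular":[0,0,0],"delta_pos":[0,0,0],"gripper":0.7},{"angular":[0,0,0],"delta_pos":[0,0,0],"gripper":0.1},{"angular":[0,0,0],"delta_pos":[0,0,0],"gripper":0.1},{"angular":[0,0,0],"delta_pos":[0,0,0],"gripper":0.1},{"angular":[0,0,0],"delta_pos":[0,0,0],"gripper":0.1}]'
python3 -m crank '[{"angular":[0,0,0],"delta_pos":[0,0,-1],"gripper":0.1},{"angular":[0,0,1],"delta_pos":[0,0,-1],"gripper":0.1},{"angular":[0,0,1],"delta_pos":[0,0,-1],"gripper":0.1},{"angular":[0,0,1],"delta_pos":[0,0,-1],"gripper":0.1},{"angular":[0,0,1],"delta_pos":[0,0,-0.3],"gripper":0.1},{"angular":[0,0,1],"delta_pos":[0,0,0],"gripper":0.1},{"angular":[0,0,1],"delta_pos":[0,0,0],"gripper":0.1},{"angular":[0,0,1],"delta_pos":[0,0,0],"gripper":0.1},{"angular":[0,0,1],"delta_pos":[0,0,0],"gripper":0.1},{"angular":[0,0,1],"delta_pos":[0,0,0],"gripper":0.1},{"angular":[0,0,1],"delta_pos":[0,0,0],"gripper":0.1},{"angular":[0,0,1],"delta_pos":[0,0,0],"gripper":0.1}]'
python3 -m crank '[{"angular":[0,0,1],"delta_pos":[0,0,0],"gripper":0.1},{"angular":[0,0,1],"delta_pos":[0,0,0],"gripper":0.1},{"angular":[0,0,1],"delta_pos":[0,0,0],"gripper":0.1},{"angular":[0,0,1],"delta_pos":[0,0,0],"gripper":0.1},{"angular":[0,0,1],"delta_pos":[0,0,0],"gripper":0.1},{"angular":[0,0,1],"delta_pos":[0,0,0],"gripper":0.1},{"angular":[0,0,1],"delta_pos":[0,0,0],"gripper":0.1},{"angular":[0,0,1],"delta_pos":[0,0,0],"gripper":0.1},{"angular":[0,0,1],"delta_pos":[0,0,0],"gripper":0.1},{"angular":[0,0,1],"delta_pos":[0,0,0],"gripper":0.1},{"angular":[0,0,1],"delta_pos":[0,0,0],"gripper":0.1},{"angular":[0,0,1],"delta_pos":[0,0,0],"gripper":0.1}]'
python3 -m crank '[{"angular":[0,0,1],"delta_pos":[0,0,0],"gripper":0.1},{"angular":[0,0,1],"delta_pos":[0,0,0],"gripper":0.1},{"angular":[0,0,1],"delta_pos":[0,0,0],"gripper":0.1},{"angular":[0,0,1],"delta_pos":[0,0,0],"gripper":0.1},{"angular":[0,0,1],"delta_pos":[0,0,0],"gripper":0.1},{"angular":[0,0,1],"delta_pos":[0,0,0],"gripper":0.1},{"angular":[0,0,1],"delta_pos":[0,0,0],"gripper":0.1},{"angular":[0,0,0.45],"delta_pos":[0,0,0],"gripper":0.1},{"angular":[0,0,0],"delta_pos":[0,0,0],"gripper":0.1},{"angular":[0,0,0],"delta_pos":[0,0,0],"gripper":0.1}]'
python3 - <<'E'
from h import *
st=state();Rm=q2R(st["tool_rot"]);print(Rm,np.arctan2(Rm[1,1],Rm[0,1]),st["joint_pos"][5])
f=grab_frame("wrist");cv2.imwrite("pics/af.png",f[:,:,::-1])
print(st["tool_pos"],st["gripper_width"],[delta(list(p[:2])+[.2]) for p in cpts(*CP,[[0,-.12,0]])])
E
```

```text
time: 61.45
tool_pos: [0.5615, -0.3867, 0.075]
tool_rot: [0.002, 0.644, 0.765, -0.0]
contact_force: [-0.9, 0.4, 5.3]
gripper_width: 0.305
time: 62.95
tool_pos: [0.5601, -0.3853, 0.2009]
tool_rot: [-0.001, 0.925, 0.38, -0.0]
contact_force: [0.1, -0.3, -1.0]
gripper_width: 0.306
time: 64.45
tool_pos: [0.5601, -0.3853, 0.2009]
tool_rot: [-0.0, 0.991, -0.133, -0.001]
contact_force: [-0.7, 1.7, -0.9]
gripper_width: 0.306
time: 65.7
tool_pos: [0.5603, -0.3855, 0.2014]
tool_rot: [-0.0, 0.897, -0.441, -0.0]
contact_force: [-0.5, -0.3, -1.9]
gripper_width: 0.308
[[ 6.10819608e-01 -7.91769604e-01 -5.47767378e-04]
 [-7.91769473e-01 -6.10819837e-01  4.77464073e-04]
 [-7.12628721e-04  1.42061071e-04 -9.99999736e-01]] -2.484497018992479 1.7725346286158064
[ 0.560331   -0.38552605  0.20137587] 0.3084911537558599 [array([-10.45212399,  -9.82342102,   0.0535966 ])]
```

View pics/af.png

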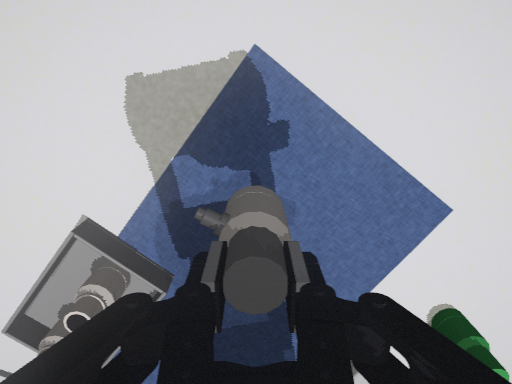

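```bash
python3 - <<'E'
from h import *
st=state();Rm=q2R(st["tool_rot"])
p=inhand((199,211),.036);q=inhand((256,284),-.007);d=Rm@(p-q);print(p,q,np.hypot(d[0],d[1]),np.arctan2(d[1],d[0]))
E
python3 -m crank '[{"angular":[0,0,0],"delta_pos":[-0.95,-0.89,0],"gripper":0.1},{"angular":[0,0,0],"delta_pos":[-0.95,-0.89,0],"gripper":0.1},{"angular":[0,0,0],"delta_pos":[-0.95,-0.89,0],"gripper":0.1},{"angular":[0,0,0],"delta_pos":[-0.95,-0.89,0],"gripper":0.1},{"angular":[0,0,0],"delta_pos":[-0.95,-0.89,0],"gripper":0.1},{"angular":[0,0,0],"delta_pos":[-0.95,-0.89,0],"gripper":0.1},{"angular":[0,0,0],"delta_pos":[-0.95,-0.89,0],"gripper":0.1},{"angular":[0,0,0],"delta_pos":[-0.95,-0.89,0],"gripper":0.1},{"angular":[0,0,0],"delta_pos":[-0.95,-0.9,0],"gripper":0.1},{"angular":[0,0,0],"delta_pos":[-0.95,-0.9,0],"gripper":0.1},{"angular":[0,0,0],"delta_pos":[-0.95,-0.9,0],"gripper":0.1},{"angular":[0,0,0],"delta_pos":[0,0,0],"gripper":0.1}]'
python3 -m crank '[{"angular":[0,0,0],"delta_pos":[0,0,0],"gripper":0.1},{"angular":[0,0,0],"delta_pos":[0,0,0],"gripper":0.1}]'
python3 - <<'E'
from h import *
st=state();print(st["tool_pos"],delta([.6020,.0430,.0822]))
f=grab_frame("wrist");cv2.imwrite("pics/ag.png",f[:,:,::-1])
E
```

```text
[ 0.01669375 -0.0290539   0.036     ] [ 0.00136601  0.00023789 -0.007     ] 0.03304525617343817 0.17543629197859095
time: 67.25
tool_pos: [0.6025, 0.0448, 0.2018]
tool_rot: [-0.0, 0.898, -0.44, -0.0]
contact_force: [0.2, -1.1, -1.1]
gripper_width: 0.306
time: 67.5
tool_pos: [0.6025, 0.0415, 0.2018]
tool_rot: [0.0, 0.897, -0.442, 0.0]
contact_force: [-1.7, -0.5, -0.6]
gripper_width: 0.307
[0.60249936 0.04149327 0.20177679] [-0.05046311 -0.01816339  3.98588325]
```

View pics/ag.png

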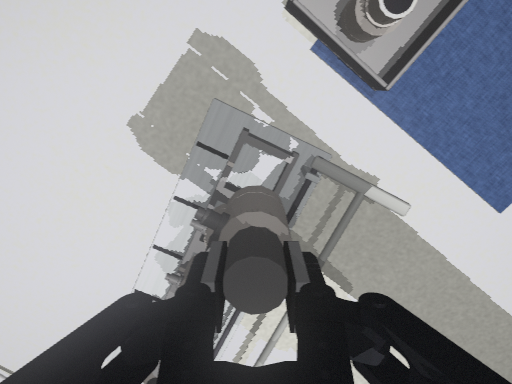

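```bash
python3 -m crank '[{"angular":[0,0,0],"delta_pos":[-0.02,-0.01,1],"gripper":0.1},{"angular":[0,0,0],"delta_pos":[0,0,1],"gripper":0.1},{"angular":[0,0,0],"delta_pos":[0,0,1],"gripper":0.1},{"angular":[0,0,0],"delta_pos":[0,0,0],"gripper":0.1},{"angular":[0,0,0],"delta_pos":[0,0,0],"gripper":0.1}]'
python3 - <<'E'
from h import *
st=state();print(st["time"],st["tool_pos"],delta([.6020,.0430,.0822]),st["contact_force"])
f=grab_frame("wrist");cv2.imwrite(f"pics/ah.png",f[:,:,::-1])
E
```

```text
time: 68.18
tool_pos: [0.6032, 0.0426, 0.1131]
tool_rot: [-0.0, 0.897, -0.442, 0.001]
contact_force: [0.9, -0.3, -0.7]
gripper_width: 0.31
68.175 [0.60318695 0.04262024 0.11313265] [-0.03536354  0.02501026  1.03101552] [ 0.89607685 -0.34729065 -0.70437036]
```

View pics/ah.png

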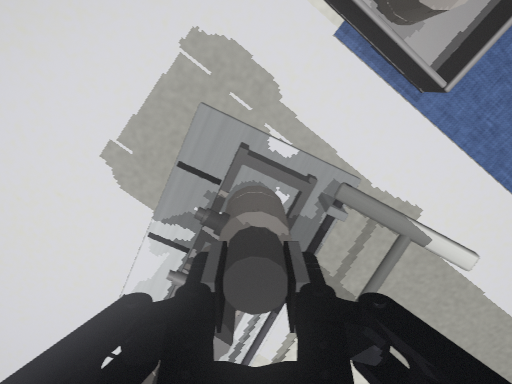

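```bash
python3 -m crank '[{"angular":[0,0,0],"delta_pos":[-0.02,0,0.5],"gripper":0.1},{"angular":[0,0,0],"delta_pos":[0,0,0.35],"gripper":0.1},{"angular":[0,0,0],"delta_pos":[0,0,0.22],"gripper":0.1},{"angular":[0,0,0],"delta_pos":[0,0,0],"gripper":0.1},{"angular":[0,0,0],"delta_pos":[0,0,0],"gripper":0.1}]'
python3 - <<'E'
from h import *
st=state();print(st["time"],st["tool_pos"],st["contact_force"])
f=grab_frame("wrist");cv2.imwrite(f"pics/ai.png",f[:,:,::-1])
E
```

```text
time: 68.85
tool_pos: [0.6129, 0.0422, 0.0987]
tool_rot: [-0.004, 0.897, -0.441, 0.011]
contact_force: [-14.0, -3.0, 59.3]
gripper_width: 0.304
68.85 [0.61287698 0.04224022 0.09873441] [-13.99679916  -2.98994787  59.2631534 ]
```

View pics/ai.png

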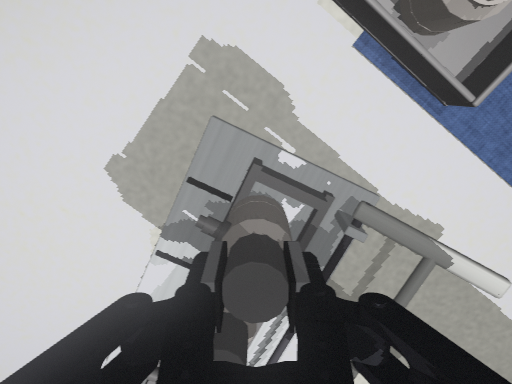

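```bash
python3 -m crank '[{"angular":[0,0,0],"delta_pos":[0,0,-0.5],"gripper":0.1},{"angular":[0,0,0],"delta_pos":[0,0,-0.57],"gripper":0.1},{"angular":[0,0,0],"delta_pos":[0,0,0],"gripper":0.1},{"angular":[0,0,0],"delta_pos":[0,0,0],"gripper":0.1}]'
python3 - <<'E'
from h import *
st=state();print(st["time"],st["tool_pos"],st["tool_rot"],st["contact_force"],st["gripper_width"])
f=grab_frame("wrist");cv2.imwrite(f"pics/aj.png",cv2.resize(f[90:384,130:400,::-1],None,fx=2,fy=2))
for n in("side","scene"):
    f=grab_frame(n)[:,:,::-1];b=dict(side=(230,100,360,220),scene=(225,170,380,290))[n]
    cv2.imwrite(f"pics/aj_{n}.png",cv2.resize(f[b[1]:b[3],b[0]:b[2]],None,fx=4.5,fy=4.5,interpolation=cv2.INTER_CUBIC))
E
```

```text
time: 69.4
tool_pos: [0.601, 0.0437, 0.1101]
tool_rot: [0.001, 0.897, -0.441, -0.001]
contact_force: [-1.3, -0.8, -1.7]
gripper_width: 0.305
69.4 [0.6009645  0.0436634  0.11005162] [ 5.62333734e-04  8.97337862e-01 -4.41342067e-01 -1.27453000e-03] [-1.30973927 -0.78016313 -1.66796153] 0.3050985157088951
```

View pics/aj.png

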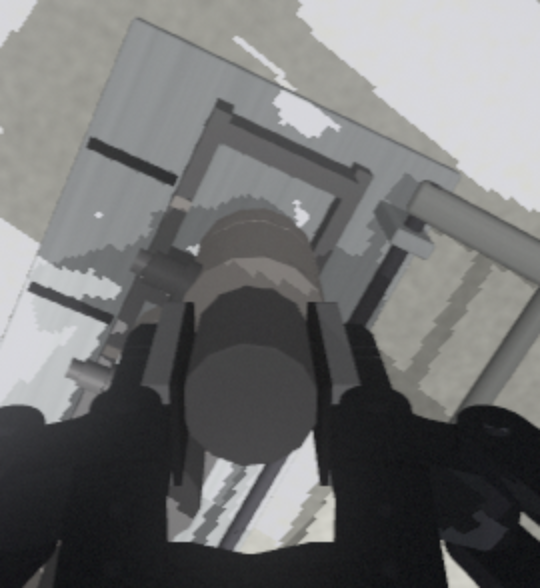

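View pics/aj_side.png

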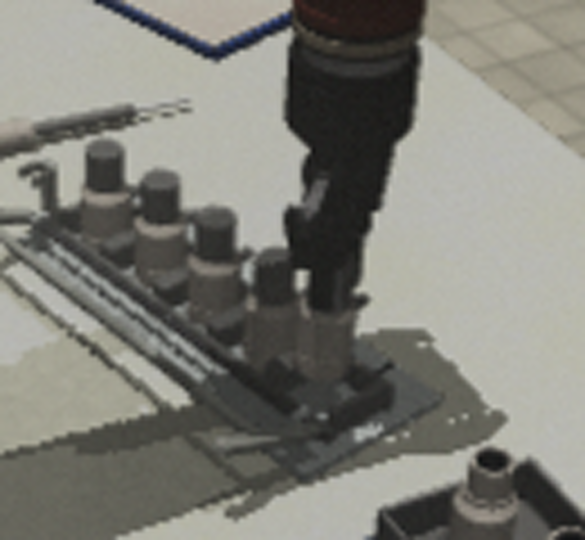

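View pics/aj_scene.png

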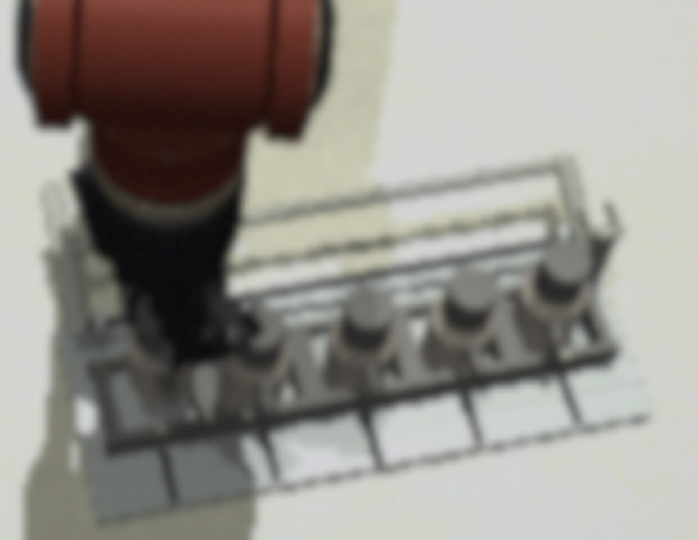

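Run:
```python
from ov import *
st=state();print(st["time"],st["tool_pos"])
c=cam("wrist",st)
f=grab_frame("wrist")[:,:,::-1];x0,y0=130,90;s=2.6
g=cv2.resize(f[y0:320,x0:380],None,fx=s,fy=s,interpolation=cv2.INTER_CUBIC)
draw(g,c,CP,s,x0,y0)
t=np.linspace(0,6.28,40);T=st["tool_pos"]
for h,r,col in ((-.075,.019,(0,255,255)),(-.029,.019,(255,0,255)),(.007,.014,(255,255,255))):
    P=np.c_[T[0]+r*np.cos(t),T[1]+r*np.sin(t),np.full(40,T[2]+h)]
    cv2.polylines(g,[((proj(c,P)-[x0,y0])*s).astype(np.int32)],True,col,1)
cv2.imwrite("pics/ak.png",g)
```

```text
69.55 [0.60107377 0.04365492 0.11011355]
```

View pics/ak.png

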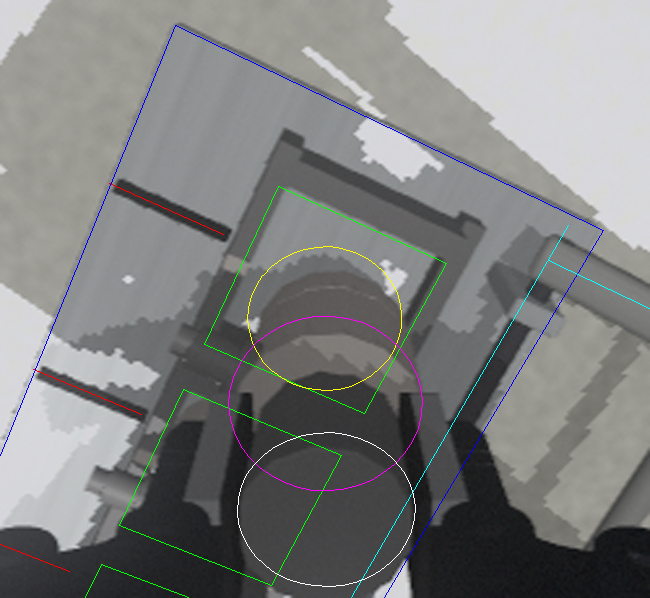

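Run:
```python
from ov import *
st=state();c=cam("wrist",st)
f=grab_frame("wrist")[:,:,::-1];x0,y0=130,150;s=2.6
g=cv2.resize(f[y0:384,x0:380],None,fx=s,fy=s,interpolation=cv2.INTER_CUBIC)
g=cv2.convertScaleAbs(g,alpha=1.8,beta=20)
t=np.linspace(0,6.28,40)
for y in(-.06,0):
  T=cpts(*CP,[0,y,0])[0]
  for h,r,col in ((.008,.019,(0,255,255)),(.054,.019,(255,0,255)),(.09,.014,(255,255,255))):
    P=np.c_[T[0]+r*np.cos(t),T[1]+r*np.sin(t),np.full(40,h)]
    cv2.polylines(g,[((proj(c,P)-[x0,y0])*s).astype(np.int32)],True,col,1)
cv2.imwrite("pics/al.png",g)
```

```text
(no output)
```

View pics/al.png

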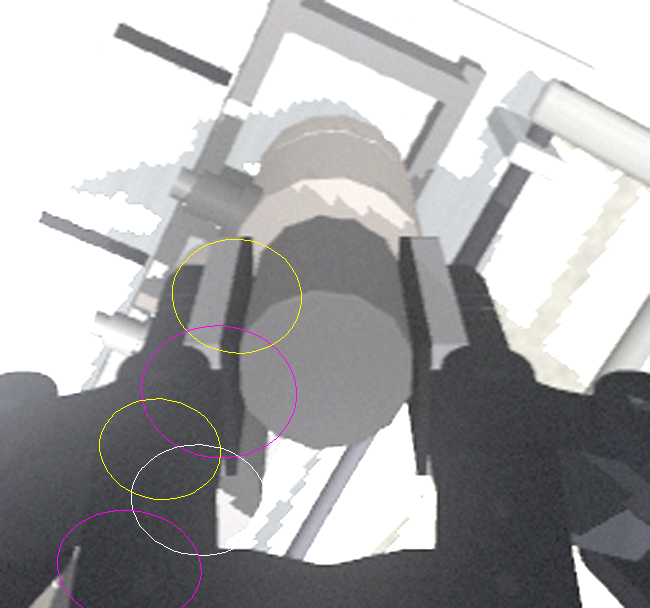

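Run:
```python
from ov import *
def go(src,T,q,out):
    st=dict(tool_pos=np.array(T),tool_rot=np.array(q)/np.linalg.norm(q));c=cam("wrist",st)
    x0,y0=150,90;s=2.4
    g=cv2.resize(cv2.imread(src)[y0:320,x0:310],None,fx=s,fy=s,interpolation=cv2.INTER_CUBIC)
    draw(g,c,CP,s,x0,y0)
    t=np.linspace(0,6.28,40);Rm=q2R(st["tool_rot"])
    for h,r,col in ((.075,.019,(0,255,255)),(.029,.019,(255,0,255)),(-.007,.014,(255,255,255))):
        P=np.c_[r*np.cos(t),r*np.sin(t),np.full(40,h)]@Rm.T+T
        cv2.polylines(g,[((proj(c,P)-[x0,y0])*s).astype(np.int32)],True,col,1)
    return g
a=go("pics/ah.png",[.60318,.04262,.11313],[0,.897,-.442,.001],"")
b=go("pics/ai.png",[.61288,.04224,.09873],[-.004,.897,-.441,.011],"")
cv2.imwrite("pics/am.png",np.hstack([a,b]))
```

```text
(no output)
```

View pics/am.png

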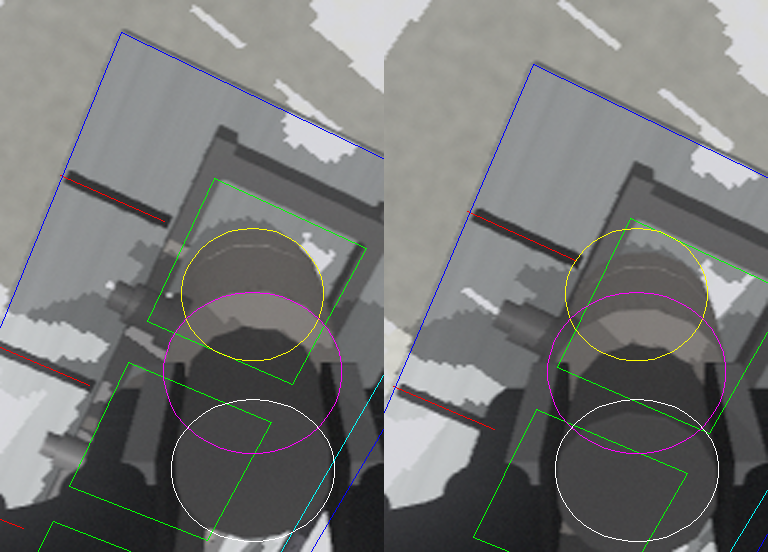

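```bash
python3 -m crank '[{"angular":[0,0,0],"delta_pos":[0,0,-1],"gripper":0.1},{"angular":[0,0,0],"delta_pos":[0,0,-1],"gripper":0.1},{"angular":[0,0,0],"delta_pos":[0.78,-0.87,0],"gripper":0.1},{"angular":[0,0,0],"delta_pos":[0.78,-0.87,0],"gripper":0.1},{"angular":[0,0,0],"delta_pos":[0.78,-0.87,0],"gripper":0.1},{"angular":[0,0,0],"delta_pos":[0.78,-0.87,0],"gripper":0.1},{"angular":[0,0,0],"delta_pos":[0,0,0],"gripper":0.1},{"angular":[0,0,0],"delta_pos":[0,0,0],"gripper":0.1}]'
python3 - <<'E'
from h import *
st=state();print(st["time"],st["tool_pos"],st["tool_rot"],st["contact_force"],st["gripper_width"],delta([.741,.034,.078]))
f=grab_frame("wrist");cv2.imwrite(f"pics/an.png",f[:,:,::-1])
f=grab_frame("scene");cv2.imwrite(f"pics/an2.png",cv2.resize(f[180:330,200:400,::-1],None,fx=4,fy=4,interpolation=cv2.INTER_CUBIC))
E
```

```text
time: 70.65
tool_pos: [0.7412, 0.0332, 0.1709]
tool_rot: [0.0, 0.897, -0.441, -0.001]
contact_force: [-0.7, -0.2, -1.8]
gripper_width: 0.306
70.65 [0.74120469 0.03322311 0.17091328] [ 3.15188003e-04  8.97316015e-01 -4.41387765e-01 -8.43382000e-04] [-0.70903656 -0.18994735 -1.81094127] 0.30634035798919595 [-0.02085176 -0.01445878  3.09712101]
```

View pics/an.png

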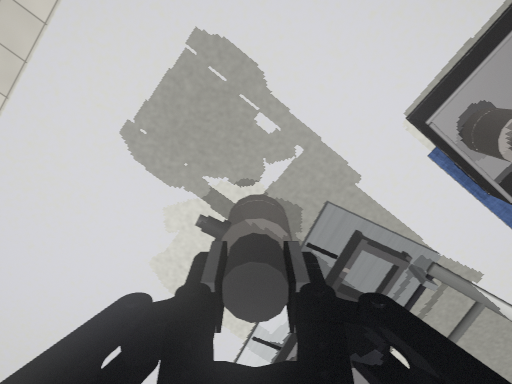

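View pics/an2.png

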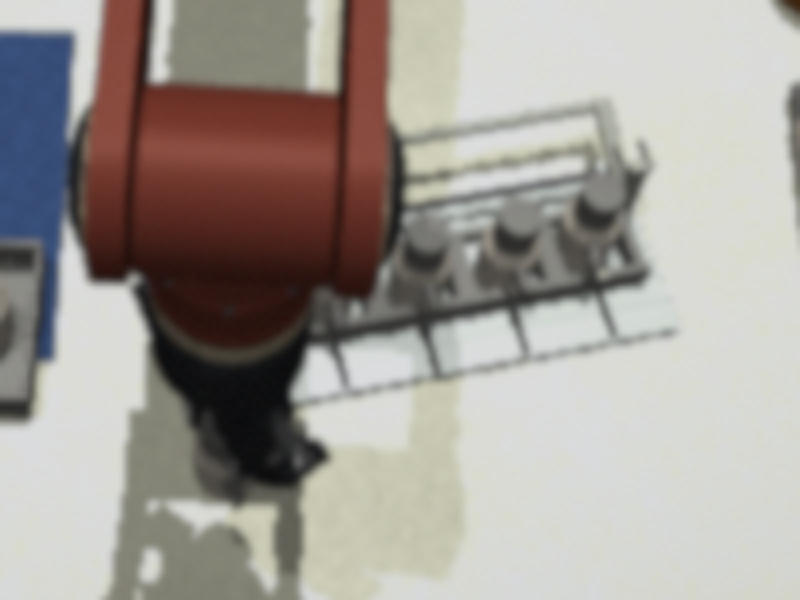

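```bash
python3 -m crank '[{"angular":[0,0,0],"delta_pos":[0,0,1],"gripper":0.1},{"angular":[0,0,0],"delta_pos":[0,0,1],"gripper":0.1},{"angular":[0,0,0],"delta_pos":[0,0,0.7],"gripper":0.1},{"angular":[0,0,0],"delta_pos":[0,0,0.3],"gripper":0.1},{"angular":[0,0,0],"delta_pos":[0,0,0],"gripper":0.1},{"angular":[0,0,0],"delta_pos":[0,0,0],"gripper":0.1}]'
python3 - <<'E'
from h import *
st=state();print(st["time"],st["tool_pos"],st["contact_force"])
E
```

```text
time: 71.5
tool_pos: [0.7429, 0.0332, 0.0835]
tool_rot: [-0.001, 0.897, -0.441, 0.001]
contact_force: [0.3, -0.3, -0.8]
gripper_width: 0.31
71.5 [0.7428525  0.03315042 0.08354306] [ 0.26219337 -0.32688887 -0.77575797]
```

```bash
python3 -m crank '[{"angular":[0,0,0],"delta_pos":[0,0,0.15],"gripper":0.1},{"angular":[0,0,0],"delta_pos":[0,0,0.1],"gripper":0.1},{"angular":[0,0,0],"delta_pos":[0,0,0],"gripper":0.1},{"angular":[0,0,0],"delta_pos":[0,0,0],"gripper":0.1}]'
python3 - <<'E'
from h import *
st=state();print(st["time"],st["tool_pos"],st["contact_force"])
f=grab_frame("side");cv2.imwrite("pics/ao.png",cv2.resize(f[90:240,230:400,::-1],None,fx=4,fy=4,interpolation=cv2.INTER_CUBIC))
E
```

```text
time: 72.0
tool_pos: [0.7418, 0.0332, 0.0743]
tool_rot: [0.0, 0.897, -0.441, -0.0]
contact_force: [0.1, -0.4, -1.4]
gripper_width: 0.307
72.0 [0.7418438  0.03316724 0.07425863] [ 0.08241055 -0.4317271  -1.43100777]
```

View pics/ao.png

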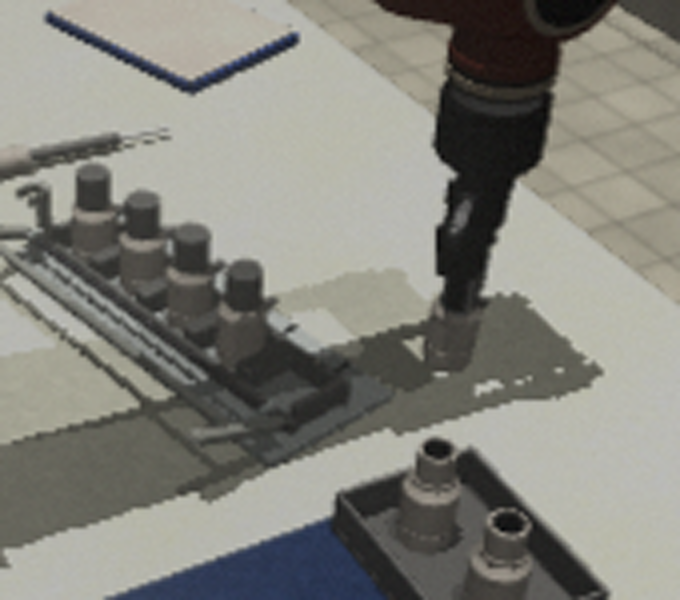

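```bash
python3 -m crank '[{"angular":[0,0,0],"delta_pos":[0,0,0.13],"gripper":0.1},{"angular":[0,0,0],"delta_pos":[0,0,0],"gripper":0.1},{"angular":[0,0,0],"delta_pos":[0,0,0],"gripper":0.1}]'
python3 -m crank '[{"angular":[0,0,0],"delta_pos":[0,0,0.1],"gripper":0.1},{"angular":[0,0,0],"delta_pos":[0,0,0],"gripper":0.1}]'
python3 -m crank '[{"angular":[0,0,0],"delta_pos":[0,0,0.1],"gripper":0.1},{"angular":[0,0,0],"delta_pos":[0,0,0],"gripper":0.1}]'
```

```text
time: 72.42
tool_pos: [0.7425, 0.0331, 0.072]
tool_rot: [-0.0, 0.897, -0.441, 0.001]
contact_force: [-2.0, 0.4, 5.3]
gripper_width: 0.308
time: 72.68
tool_pos: [0.7429, 0.033, 0.072]
tool_rot: [-0.0, 0.897, -0.441, 0.001]
contact_force: [-7.8, 0.6, 15.6]
gripper_width: 0.306
time: 72.92
tool_pos: [0.7434, 0.0328, 0.0719]
tool_rot: [0.0, 0.897, -0.441, 0.001]
contact_force: [-12.3, -0.6, 25.9]
gripper_width: 0.307
```

```bash
python3 -m crank '[{"angular":[0,0,0],"delta_pos":[0,0,-0.2],"gripper":0.1},{"angular":[0,0,0],"delta_pos":[0,0,0],"gripper":0.5},{"angular":[0,0,0],"delta_pos":[0,0,0],"gripper":0.6},{"angular":[0,0,0],"delta_pos":[0,0,0],"gripper":0.6},{"angular":[0,0,0],"delta_pos":[0,0,-0.5],"gripper":0.6},{"angular":[0,0,0],"delta_pos":[0,0,-1],"gripper":0.6},{"angular":[0,0,0],"delta_pos":[0,0,-1],"gripper":0.7},{"angular":[0,0,0],"delta_pos":[0,0,0],"gripper":0.7},{"angular":[0,0,0],"delta_pos":[0,0,0],"gripper":0.7},{"angular":[0,0,0],"delta_pos":[0,0,0],"gripper":0.7}]'
python3 mat.py pics/ap.png
```

```text
time: 74.18
tool_pos: [0.7408, 0.0332, 0.1432]
tool_rot: [0.001, 0.897, -0.441, -0.002]
contact_force: [0.2, -0.3, -0.4]
gripper_width: 0.698
74.175 [0.7408 0.0332 0.1432]
bottle0 0.68 [255. 187.] [0.7386 0.0355]
bottle0 0.65 [335. 329.] [0.5889 0.103 ]
nozzle0 0.82 [311. 354.] [0.6175 0.1152]
nozzle0 0.55 [214. 183.] [0.7709 0.0421]
```

View pics/ap.png

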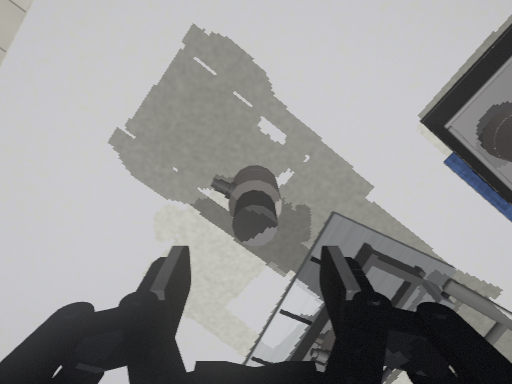

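```bash
python3 pose.py '{"E":[[256,223],[213,184]]}'
python3 - <<'E'
from ov import *
st=state();c=cam("wrist",st)
f=cv2.imread("pics/ap.png");x0,y0=300,200;s=3.5
g=cv2.resize(f[y0:384,x0:],None,fx=s,fy=s,interpolation=cv2.INTER_CUBIC);draw(g,c,CP,s,x0,y0);cv2.imwrite("pics/aq.png",g[:600,:800])
E
```

```text
E [0.74   0.0337] [0.7715 0.043 ] 0.032793349492638575 alpha 0.286883339314879
[-0.0327  0.0143  2.4103]
```

View pics/aq.png

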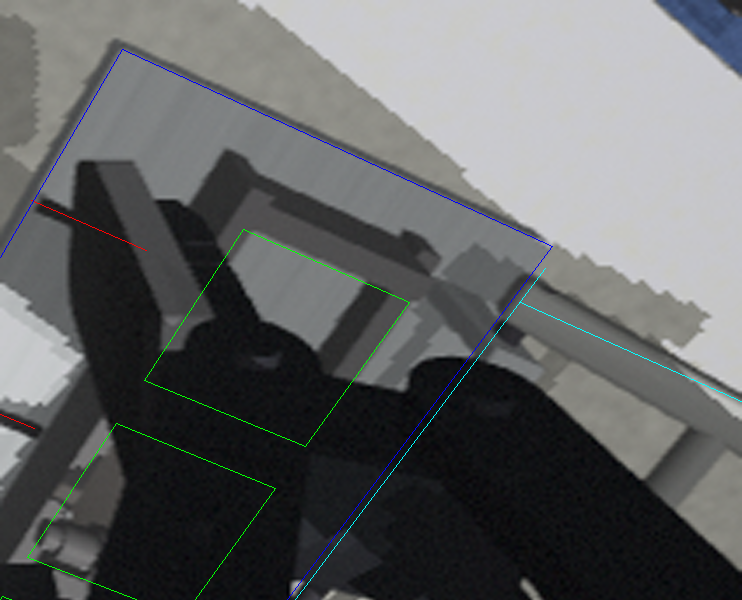

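```bash
python3 -m crank '[{"angular":[0,0,0],"delta_pos":[-0.03,0.01,1],"gripper":0.7},{"angular":[0,0,0],"delta_pos":[0,0,0.8],"gripper":0.7},{"angular":[0,0,0],"delta_pos":[0,0,0.55],"gripper":0.7},{"angular":[0,0,0],"delta_pos":[0,0,0],"gripper":0.7},{"angular":[0,0,0],"delta_pos":[0,0,0],"gripper":0.1},{"angular":[0,0,0],"delta_pos":[0,0,0],"gripper":0.1},{"angular":[0,0,0],"delta_pos":[0,0,0],"gripper":0.1},{"angular":[0,0,0],"delta_pos":[0,0,0],"gripper":0.1}]'
python3 -m crank '[{"angular":[0,0,0],"delta_pos":[0,0,-1],"gripper":0.1},{"angular":[0,0,0.85],"delta_pos":[0,0,-1],"gripper":0.1},{"angular":[0,0,0],"delta_pos":[0,0,-1],"gripper":0.1},{"angular":[0,0,0],"delta_pos":[0,0,0],"gripper":0.1},{"angular":[0,0,0],"delta_pos":[0,0,0],"gripper":0.1},{"angular":[0,0,0],"delta_pos":[0,0,0],"gripper":0.1}]'
python3 - <<'E'
from h import *
st=state();Rm=q2R(st["tool_rot"]);print(np.arctan2(Rm[1,1],Rm[0,1]))
f=grab_frame("wrist");cv2.imwrite("pics/ar.png",f[:,:,::-1])
print(st["tool_pos"],st["gripper_width"],delta([.600,.0428,.165]))
E
```

```text
time: 75.32
tool_pos: [0.7421, 0.0336, 0.0768]
tool_rot: [-0.0, 0.897, -0.441, 0.001]
contact_force: [-1.3, -1.2, 5.2]
gripper_width: 0.308
time: 76.08
tool_pos: [0.7398, 0.0338, 0.1619]
tool_rot: [0.001, 0.88, -0.474, -0.002]
contact_force: [-0.9, 0.4, -1.4]
gripper_width: 0.306
-2.5592134764281544
[0.73976751 0.03377438 0.16191204] 0.30553116450776396 [-2.81749585  3.7299314  -0.07513442]
```

View pics/ar.png

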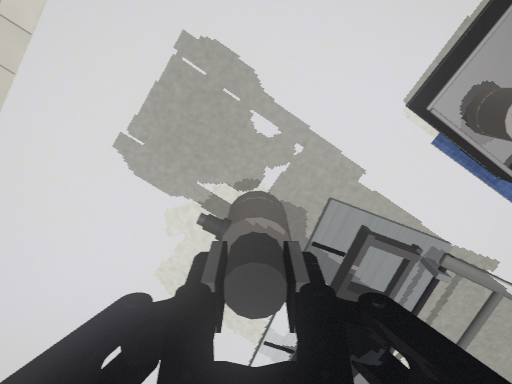

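```bash
python3 -m crank '[{"angular":[0,0,0],"delta_pos":[-0.7,0.93,0],"gripper":0.1},{"angular":[0,0,0],"delta_pos":[-0.7,0.93,0],"gripper":0.1},{"angular":[0,0,0],"delta_pos":[-0.7,0.93,0],"gripper":0.1},{"angular":[0,0,0],"delta_pos":[-0.71,0.94,0],"gripper":0.1},{"angular":[0,0,0],"delta_pos":[0,0,1],"gripper":0.1},{"angular":[0,0,0],"delta_pos":[0,0,0.6],"gripper":0.1},{"angular":[0,0,0],"delta_pos":[0,0,0],"gripper":0.1},{"angular":[0,0,0],"delta_pos":[0,0,0],"gripper":0.1},{"angular":[0,0,0],"delta_pos":[0,0,0],"gripper":0.1},{"angular":[0,0,0],"delta_pos":[0,0,0],"gripper":0.1}]'
python3 - <<'E'
from h import *
st=state();print(st["time"],st["tool_pos"],st["contact_force"],delta([.6005,.0428,.085]))
f=grab_frame("wrist");cv2.imwrite("pics/as.png",f[:,:,::-1])
E
```

```text
time: 77.38
tool_pos: [0.6019, 0.0425, 0.1178]
tool_rot: [-0.0, 0.88, -0.474, 0.001]
contact_force: [0.7, 0.6, -1.7]
gripper_width: 0.305
77.375 [0.60194209 0.04249101 0.11783272] [ 0.69065569  0.55483328 -1.7374262 ] [-0.03600775  0.03581559  1.09434961]
```

View pics/as.png

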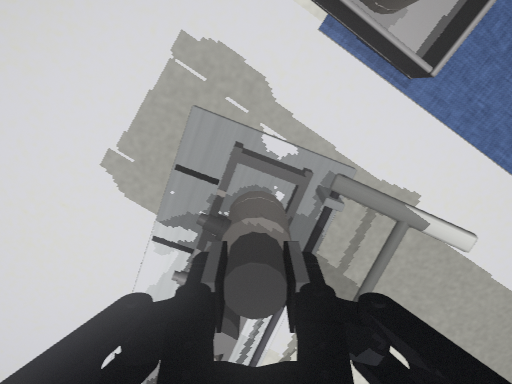

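```bash
python3 -m crank '[{"angular":[0,0,0],"delta_pos":[-0.05,0.07,0.3],"gripper":0.1},{"angular":[0,0,0],"delta_pos":[0,0,0.2],"gripper":0.1},{"angular":[0,0,0],"delta_pos":[0,0,0.1],"gripper":0.1},{"angular":[0,0,0],"delta_pos":[0,0,0],"gripper":0.1},{"angular":[0,0,0],"delta_pos":[0,0,0],"gripper":0.1}]'
```

```text
time: 78.05
tool_pos: [0.5987, 0.0427, 0.099]
tool_rot: [-0.0, 0.88, -0.474, 0.0]
contact_force: [-0.7, 0.6, -1.9]
gripper_width: 0.306
```

```bash
python3 -m crank '[{"angular":[0,0,0],"delta_pos":[0.03,-0.03,0.25],"gripper":0.1},{"angular":[0,0,0],"delta_pos":[0,0,0.2],"gripper":0.1},{"angular":[0,0,0],"delta_pos":[0,0,0.1],"gripper":0.1},{"angular":[0,0,0],"delta_pos":[0,0,0],"gripper":0.1},{"angular":[0,0,0],"delta_pos":[0,0,0],"gripper":0.1}]'
```

```text
time: 78.68
tool_pos: [0.6004, 0.0421, 0.0848]
tool_rot: [0.0, 0.88, -0.474, 0.0]
contact_force: [-6.7, -1.4, 11.7]
gripper_width: 0.305
```

```bash
python3 -m crank '[{"angular":[0,0,0],"delta_pos":[0,0,-0.1],"gripper":0.1},{"angular":[0,0,0],"delta_pos":[0,0,0],"gripper":0.47},{"angular":[0,0,0],"delta_pos":[0,0,0],"gripper":0.47},{"angular":[0,0,0],"delta_pos":[0,0,0],"gripper":0.47},{"angular":[0,0,0],"delta_pos":[0,0,-0.5],"gripper":0.47},{"angular":[0,0,0],"delta_pos":[0,0,-1],"gripper":0.47},{"angular":[0,0,0],"delta_pos":[0,0,-1],"gripper":0.5},{"angular":[0,0,-1],"delta_pos":[0,0,-1],"gripper":0.5},{"angular":[0,0,-1],"delta_pos":[0,0,-1],"gripper":0.5},{"angular":[0,0,-1],"delta_pos":[0,0,-0.5],"gripper":0.5},{"angular":[0,0,-1],"delta_pos":[0,0,0],"gripper":0.5},{"angular":[0,0,-1],"delta_pos":[0,0,0],"gripper":0.5}]'
python3 -m crank '[{"angular":[0,0,-1],"delta_pos":[0,0,0],"gripper":0.5},{"angular":[0,0,-1],"delta_pos":[0,0,0],"gripper":0.5},{"angular":[0,0,-1],"delta_pos":[0,0,0],"gripper":0.5},{"angular":[0,0,-1],"delta_pos":[0,0,0],"gripper":0.5},{"angular":[0,0,-1],"delta_pos":[0,0,0],"gripper":0.5},{"angular":[0,0,-1],"delta_pos":[0,0,0],"gripper":0.5},{"angular":[0,0,-1],"delta_pos":[0,0,0],"gripper":0.5},{"angular":[0,0,-1],"delta_pos":[0,0,0],"gripper":0.5},{"angular":[0,0,-0.7],"delta_pos":[0,0,0],"gripper":0.5},{"angular":[0,0,0],"delta_pos":[0,0,0],"gripper":0.5}]'
python3 - <<'E'
from h import *
st=state();Rm=q2R(st["tool_rot"]);print(np.arctan2(Rm[1,1],Rm[0,1]),st["tool_pos"])
p=cpts(*CP,[[-.06,-.04,0],[-.117,-.155,0]]);print([delta([a[0],a[1],.22]) for a in p])
f=grab_frame("wrist");cv2.imwrite("pics/at.png",f[:,:,::-1])
E
```

```text
time: 80.18
tool_pos: [0.6003, 0.0424, 0.2372]
tool_rot: [-0.0, 0.963, -0.271, 0.001]
contact_force: [0.4, 0.2, -0.6]
gripper_width: 0.498
time: 81.42
tool_pos: [0.6001, 0.0424, 0.2365]
tool_rot: [0.0, 0.995, 0.103, 0.001]
contact_force: [-0.5, 0.4, -0.6]
gripper_width: 0.504
-1.3643523551765613 [0.60011239 0.04241587 0.23654071]
[array([-1.94609012, -2.64901646,  0.54796369]), array([-3.82168726,  1.1963156 ,  0.54686175])]
```

View pics/at.png

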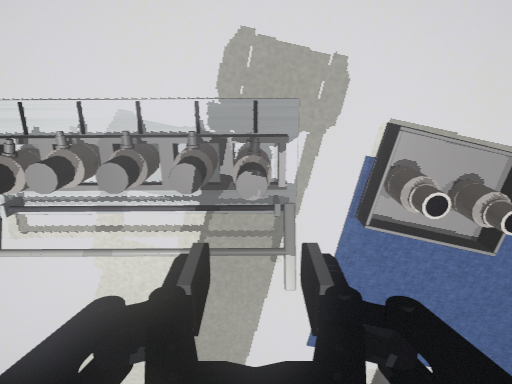

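```bash
python3 -m crank '[{"angular":[0,0,0],"delta_pos":[-0.65,-0.95,0],"gripper":0.5},{"angular":[0,0,0],"delta_pos":[-0.65,-0.95,0],"gripper":0.5},{"angular":[0,0,0],"delta_pos":[-0.65,-0.95,0],"gripper":0.5},{"angular":[0,0,0],"delta_pos":[0,0,0],"gripper":0.5},{"angular":[0,0,0],"delta_pos":[0,0,0],"gripper":0.5},{"angular":[0,0,0],"delta_pos":[0,0,0],"gripper":0.5}]'
python3 - <<'E'
from ov import *
st=state();print(st["time"],st["tool_pos"]);f=grab_frame("wrist");c=cam("wrist",st)
def cf(p):
    dx,dy=p[0]-CP[0],p[1]-CP[1];cs,sn=np.cos(CP[2]),np.sin(CP[2]);return np.round([1000*(cs*dx+sn*dy),1000*(-sn*dx+cs*dy)],1)
for k,z in (("bottle0",.008),("nozzle0",.047)):
    for d in landmark_of("wrist",k): print(k,round(d["conf"],2),np.round(d["pixel"]),cf(ray(c,d["pixel"],z)))
x0,y0=40,70;s=2
g=cv2.resize(f[y0:300,x0:440,::-1],None,fx=s,fy=s,interpolation=cv2.INTER_CUBIC);draw(g,c,CP,s,x0,y0);cv2.imwrite("pics/au.png",g)
E
```

```text
time: 82.22
tool_pos: [0.5257, 0.1134, 0.2356]
tool_rot: [0.0, 0.995, 0.103, 0.0]
contact_force: [0.4, -0.5, -0.0]
gripper_width: 0.504
82.225 [0.5257284  0.11340308 0.23557826]
bottle0 0.87 [161. 101.] [ 3.2 59.9]
bottle0 0.75 [281.  99.] [  4.3 -61.5]
bottle0 0.71 [102. 106.] [ -1.3 120.5]
bottle0 0.61 [221. 102.] [ 2.  -0.7]
nozzle0 0.87 [210.  64.] [36.5  4. ]
nozzle0 0.77 [352.  70.] [  30.2 -121.4]
nozzle0 0.66 [94. 74.] [ 28.6 106.2]
nozzle0 0.61 [280.  68.] [ 32.9 -57.9]
nozzle0 0.58 [143.  63.] [37.5 62.3]
```

View pics/au.png

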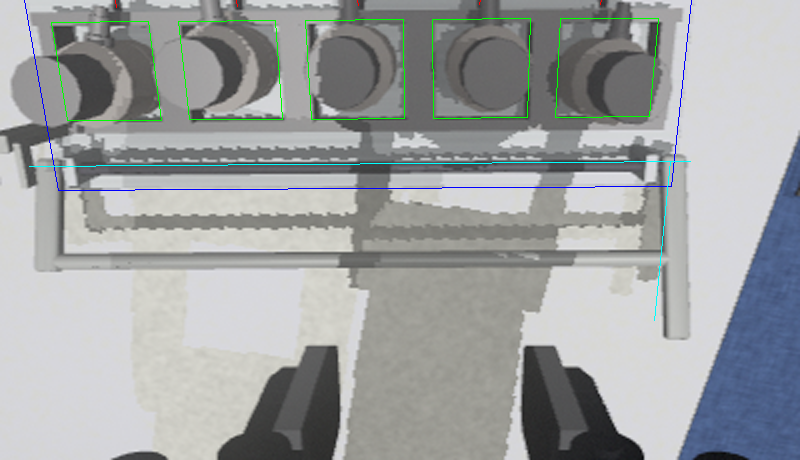

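Run:
```python
from ov import *
st=state();f=grab_frame("wrist");c=cam("wrist",st)
x0,y0=40,40;s=2.2
g=cv2.resize(f[y0:150,x0:400,::-1],None,fx=s,fy=s,interpolation=cv2.INTER_CUBIC)
h=g.copy()
for y in(-.12,-.06,0,.06,.12):
    for a,b,z,col in((0,.034,.047,(0,0,255)),(.03,.063,.008,(255,0,0))):
        p=((proj(c,cpts(*CP,[[a,y,z],[b,y,z]]))-[x0,y0])*s).astype(int);cv2.line(h,tuple(map(int,p[0])),tuple(map(int,p[1])),col,1)
cv2.imwrite("pics/av.png",np.vstack([g,h]))
```

```text
(no output)
```

View pics/av.png

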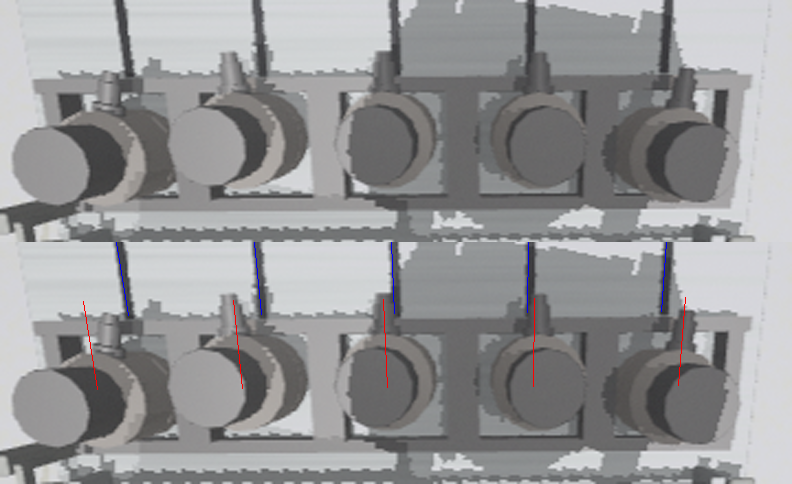

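```bash
cat > fit.py <<'E'
from h import *
import sys,json
st=state();c=cam("wrist",st)
def cf(p):
    dx,dy=p[0]-CP[0],p[1]-CP[1];cs,sn=np.cos(CP[2]),np.sin(CP[2]);return np.array([1000*(cs*dx+sn*dy),1000*(-sn*dx+cs*dy)])
x0,y0,s,dat=json.loads(sys.argv[1])
for n,(p,q) in dat.items():
    a=cf(ray(c,(p[0]/s+x0,p[1]/s+y0),.09));b=cf(ray(c,(q[0]/s+x0,q[1]/s+y0),.047));d=b-a
    print(n,a.round(1),b.round(1),round(np.hypot(*d),1),"yaw",round(np.arctan2(d[1],d[0]),3))
E
python3 fit.py '[40,40,2.2,{"A":[[51,165],[107,74]],"D":[[207,145],[229,54]],"B":[[381,145],[384,54]],"C":[[546,143],[539,54]],"E":[[698,161],[686,70]]}]'
```

```text
A [ -3.4 116.3] [ 28.5 111.4] 32.4 yaw -0.152
D [ 3.2 59.5] [35.7 61.7] 32.6 yaw 0.067
B [ 2.8 -2.5] [35.3  0. ] 32.6 yaw 0.076
C [  3.1 -61.2] [ 34.9 -61.6] 31.8 yaw -0.014
E [  -3.5 -115.7] [  28.6 -120.5] 32.4 yaw -0.149
```

```bash
python3 -m crank '[{"angular":[0,0,0],"delta_pos":[0.3,-1,0],"gripper":0.5},{"angular":[0,0,0],"delta_pos":[0.3,-1,0],"gripper":0.5},{"angular":[0,0,0],"delta_pos":[0,-1,0],"gripper":0.5},{"angular":[0,0,0],"delta_pos":[0,-1,0],"gripper":0.5},{"angular":[0,0,0],"delta_pos":[0,-1,0],"gripper":0.5},{"angular":[0,0,0],"delta_pos":[0,0,0],"gripper":0.5},{"angular":[0,0,0],"delta_pos":[0,0,0],"gripper":0.5},{"angular":[0,0,0],"delta_pos":[0,0,0],"gripper":0.5}]'
cat > zoom.py <<'E'
from ov import *
import sys,json
x0,y0,x1,y1,s=json.loads(sys.argv[2])
st=state();print(st["time"],st["tool_pos"]);f=grab_frame("wrist");c=cam("wrist",st)
g=cv2.resize(f[y0:y1,x0:x1,::-1],None,fx=s,fy=s,interpolation=cv2.INTER_CUBIC)
for y in(-.12,-.06,0,.06,.12):
    for a,b,z,col in((0,.034,.047,(0,0,255)),(.03,.063,.008,(255,0,0))):
        p=((proj(c,cpts(*CP,[[a,y,z],[b,y,z]]))-[x0,y0])*s).astype(int);cv2.line(g,tuple(map(int,p[0])),tuple(map(int,p[1])),col,1)
cv2.imwrite(sys.argv[1],g)
E
python3 zoom.py pics/aw.png '[170,60,340,230,3.5]'
```

```text
time: 83.42
tool_pos: [0.5122, 0.2636, 0.2354]
tool_rot: [0.0, 0.995, 0.103, -0.0]
contact_force: [1.2, -0.1, 0.4]
gripper_width: 0.499
83.425 [0.51219097 0.2636454  0.23537295]
```

View pics/aw.png

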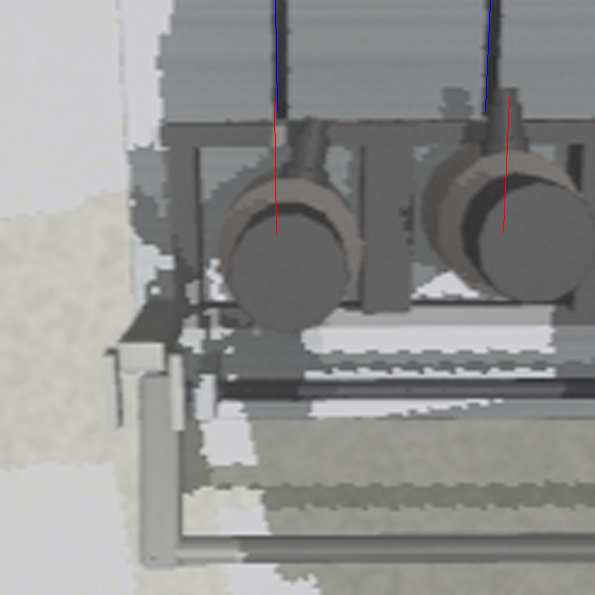

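```bash
python3 fit.py '[170,60,3.5,{"A":[[287,267],[315,120]],"D":[[534,241],[505,91]]}]'
```

```text
A [ -2.4 116.8] [ 28.9 109.7] 32.0 yaw -0.223
D [ 3.2 60.4] [35.6 61.3] 32.5 yaw 0.03
```

```bash
python3 -m crank '[{"angular":[0,0,1],"delta_pos":[0,0,0],"gripper":0.5},{"angular":[0,0,1],"delta_pos":[0,0,0],"gripper":0.5},{"angular":[0,0,0.4],"delta_pos":[0,0,0],"gripper":0.5},{"angular":[0,0,0],"delta_pos":[0,0,0],"gripper":0.5},{"angular":[0,0,0],"delta_pos":[0,0,0],"gripper":0.5}]'
python3 - <<'E'
from h import *
st=state();Rm=q2R(st["tool_rot"]);print(np.arctan2(Rm[1,1],Rm[0,1]),st["tool_pos"])
p=cpts(*CP,[-.0015,.117,0])[0];print(p,delta([p[0],p[1],.082]))
E
```

```text
time: 84.1
tool_pos: [0.5119, 0.2644, 0.2354]
tool_rot: [0.0, 1.0, -0.001, 0.0]
contact_force: [-0.2, 0.8, -0.1]
gripper_width: 0.5
-1.5726290412073693 [0.51189698 0.26440345 0.23540461]
[0.55072372 0.27404408 0.        ] [ 1.29356981 -0.32382763  5.11349676]
```

```bash
python3 -m crank '[{"angular":[0,0,0],"delta_pos":[0.65,-0.16,0],"gripper":0.5},{"angular":[0,0,0],"delta_pos":[0.65,-0.16,1],"gripper":0.5},{"angular":[0,0,0],"delta_pos":[0,0,1],"gripper":0.5},{"angular":[0,0,0],"delta_pos":[0,0,1],"gripper":0.5},{"angular":[0,0,0],"delta_pos":[0,0,0],"gripper":0.5},{"angular":[0,0,0],"delta_pos":[0,0,0],"gripper":0.5}]'
python3 - <<'E'
from h import *
st=state();p=cpts(*CP,[-.0015,.117,0])[0];print(st["tool_pos"],delta([p[0],p[1],.082]))
f=grab_frame("wrist");cv2.imwrite("pics/ax.png",f[:,:,::-1])
E
```

```text
time: 84.85
tool_pos: [0.5515, 0.2743, 0.1468]
tool_rot: [-0.0, 1.0, -0.001, 0.001]
contact_force: [0.4, -0.6, 0.3]
gripper_width: 0.501
[0.55152517 0.27428175 0.14675205] [-0.03020768  0.00917204  2.15835063]
```

View pics/ax.png

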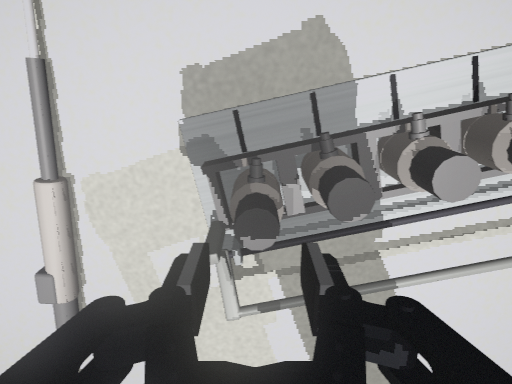

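```bash
python3 -m crank '[{"angular":[0,0,0],"delta_pos":[-0.05,0.01,1],"gripper":0.5},{"angular":[0,0,0],"delta_pos":[0,0,0.7],"gripper":0.5},{"angular":[0,0,0],"delta_pos":[0,0,0.35],"gripper":0.5},{"angular":[0,0,0],"delta_pos":[0,0,0],"gripper":0.5}]'
python3 -m crank '[{"angular":[0,0,0],"delta_pos":[0,0,0],"gripper":0.1},{"angular":[0,0,0],"delta_pos":[0,0,0],"gripper":0.1},{"angular":[0,0,0],"delta_pos":[0,0,0],"gripper":0.1},{"angular":[0,0,0],"delta_pos":[0,0,-0.2],"gripper":0.1},{"angular":[0,0,-1],"delta_pos":[0,0,0],"gripper":0.1},{"angular":[0,0,-1],"delta_pos":[0,0,0],"gripper":0.1},{"angular":[0,0,-0.4],"delta_pos":[0,0,0],"gripper":0.1},{"angular":[0,0,0],"delta_pos":[0,0,0],"gripper":0.1},{"angular":[0,0,0],"delta_pos":[0,0,0],"gripper":0.1}]'
python3 - <<'E'
from h import *
st=state();p=cpts(*CP,[-.001,.119,0])[0];print(st["tool_pos"],delta([p[0],p[1],.082]))
f=grab_frame("wrist");cv2.imwrite("pics/ay.png",f[:,:,::-1])
E
```

```text
time: 85.4
tool_pos: [0.549, 0.2736, 0.0833]
tool_rot: [0.0, 1.0, -0.001, -0.001]
contact_force: [-0.8, 0.7, 0.9]
gripper_width: 0.501
time: 86.52
tool_pos: [0.5493, 0.2737, 0.0898]
tool_rot: [0.0, 0.995, 0.103, -0.0]
contact_force: [-0.5, -0.2, -1.3]
gripper_width: 0.305
[0.5492909  0.27373245 0.08983302] [ 0.06517244 -0.06716027  0.26108415]
```

View pics/ay.png

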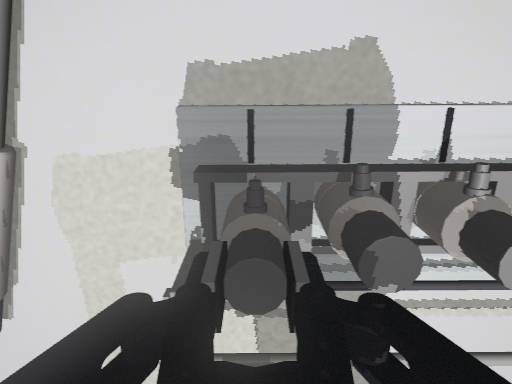

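Bottle A's nozzle at (255,185) now lines up with its mark at (250,140). I'll set it down at the bay centre and release it.

```bash
python3 -m crank '[{"angular":[0,0,0],"delta_pos":[0.06,-0.07,0.15],"gripper":0.1},{"angular":[0,0,0],"delta_pos":[0,0,0.15],"gripper":0.1},{"angular":[0,0,0],"delta_pos":[0,0,0],"gripper":0.1},{"angular":[0,0,0],"delta_pos":[0,0,0],"gripper":0.1}]'
python3 -m crank '[{"angular":[0,0,0],"delta_pos":[0,0,0],"gripper":0.5},{"angular":[0,0,0],"delta_pos":[0,0,0],"gripper":0.5},{"angular":[0,0,0],"delta_pos":[0,0,0],"gripper":0.5},{"angular":[0,0,0],"delta_pos":[0,0,-0.7],"gripper":0.5},{"angular":[0,0,0],"delta_pos":[0,0,-1],"gripper":0.5},{"angular":[0,0,0],"delta_pos":[0,0,-1],"gripper":0.5},{"angular":[0,0,0],"delta_pos":[-0.7,0,-1],"gripper":0.5},{"angular":[0,0,0],"delta_pos":[-0.7,0,-1],"gripper":0.5},{"angular":[0,0,0],"delta_pos":[0,0,-0.5],"gripper":0.5},{"angular":[0,0,0],"delta_pos":[0,0,0],"gripper":0.5},{"angular":[0,0,0],"delta_pos":[0,0,0],"gripper":0.5}]'
python3 zoom.py pics/az.png '[170,60,340,230,3.5]'
```

```text
time: 87.08
tool_pos: [0.5523, 0.2768, 0.0852]
tool_rot: [-0.0, 0.995, 0.103, 0.001]
contact_force: [-5.9, -2.2, 16.2]
gripper_width: 0.304
time: 88.45
tool_pos: [0.5096, 0.2674, 0.2357]
tool_rot: [0.0, 0.995, 0.103, -0.001]
contact_force: [0.3, -0.2, -1.2]
gripper_width: 0.506
88.45 [0.5095899  0.26736713 0.23565012]
```

View pics/az.png

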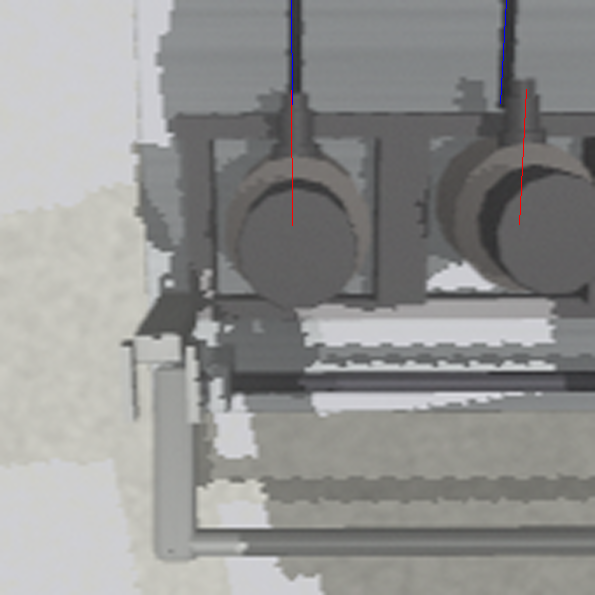

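```bash
python3 -m crank '[{"angular":[0,0,0],"delta_pos":[0,0.98,0],"gripper":0.5},{"angular":[0,0,0],"delta_pos":[0,0.98,0],"gripper":0.5},{"angular":[0,0,0],"delta_pos":[0,0.98,0],"gripper":0.5},{"angular":[0,0,0],"delta_pos":[0,0.98,0],"gripper":0.5},{"angular":[0,0,0],"delta_pos":[0,0.98,0],"gripper":0.5},{"angular":[0,0,0],"delta_pos":[0,0.98,0],"gripper":0.5},{"angular":[0,0,0],"delta_pos":[0,0.98,0],"gripper":0.5},{"angular":[0,0,0],"delta_pos":[0,0.98,0],"gripper":0.5},{"angular":[0,0,0],"delta_pos":[0,0,0],"gripper":0.5},{"angular":[0,0,0],"delta_pos":[0,0,0],"gripper":0.5},{"angular":[0,0,0],"delta_pos":[0,0,0],"gripper":0.5}]'
python3 zoom.py pics/ba.png '[140,40,340,280,2.5]'
```

```text
time: 89.88
tool_pos: [0.5577, 0.0382, 0.2364]
tool_rot: [-0.0, 0.995, 0.104, -0.0]
contact_force: [1.0, -0.4, 1.1]
gripper_width: 0.499
89.875 [0.55771464 0.03819548 0.23640265]
```

View pics/ba.png

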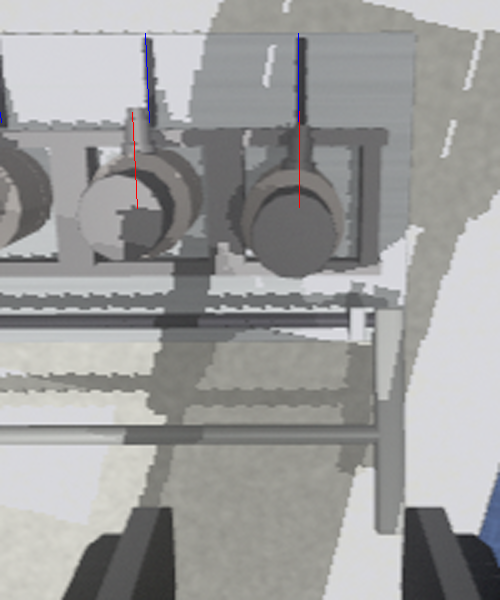

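```bash
python3 fit.py '[140,40,2.5,{"E":[[292,233],[300,133]],"C":[[123,216],[138,110]]}]'
python3 - <<'E'
from h import *
# gate angle hypotheses: tab end at 86mm, y=-155
c=cam("wrist",state())
for th in(0,.1,.2,.3,.4):
    P=[[-.045-r*np.cos(th),-.155,.03+r*np.sin(th)] for r in(.046,.086)]
    print(th,((proj(c,cpts(*CP,P))-[140,40])*2.5).round())
E
```

```text
E [  -3.2 -116.9] [  26.7 -120. ] 30.0 yaw -0.105
C [  2.5 -62.7] [ 34.8 -62.1] 32.4 yaw 0.019
0 [[382. 422.]
 [379. 508.]]
0.1 [[383. 425.]
 [382. 516.]]
0.2 [[385. 428.]
 [384. 522.]]
0.3 [[386. 429.]
 [386. 527.]]
0.4 [[387. 429.]
 [389. 530.]]
```

Run:
```python
from h import *
stb=dict(tool_pos=np.array([.5309,.1497,.2484]),tool_rot=np.array([0,-.0905,.9959,0]))
cs=[(cam("wrist",stb),(83,105))]
st=state()
for n in("wrist","side","scene"):
    grab_frame(n)
    for d in landmark_of(n,"gate_tab")[:2]: print(n,d)
    if n!="wrist" or True:
        d=landmark_of(n,"gate_tab")
        if d: cs.append((cam(n,st),d[0]["pixel"]))
def res(th): return np.concatenate([proj(c,cpts(*CP,[-.045-.072*np.cos(th[0]),-.155,.03+.072*np.sin(th[0])]))[0]-np.array(p) for c,p in cs])
r=least_squares(res,[.3],loss="soft_l1");print(r.x,r.fun.round(1))
```

```text
wrist {'pixel': [296.9, 238.1], 'conf': 0.56}
side {'pixel': [281.5, 195.9], 'conf': 0.91}
scene {'pixel': [235.1, 217.9], 'conf': 0.66}
scene {'pixel': [303.2, 249.3], 'conf': 0.18}
[0.39659405] [ 0.5  1.6 -1.7 -0.2  0.7  1.5  2.6 -2.1]
```

Run:
```python
from h import *
p=cpts(*CP,[-.114,-.155,0])[0];print(p,delta([p[0],p[1],.06]))
```

```text
[ 0.49820708 -0.01558025  0.        ] [-2.31397616  1.31974538  5.89833299]
```

```bash
python3 -m crank '[{"angular":[0,0,0],"delta_pos":[-0.77,0.44,0],"gripper":0.4},{"angular":[0,0,0],"delta_pos":[-0.77,0.44,0],"gripper":0.4},{"angular":[0,0,0],"delta_pos":[-0.77,0.44,1],"gripper":0.4},{"angular":[0,0,0],"delta_pos":[0,0,1],"gripper":0.4},{"angular":[0,0,0],"delta_pos":[0,0,1],"gripper":0.4},{"angular":[0,0,0],"delta_pos":[0,0,0.6],"gripper":0.4},{"angular":[0,0,0],"delta_pos":[0,0,0],"gripper":0.4},{"angular":[0,0,0],"delta_pos":[0,0,0],"gripper":0.4},{"angular":[0,0,0],"delta_pos":[0,0,0],"gripper":0.4}]'
python3 - <<'E'
from h import *
st=state();f=grab_frame("wrist");cv2.imwrite("pics/bb.png",f[:,:,::-1])
f=grab_frame("side");cv2.imwrite("pics/bb2.png",cv2.resize(f[120:240,220:360,::-1],None,fx=5,fy=5,interpolation=cv2.INTER_CUBIC))
p=cpts(*CP,[-.114,-.155,0])[0];print(st["tool_pos"],delta([p[0],p[1],.06]))
E
```

```text
time: 91.5
tool_pos: [0.4994, -0.0158, 0.1305]
tool_rot: [0.0, 0.995, 0.103, 0.001]
contact_force: [-0.4, -0.5, -0.3]
gripper_width: 0.396
[ 0.49935425 -0.01575972  0.13048283] [-0.02918305 -0.01163997  2.33453553]
```

View pics/bb.png

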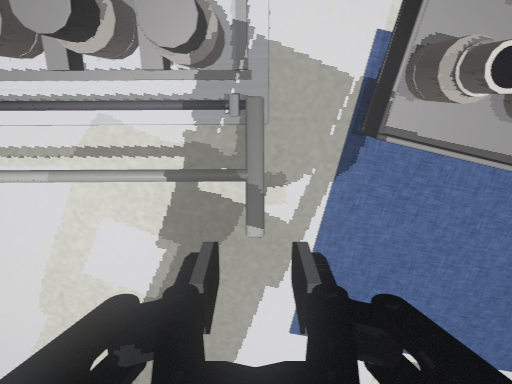

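View pics/bb2.png

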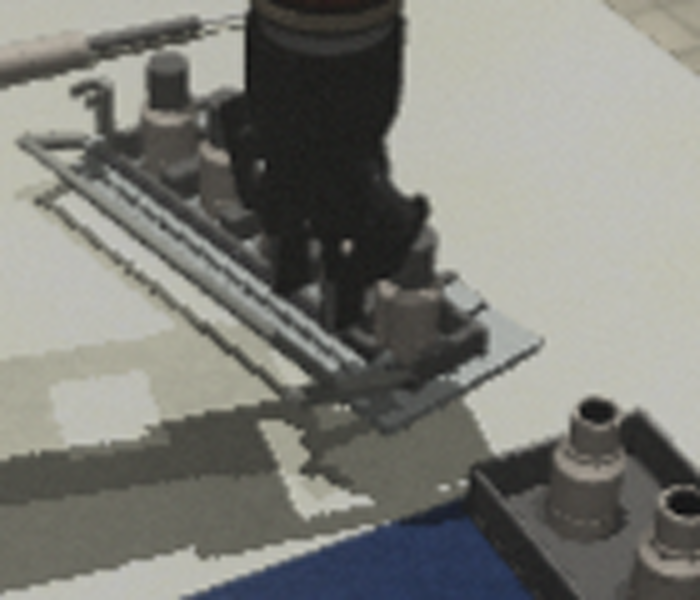

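Run:
```python
from h import *
c=cam("wrist",state())
for th in(.2,.3,.4,.5,.6):
    P=[[-.045-r*np.cos(th),-.155,.03+r*np.sin(th)] for r in(.046,.086)]
    print(th,proj(c,cpts(*CP,P)).round())
```

```text
0.2 [[254. 172.]
 [254. 231.]]
0.3 [[254. 172.]
 [254. 234.]]
0.4 [[254. 172.]
 [254. 235.]]
0.5 [[254. 170.]
 [254. 235.]]
0.6 [[254. 168.]
 [254. 233.]]
```

```bash
python3 -m crank '[{"angular":[0,0,0],"delta_pos":[-0.03,0,1],"gripper":0.4},{"angular":[0,0,0],"delta_pos":[0,0,0.8],"gripper":0.4},{"angular":[0,0,0],"delta_pos":[0,0,0.5],"gripper":0.4},{"angular":[0,0,0],"delta_pos":[0,0,0],"gripper":0.4},{"angular":[0,0,0],"delta_pos":[0,0,0],"gripper":0},{"angular":[0,0,0],"delta_pos":[0,0,0],"gripper":0},{"angular":[0,0,0],"delta_pos":[0,0,0],"gripper":0},{"angular":[0,0,0],"delta_pos":[0,0,0],"gripper":0}]'
python3 - <<'E'
from h import *
st=state();f=grab_frame("wrist");cv2.imwrite("pics/bc.png",f[:,:,::-1])
print(st["tool_pos"],st["gripper_width"],st["contact_force"])
E
```

```text
time: 92.6
tool_pos: [0.4982, -0.016, 0.0608]
tool_rot: [0.0, 0.995, 0.103, 0.001]
contact_force: [-0.1, -0.4, 1.5]
gripper_width: 0.118
[ 0.49820822 -0.01599072  0.06078474] 0.11778500562619913 [-0.07505612 -0.4380426   1.52219865]
```

View pics/bc.png

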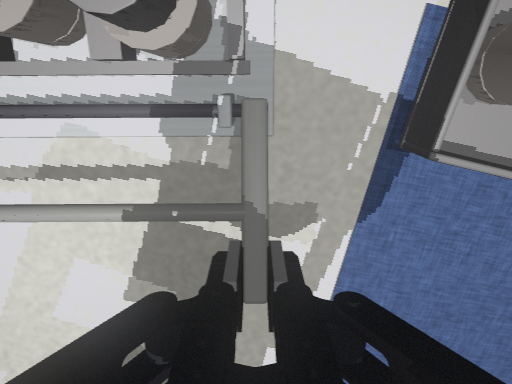

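```bash
python3 -m crank '[{"angular":[0,0,0],"delta_pos":[0.15,0,-0.29],"gripper":0},{"angular":[0,0,0],"delta_pos":[0.19,0,-0.27],"gripper":0},{"angular":[0,0,0],"delta_pos":[0.22,0,-0.24],"gripper":0},{"angular":[0,0,0],"delta_pos":[0.25,0,-0.21],"gripper":0},{"angular":[0,0,0],"delta_pos":[0.28,0,-0.18],"gripper":0},{"angular":[0,0,0],"delta_pos":[0,0,0],"gripper":0},{"angular":[0,0,0],"delta_pos":[0,0,0],"gripper":0}]'
python3 - <<'E'
from h import *
st=state();f=grab_frame("wrist");cv2.imwrite("pics/bd.png",f[:,:,::-1])
h=cpts(*CP,[-.045,-.155,.03])[0];d=st["tool_pos"]-h;cs,sn=np.cos(CP[2]),np.sin(CP[2]);x=cs*d[0]+sn*d[1];y=-sn*d[0]+cs*d[1]
print(st["gripper_width"],st["contact_force"],x,y,d[2],np.hypot(x,d[2]),np.arctan2(d[2],-x))
E
```

```text
time: 93.52
tool_pos: [0.5286, -0.0093, 0.0946]
tool_rot: [0.0, 0.995, 0.103, -0.001]
contact_force: [1.1, -4.6, -9.1]
gripper_width: 0.113
0.1130634115024242 [ 1.14901029 -4.5509559  -9.07210516] -0.037936257033836025 -0.0003295173758611752 0.0646204761889757 0.07493307374335614 1.0399440253458885
```

View pics/bd.png

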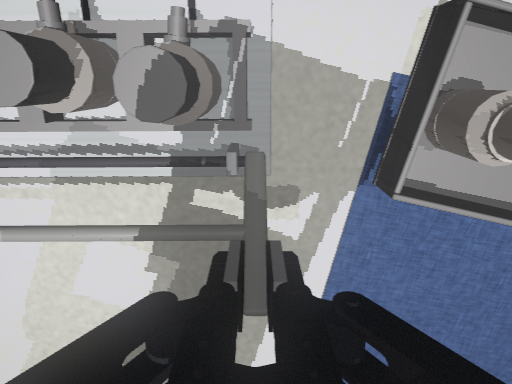

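Going well: the gate is at about 1.04 rad and still pinched. I'll continue along the arc.

```bash
python3 -m crank '[{"angular":[0,0,0],"delta_pos":[0.3,0,-0.14],"gripper":0},{"angular":[0,0,0],"delta_pos":[0.31,0,-0.1],"gripper":0},{"angular":[0,0,0],"delta_pos":[0.32,0,-0.06],"gripper":0},{"angular":[0,0,0],"delta_pos":[0,0,0],"gripper":0}]'
python3 -m crank '[{"angular":[0,0,0],"delta_pos":[0.33,0,-0.01],"gripper":0},{"angular":[0,0,0],"delta_pos":[0.23,0,0.02],"gripper":0},{"angular":[0,0,0],"delta_pos":[0.15,0,0.02],"gripper":0},{"angular":[0,0,0],"delta_pos":[0,0,0],"gripper":0},{"angular":[0,0,0],"delta_pos":[0,0,0],"gripper":0}]'
python3 - <<'E'
from h import *
st=state();f=grab_frame("wrist");cv2.imwrite("pics/be.png",f[:,:,::-1])
h=cpts(*CP,[-.045,-.155,.03])[0];d=st["tool_pos"]-h;cs,sn=np.cos(CP[2]),np.sin(CP[2]);x=cs*d[0]+sn*d[1];y=-sn*d[0]+cs*d[1]
print(st["gripper_width"],st["contact_force"],x,y,d[2],np.hypot(x,d[2]),np.arctan2(d[2],-x))
E
```

```text
time: 94.08
tool_pos: [0.5571, -0.0032, 0.1043]
tool_rot: [-0.0, 0.995, 0.104, 0.001]
contact_force: [2.9, -3.1, -9.8]
gripper_width: 0.098
time: 94.7
tool_pos: [0.5779, 0.0013, 0.1043]
tool_rot: [-0.0, 0.995, 0.103, 0.001]
contact_force: [0.6, 0.8, 0.4]
gripper_width: 0.001
0.0012914739658804247 [0.55584134 0.75775475 0.37604376] 0.012485804925256949 -0.00037300411231734956 0.07427830875513942 0.075320398805074 1.7373343145378135
```

View pics/be.png

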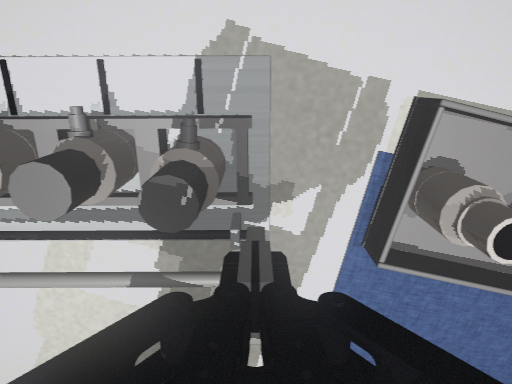

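```bash
python3 -m crank '[{"angular":[0,0,0],"delta_pos":[0,0,-1],"gripper":0},{"angular":[0,0,0],"delta_pos":[0,0,-1],"gripper":0},{"angular":[0,0,0],"delta_pos":[-1,0,-0.3],"gripper":0},{"angular":[0,0,0],"delta_pos":[-1,0,0],"gripper":0},{"angular":[0,0,0],"delta_pos":[-1,0,0],"gripper":0},{"angular":[0,0,0],"delta_pos":[0,0,0],"gripper":0},{"angular":[0,0,0],"delta_pos":[0,0,0],"gripper":0}]'
python3 - <<'E'
from h import *
st=state();f=grab_frame("wrist");cv2.imwrite("pics/bf.png",f[:,:,::-1]);c=cam("wrist",st)
f=grab_frame("side");cv2.imwrite("pics/bf2.png",cv2.resize(f[120:240,220:360,::-1],None,fx=5,fy=5,interpolation=cv2.INTER_CUBIC));c2=cam("side")
print(st["tool_pos"])
for th in(1.0,1.1,1.2,1.3,1.4,1.5,1.6,1.7):
    P=cpts(*CP,[[-.045-r*np.cos(th),-.155,.03+r*np.sin(th)] for r in(.046,.086)])
    print(th,proj(c,P).round().ravel(),((proj(c2,P)-[220,120])*5).round().ravel())
E
```

```text
time: 95.62
tool_pos: [0.49, -0.0175, 0.1731]
tool_rot: [0.0, 0.995, 0.103, 0.001]
contact_force: [0.6, -0.0, -0.9]
gripper_width: -0.002
[ 0.48995259 -0.01746541  0.17307204]
1.0 [254. 125. 254. 168.] [369. 341. 342. 309.]
1.1 [254. 120. 254. 157.] [375. 335. 353. 297.]
1.2 [254. 113. 254. 145.] [380. 329. 364. 286.]
1.3 [254. 107. 254. 131.] [387. 324. 376. 276.]
1.4 [254. 100. 253. 116.] [393. 319. 388. 267.]
1.5 [254.  92. 253.  99.] [399. 315. 399. 260.]
1.6 [254.  85. 253.  82.] [405. 312. 411. 254.]
1.7 [254.  77. 253.  65.] [411. 309. 423. 249.]
```

View pics/bf.png

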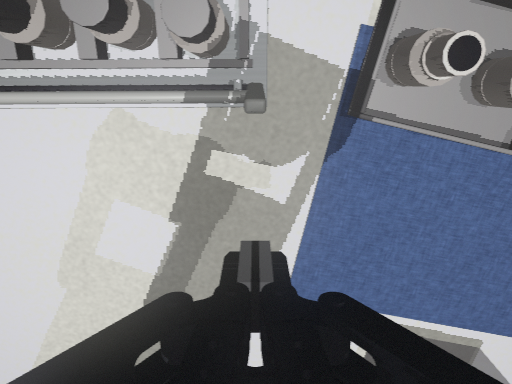

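View pics/bf2.png

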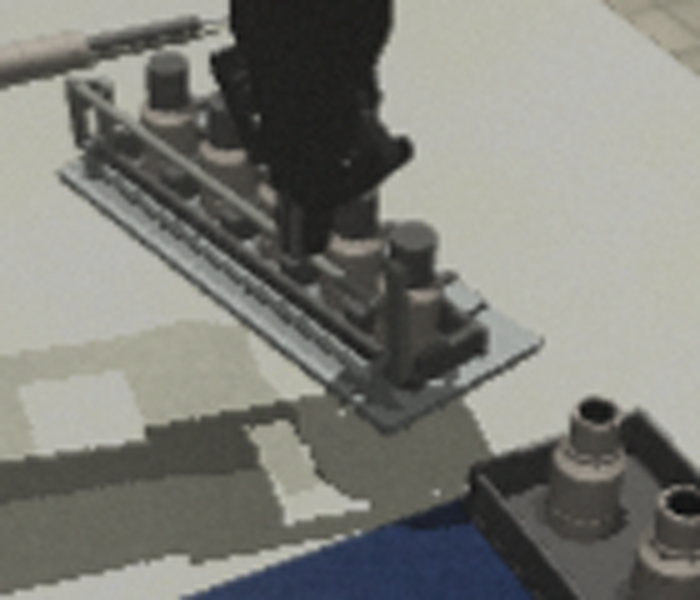

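```bash
python3 -m crank '[{"angular":[0,0,0],"delta_pos":[0,0,1],"gripper":0},{"angular":[0,0,0],"delta_pos":[0,0,1],"gripper":0},{"angular":[0,0,0],"delta_pos":[0,0,0.5],"gripper":0},{"angular":[0,0,0],"delta_pos":[0.8,0,0],"gripper":0},{"angular":[0,0,0],"delta_pos":[0.6,0,0],"gripper":0},{"angular":[0,0,0],"delta_pos":[0.3,0,0],"gripper":0},{"angular":[0,0,0],"delta_pos":[0.2,0,0],"gripper":0},{"angular":[0,0,0],"delta_pos":[0.15,0,0],"gripper":0},{"angular":[0,0,0],"delta_pos":[0,0,0],"gripper":0}]'
cat > g.py <<'E'
from h import *
st=state()
h=cpts(*CP,[-.045,-.155,.03])[0];d=st["tool_pos"]-h;cs,sn=np.cos(CP[2]),np.sin(CP[2]);x=cs*d[0]+sn*d[1];y=-sn*d[0]+cs*d[1]
print(st["time"],st["gripper_width"],st["contact_force"],x,y,d[2])
E
python3 g.py
```

```text
time: 96.85
tool_pos: [0.5497, -0.0048, 0.0977]
tool_rot: [-0.0, 0.995, 0.103, 0.0]
contact_force: [-0.2, 0.5, -0.3]
gripper_width: -0.003
96.85 -0.002991573391692454 [-0.15218766  0.53145793 -0.26032375] -0.016386112985251788 -0.00035140346324518323 0.06768725749099203
```

```bash
python3 -m crank '[{"angular":[0,0,0],"delta_pos":[0.15,0,0],"gripper":0},{"angular":[0,0,0],"delta_pos":[0.1,0,0],"gripper":0},{"angular":[0,0,0],"delta_pos":[0.1,0,0],"gripper":0},{"angular":[0,0,0],"delta_pos":[0,0,0],"gripper":0}]'
python3 g.py
python3 -m crank '[{"angular":[0,0,0],"delta_pos":[0.1,0,0],"gripper":0},{"angular":[0,0,0],"delta_pos":[0,0,0],"gripper":0}]'
python3 g.py
python3 - <<'E'
from h import *
f=grab_frame("wrist");cv2.imwrite("pics/bg.png",f[:,:,::-1])
f=grab_frame("side");cv2.imwrite("pics/bg2.png",cv2.resize(f[120:240,220:360,::-1],None,fx=5,fy=5,interpolation=cv2.INTER_CUBIC))
E
```

```text
time: 97.35
tool_pos: [0.557, -0.0032, 0.0973]
tool_rot: [0.0, 0.995, 0.104, -0.005]
contact_force: [-12.6, -2.1, 9.2]
gripper_width: -0.001
97.35 -0.0011150487180831953 [-12.61476734  -2.13093288   9.24872744] -0.008966181175708231 -0.00032328259692616674 0.06732414712864912
time: 97.6
tool_pos: [0.5574, -0.0032, 0.0973]
tool_rot: [0.0, 0.995, 0.104, -0.009]
contact_force: [-23.5, -4.2, 16.2]
gripper_width: -0.001
97.6 -0.0011904521408363784 [-23.51670128  -4.21874065  16.20462724] -0.008536008336005978 -0.00035948768640675795 0.06726487554299546
```

View pics/bg.png

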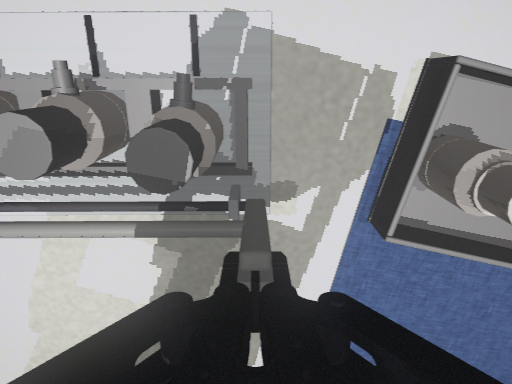

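View pics/bg2.png

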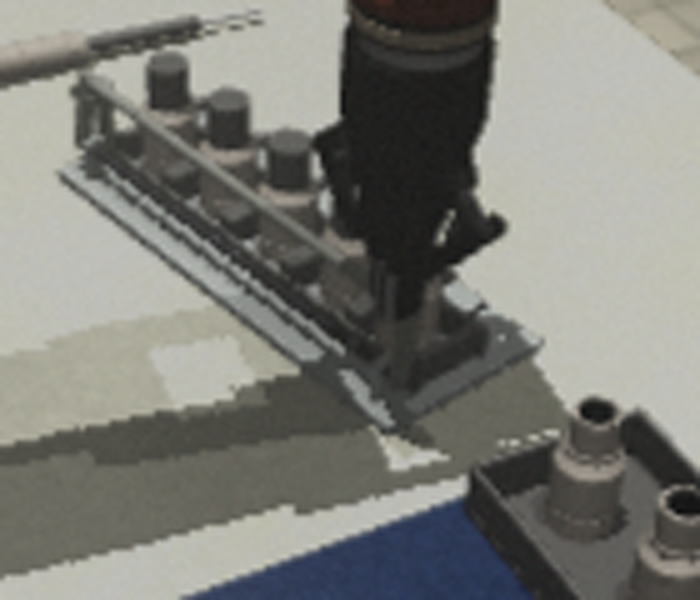

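```bash
python3 -m crank '[{"angular":[0,0,0],"delta_pos":[-0.5,0,0],"gripper":0},{"angular":[0,0,0],"delta_pos":[-1,0,0],"gripper":0},{"angular":[0,0,0],"delta_pos":[-1,0,-0.5],"gripper":0},{"angular":[0,0,0],"delta_pos":[0,0,-1],"gripper":0},{"angular":[0,0,0],"delta_pos":[0,0,-1],"gripper":0},{"angular":[0,-0.0,0],"delta_pos":[0,-1,-1],"gripper":0},{"angular":[0,0,0],"delta_pos":[0,-1,-0.5],"gripper":0},{"angular":[0,0,0],"delta_pos":[0,-1,0],"gripper":0},{"angular":[0,0,0],"delta_pos":[0,-1,0],"gripper":0},{"angular":[0,0,0],"delta_pos":[0,0,0],"gripper":0},{"angular":[0,0,0],"delta_pos":[0,0,0],"gripper":0},{"angular":[0,0,0],"delta_pos":[0,0,0],"gripper":0}]'
python3 - <<'E'
from ov import *
st=state();f=grab_frame("wrist");c=cam("wrist",st);c2=cam("side")
g=f[:,:,::-1].copy()
f2=grab_frame("side");x0,y0,s=220,120,5
g2=cv2.resize(f2[120:240,220:360,::-1],None,fx=5,fy=5,interpolation=cv2.INTER_CUBIC)
for th,col in((1.5,(0,0,255)),(1.6,(0,255,255)),(1.7,(0,255,0))):
    P=cpts(*CP,[[-.045-.046*np.cos(th),y,.03+.046*np.sin(th)] for y in(-.155,.155)])
    Q=cpts(*CP,[[-.045-r*np.cos(th),-.155,.03+r*np.sin(th)] for r in(.046,.086)])
    for p in(P,Q):
        a=proj(c,p).astype(int);cv2.line(g,tuple(map(int,a[0])),tuple(map(int,a[1])),col,1)
        a=((proj(c2,p)-[x0,y0])*s).astype(int);cv2.line(g2,tuple(map(int,a[0])),tuple(map(int,a[1])),col,1)
cv2.imwrite("pics/bh.png",g);cv2.imwrite("pics/bh2.png",g2)
E
```

```text
time: 99.2
tool_pos: [0.4651, 0.0992, 0.2177]
tool_rot: [0.0, 0.995, 0.103, 0.0]
contact_force: [-0.1, 0.1, -0.7]
gripper_width: 0.001
```

View pics/bh.png

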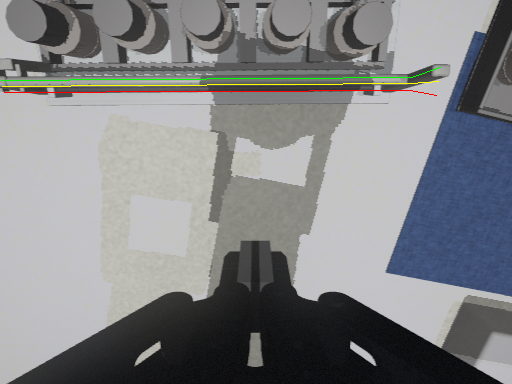

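View pics/bh2.png

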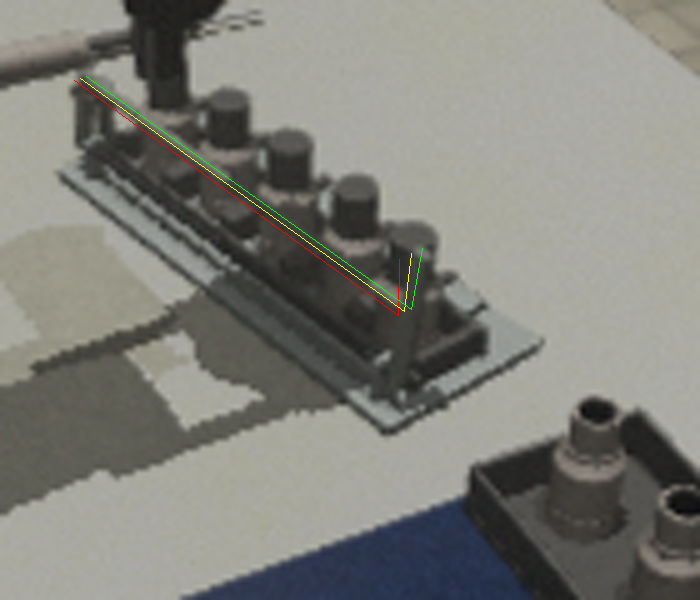

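```bash
python3 -m crank '[{"angular":[0,0,0],"delta_pos":[0.7,-0.4,-0.5],"gripper":0},{"angular":[0,0,0],"delta_pos":[0.7,-0.4,-0.5],"gripper":0},{"angular":[0,0,0],"delta_pos":[0.7,-0.4,0],"gripper":0},{"angular":[0,0,0],"delta_pos":[0,0,0],"gripper":0},{"angular":[0,0,0],"delta_pos":[0,0,0],"gripper":0},{"angular":[0,0,0],"delta_pos":[0,0,0],"gripper":0}]'
python3 zoom.py pics/bi.png '[90,50,420,200,2.4]'
python3 - <<'E'
from h import *
f=grab_frame("side");cv2.imwrite("pics/bi2.png",f[:,:,::-1])
f=grab_frame("scene");cv2.imwrite("pics/bi3.png",f[:,:,::-1])
E
```

```text
time: 100.05
tool_pos: [0.5185, 0.1475, 0.2474]
tool_rot: [0.0, 0.995, 0.103, -0.0]
contact_force: [-0.3, -0.1, -0.3]
gripper_width: -0.002
100.05 [0.51850093 0.14751093 0.24736301]
```

View pics/bi.png

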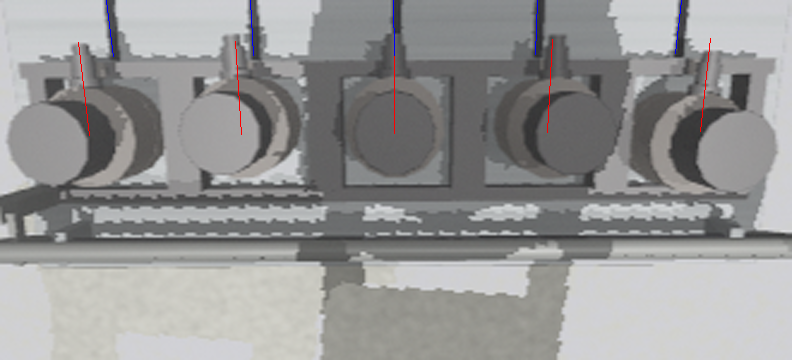

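View pics/bi2.png

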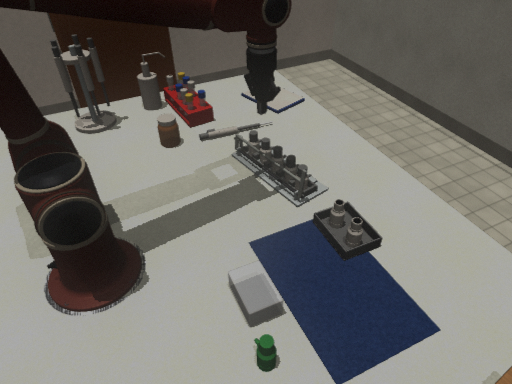

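View pics/bi3.png

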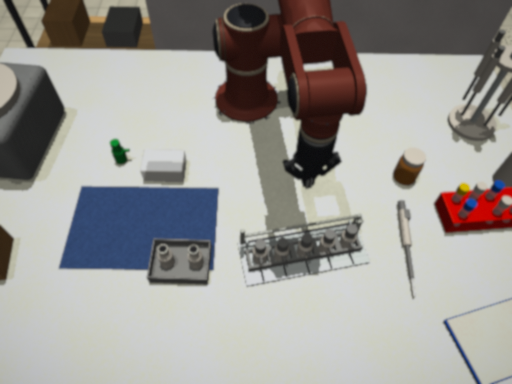

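```bash
python3 fit.py '[90,50,2.4,{"A":[[48,145],[81,44]],"D":[[220,134],[235,36]],"B":[[395,133],[395,34]],"C":[[576,134],[558,36]],"E":[[737,150],[713,54]]}]'
```

```text
A [ -0.4 118.9] [ 34.  119.3] 34.3 yaw 0.011
D [ 3.  59.7] [36.4 60.5] 33.5 yaw 0.025
B [ 2.9 -0. ] [36.8 -0.1] 33.9 yaw -0.004
C [  2.2 -61.7] [ 35.7 -61.9] 33.5 yaw -0.005
E [  -3.4 -117.3] [  28.9 -121.4] 32.6 yaw -0.126
```

```bash
python3 -c "
from plant import *
print(job_done(), state()['time'])"
```

```text
the job is handed in; nothing more can be done
the job is handed in; nothing more can be done
```

I handed the job in at about 100 s of the 210 s allowed. Both spent bottles stand upright in the tray, all five full bottles are in bays, and the gate is closed. The hand-in gave no verdict, so this rests on my own last checks.

**Last checks**
- **Bottles:** measured offsets from the bay centres are at most about 4 mm, against a limit of 9 mm. Nozzle yaw is within 0.03 rad of the mark line for four bottles. The bottle in the y = −120 mm bay reads between −0.10 and −0.15 rad, against a limit of 0.22, and I left it that way.
- **Gate:** it was pushed to its hard stop, and its outline fits 1.70 rad in the wrist view.
- **Bystanders:** the pipette, clear box and jar look unmoved in the final pictures.

**What went wrong on the way**
- **Jammed bottle:** the last bottle caught on a fence as I lowered it, with a wrist force of about 59 N. That is under the 120 N wrist limit. I judged the load went through the bottle rather than the gripper body, for which the limit is 40 N, but I couldn't confirm that. I set it down on the bench, gripped it again and seated it.
- **Turned bottle:** the bottle in the y = +120 mm bay was found turned by about 0.2 rad, so I re-gripped and straightened it.
- **Slipped pinch:** the tab slipped out of the fingers at about 1.45 rad, so I finished closing the gate by pushing the tab with shut fingers, up to about 24 N.

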